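Clamp a column of parts cases for strapping

TASK

Build the column of parts cases in the clamp: flip the red cam lever over to free the blue fence, slide the fence back, and put the wooden spacer block away in the grey tray. Stack every case lying on the bench squarely on the yellow outline, lengthwise between fence and stop, right side up and with the white case on top. When the whole column stands, slide the fence up against it so that it sits snugly against the stop, and flip the cam lever fully back to lock the fence. Leave the tape roll and the bottle alone.

Things in the scene. Friction and masses are not known exactly. Their poses are not given: they have to be found in the camera images.
- clamp: fixed column clamp: grey base plate 340 x 150 x 12 mm, origin under its centre. +x (its long axis) points to the blue fixed stop, away from the robot. Stop: 90 mm wide (y), top 94 mm above the bench, its face (towards -x) at x = +155 mm. The sliding fence stands on the -x side. An aluminium clamp bar 24 mm wide, top 23 mm above the bench, lies along y = 0 from x = -165 to +12 mm
- bay (a point): centre of the yellow outline (120 x 96 mm, long side along the clamp's x) on top of the base plate, 12 mm above the bench and 60 mm from the stop face; x and y axes as the clamp's. A case against the stop and centred across lies exactly over it
- fence (a joint): slide of the blue fence, m. 0: fence face exactly one case length (120 mm) from the stop face; positive = slid back, away from the stop (towards the clamp's -x), up to +0.045; negative = closer to the stop, down to -0.035. The fence plate is 12 mm thick, 90 mm wide, top 94 mm above the bench, and its carriage runs back from it. While the cam is locked the fence does not slide
- fence_grip (a point): black square grip post on the fence carriage, 16 x 16 mm, upright; this point is on its axis 104 mm above the bench, 10 mm below its top. It lies 120 mm behind the fence face (towards the clamp's -x) and moves with the fence; axes as the clamp's
- cam (a joint): cam lever angle, rad. 0 = locked (lever leans over to the clamp's -y side, 57 degrees from upright), 2.0 = free (leans the same amount to +y), 1.0 = upright. It takes 3 to 8 N at the knob, most of it over the last 0.6 rad into the lock, and stays where it is left; a hard stop at either end. The fence is clamped only near 0
- cam_pivot (a point): axis of the cam lever, on the fence carriage, 55 mm above the bench, 70 mm behind the fence face; the axis runs along the clamp's x. Moves with the fence
- cam_knob (a point): centre of the red barrel knob at the lever's end, a cylinder 28 mm in diameter and 28 mm long with flat ends, its axis along the clamp's x, 85 mm from the pivot, in the pivot's plane; the arm below it is a red rod of 11 mm diameter
- green1: closed green plastic parts case, 120 (x) x 96 (y) x 45 (z) mm, about 0.25 kg, origin at the centre of its underside, lid pale green; each long side has a finger recess at its middle, 50 mm long, 18 mm deep and open above and below, so it is gripped there across 60 mm (along its y); may be absent
- green2: as green1
- green3: as green1
- white: closed white plastic parts case, 120 (x) x 96 (y) x 45 (z) mm, about 0.25 kg, origin at the centre of its underside, lid blue; each long side has a finger recess at its middle, 50 mm long, 18 mm deep and open above and below, so it is gripped there across 60 mm (along its y); always there; goes on top of the column
- tape_roll: bystander: tan tape roll lying flat, 90 mm across, 48 mm high
- cleaner: bystander: green bottle with a blue label, 60 mm across, 150 mm high
- spacer: wooden spacer block 86 (x) x 40 (y) x 50 (z) mm, 0.12 kg, origin at the centre of its underside; at the start it stands on the base plate between stop and fence, long side along the clamp's x
- tray: loose open grey tray 150 (x) x 120 (y) x 45 (z) mm, walls 3 mm, floor 3 mm, origin at the centre of its underside; where the spacer block belongs

How it is judged:
On the way, in this order (a step that is already met when the one before it is completed fails the run):
1. the cam lever is flipped over to free (value of joint cam above 1.5 rad), for 0.2 s.
2. the fence is slid back to make room for a case (value of joint fence above 0.02 m), for 0.2 s.
3. all cases stand in one column over the outline, the white one on top (horizontal distance between each of green1, green2, green3, white and bay below 0.03 m and angle between the x axis of each of green1, green2, green3, white and the x axis of clamp, either way round below 0.2 rad and angle between each of green1, green2, green3, white's own z axis and vertical below 0.05 rad and linear speed of each of green1, green2, green3, white below 0.03 m/s and z of white in the frame of green1 above 0.035 m and z of white in the frame of green2 above 0.035 m and z of white in the frame of green3 above 0.035 m), for 0.3 s.
4. the fence is slid up against the column (value of joint fence below 0.005 m), for 0.2 s.
5. the cam lever is flipped back to locked (value of joint cam below 0.3 rad), for 0.2 s.
At the end, for the whole second after the job is handed in: every case flat in one column at rest, centre within 12 mm of the outline's, long side within 0.1 rad of the clamp's x, white on top; fence within 5 mm of touching a column that sits at the stop; cam lever within 0.3 rad of locked; spacer block in the tray (horizontal distance between each of green1, green2, green3, white and bay below 0.012 m and angle between the x axis of each of green1, green2, green3, white and the x axis of clamp, either way round below 0.1 rad and angle between each of green1, green2, green3, white's own z axis and vertical below 0.05 rad and linear speed of each of green1, green2, green3, white, spacer below 0.03 m/s and z of white in the frame of green1 above 0.035 m and z of white in the frame of green2 above 0.035 m and z of white in the frame of green3 above 0.035 m and value of joint fence between -0.004 and 0.005 m and value of joint cam below 0.3 rad and x of spacer in the frame of tray between -0.06 and 0.06 m and y of spacer in the frame of tray between -0.05 and 0.05 m and z of spacer in the frame of tray below 0.035 m).
It fails at once if the tape roll or the bottle is moved more than 30 mm (distance of any of tape_roll, cleaner from where it was at the start of the episode above 0.03 m).
Of green1, green2, green3 only 1 to 3 are there at a start; the rules pass over those that are not, and their reading is None.
At some moment in a run one of tray may be knocked a few centimetres aside while the robot is not near it.
It also fails if it takes over 210 s, if anything falls off the work surface, if the arm or the gripper's body presses on something with over 40 N, if the wrist force passes 120 N, or if a joint passes its speed limit or range.

ROBOT

A 7-joint arm with a two-finger parallel gripper is mounted at the origin on the work surface. World frame = base frame: x ahead of the robot, y to its left, z up, the work surface at z = 0. Lengths are in m, angles in rad, forces in N, time in s.
With the tool pointing down it reaches from about 0.4 to 0.85 m from the base axis. Payload 4.4 kg.
Tool frame: the origin (TCP) lies midway between the tips of the shut fingers; the grasp point (between the pads) lies robot.grip_point_offset behind it (robot.grip_point_offset is the distance from the TCP to the grasp point, in m); z points along the fingers, y is the direction in which the jaws open and shut (so a half turn about z gives the same grasp; the last joint's range is limited). The gripper opens to 94 mm and grips with 3 to 60 N. Pads are 16 mm wide; open, the fingers measure 119 mm over their backs; the gripper's body (75 mm by 177 mm) begins 78 mm behind the grasp point.
Start: joints at [1.131, 0.628, 0.038, 1.517, -0.027, 0.996, -0.02], TCP at [0.237, -0.605, 0.205] pointing down, gripper open.
Joint ranges: [-3.06, 3.06], [-0.37, 2.12], [-1.25, 1.32], [0.18, 2.47], [-1.1, 4.24], [0.23, 1.98], [-2.94, 2.94]. Speed limits (rad/s): [2.57, 2.57, 3.14, 3.14, 3.14, 3.14, 3.14].

INTERFACE

Orientations are given as a unit quaternion [w, x, y, z].
In Python, from rig import sensors, eyes, robot gives the robot as it stands.
- The arm moves only by the tool servo_tool, never from a script. Its argument "increments" is a list of rows, each an object with "claw": the opening, from -1 (shut) to 1 (fully open); "translation": the shift along the tool's x, y, z in m, a list of three; "dr": the turn, a rotation vector about the tool's x, y, z in rad, a list of three. In form: [{"claw": claw, "translation": [tx, ty, tz], "dr": [rx, ry, rz]}, ...]. A call has 1 to 10 rows; each row shifts and turns the commanded pose from where the row before left it, along the tool's axes as they then stand; what a row does not reach is not made up. A row lasts 1/12 s, in which the tool goes at most 41.7 mm and 7.16 degrees, less where a joint would pass 70% of its speed; a pose out of reach is approached as far as the arm can. A call with a gripper value outside its range is refused whole. The fingers move at their own pace and stop on an object; the grip force is fixed at half the most. Time passes only in rows, so rows that do not move let the fingers close. It gives the time, the measured TCP pose, the force and the opening at its end, in the units of the state.
- sensors.get_obs(): the state, without advancing time (a new reading comes with each control period).
- eyes.get_image(name): name is "side" or "top" or "wrist"; returns the picture (480x640x3 uint8, blue, green, red); there is no depth.
- eyes.camera_model(name): a dict with "fov_y" (degrees; the focal length in pixels is half the picture's height over the tangent of half this angle, whatever the lens; pixels are square), "cx", "cy" (the principal point, pixels), "pose" (4x4, takes a point from camera to world coordinates). Camera axes: x right, y up, looking along -z (the intrinsics and any distortion apply to the point x, -y, -z); pixel columns grow to the right and rows downward; lengths in m; the calibration is good to about 2 mm. A picture is of the moment at which its call begins: read the wrist's pose just before it. camera_model takes no time and is no camera call; for the wrist camera it gives the pose at the moment of the call.
- robot.job_done(): hands the job in, once; it reports no verdict.
The state is a dict: "t": time; "joints": joint angles; "joint_velocities": joint speeds; "joint_torque": joint torques, N m; "tcp_pos": TCP position; "tool_rot": TCP orientation; "wrist_force": force on the tool from outside, world axes, zero at the start; "wrist_torque": the same for the moment, N m; "grip_width": opening from 0.0 (shut) to 1.0 (fully open).
Only numpy, scipy, OpenCV 4.12 (cv2) and the standard library are available. Lean on these libraries where they do the work, as an engineer would, in place of code of your own. Each camera call takes 0.05 s, during which the arm holds its last target.

## Working session

There is one attempt and no reset: what is moved stays moved. The work goes in short steps, Python scripts to look and compute and a tool call to move; the robot and the scene stay as the last step left them, time stands still between calls to the robot, and variables do not carry over. Pictures are saved under pics/ and viewed, and the job is handed in when it is done.

Besides the shell and the picture viewer there is one more tool, called after "Emit:" as name(argument=value, ...), one argument or row to a line, values as JSON. servo_tool: Moves the arm, as the interface text tells. Its arguments: {"type":"object","properties":{"increments":{"type":"array","items":{"type":"object","properties":{"claw":{"type":"number"},"translation":{"type":"array","items":{"type":"number"}},"dr":{"type":"array","items":{"type":"number"}}}}}},"required":["increments"]}

```bash
ls -la; mkdir -p pics; python3 - <<'E'
from rig import sensors, eyes, robot
import cv2
o=sensors.get_obs()
for k,v in o.items(): print(k,v)
print(robot.grip_point_offset)
for n in ["side","top","wrist"]:
    m=eyes.camera_model(n); print(n,m)
    cv2.imwrite(f"pics/a_{n}.png",eyes.get_image(n))
E
```

```text
total 12
drwxr-xr-x  3 agent agent 4096 Dec  7 14:44 .
drwxr-xr-x 23 root  root  4096 Dec  7 14:44 ..
drwxr-xr-x  2 agent agent 4096 Dec  7 14:44 pics
t 0.0
joints [ 1.1311716   0.6293071   0.03842651  1.51837301 -0.02700915  0.99629487
 -0.02001691]
joint_velocities [-0.00115462 -0.00036808 -0.00082987 -0.0005144  -0.00011258  0.00060155
  0.0005378 ]
joint_torque [ 1.20184309e-04 -5.49728930e+01  1.14362642e+00 -1.86637688e+01
 -5.21597557e-02  2.38727516e-02  1.77949182e-04]
tcp_pos [ 0.23715885 -0.60446957  0.20457753]
tool_rot [-9.15700232e-04  9.82583138e-01  1.85821172e-01 -1.76217319e-04]
wrist_force [0.10215475 0.07329667 0.55311362]
wrist_torque [-0.02337435  0.00631343 -0.0003641 ]
grip_width 1.000186786070878
0.0188
side {'fov_y': 53.702341987501704, 'cx': 317.3535366544966, 'cy': 242.7207710969773, 'pose': array([[-0.9881987 ,  0.12034484, -0.09476525,  0.45728113],
       [-0.15288522, -0.73670583,  0.65870376,  0.74936882],
       [ 0.00945748,  0.6654184 ,  0.74641068,  0.94603258],
       [ 0.        ,  0.        ,  0.        ,  1.        ]])}
top {'fov_y': 50.370106066138476, 'cx': 321.0048601034649, 'cy': 247.31808087620337, 'pose': array([[ 1.26339590e-03,  9.90905303e-01, -1.34555135e-01,
         3.97208054e-01],
       [-9.99600984e-01,  5.04834181e-03,  2.77918555e-02,
         1.94476903e-02],
       [ 2.82183774e-02,  1.34466333e-01,  9.90516294e-01,
         1.42003952e+00],
       [ 0.00000000e+00,  0.00000000e+00,  0.00000000e+00,
         1.00000000e+00]])}
wrist {'fov_y': 65.47724379002337, 'cx': 321.79372165623954, 'cy': 248.39233336104292, 'pose': array([[ 0.36471103,  0.90293897,  0.22734794,  0.30306068],
       [-0.93111851,  0.35420828,  0.08691845, -0.57921914],
       [-0.00204646, -0.24338799,  0.96992685,  0.3839082 ],
       [ 0.        ,  0.        ,  0.        ,  1.        ]])}
```

View pics/a_top.png

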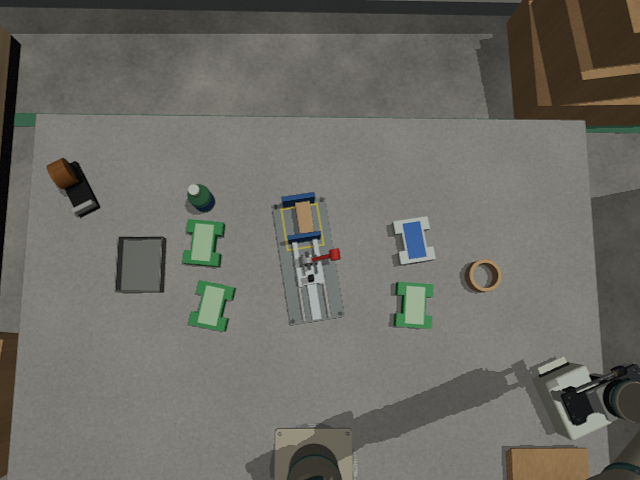

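View pics/a_side.png

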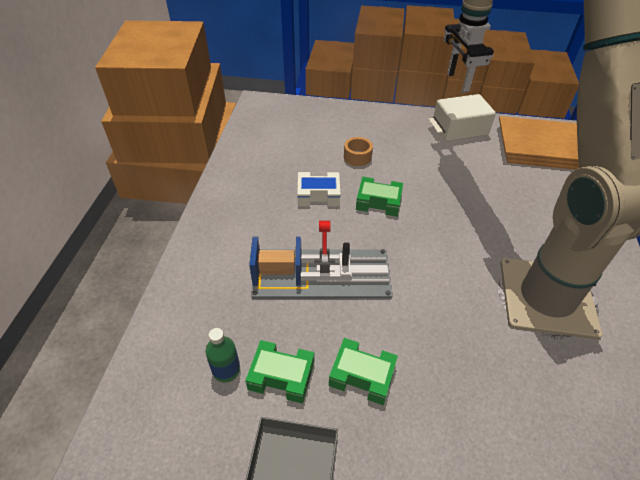

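View pics/a_wrist.png

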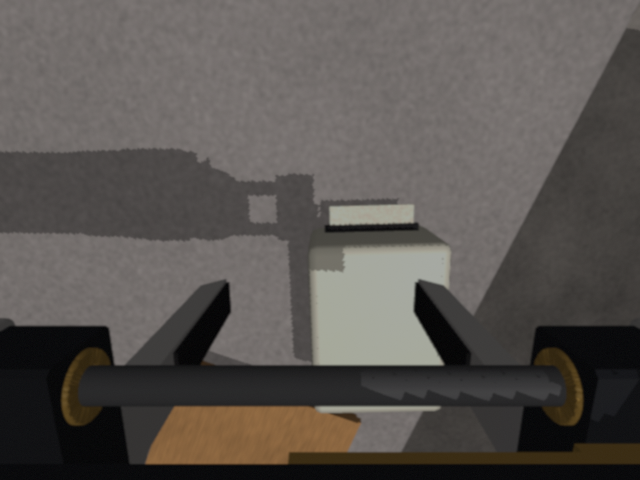

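The top view shows three green cases at about (203,243), (212,306) and (413,305). It also shows the white case at (414,240), the clamp around (308,260) with its lever leaning to image right (-y), the tray at (141,265), the bottle at (200,197) and the tape at (482,276). All lids face up. Next I'll measure them.

```bash
cat > h.py <<'E'
from rig import sensors, eyes, robot
import cv2, numpy as np
from scipy.spatial.transform import Rotation as R
def ray(m,uv):
    f=240/np.tan(np.radians(m['fov_y'])/2)
    d=np.array([(uv[0]-m['cx'])/f,-(uv[1]-m['cy'])/f,-1.])
    P=m['pose']; return P[:3,3],P[:3,:3]@d
def plane(m,uv,z):
    o,d=ray(m,uv); return o+d*(z-o[2])/d[2]
def proj(m,p):
    f=240/np.tan(np.radians(m['fov_y'])/2)
    P=m['pose']; c=P[:3,:3].T@(np.asarray(p)-P[:3,3])
    return np.array([m['cx']+f*c[0]/-c[2], m['cy']-f*c[1]/-c[2]])
def tri(m1,u1,m2,u2):
    o1,d1=ray(m1,u1);o2,d2=ray(m2,u2)
    d1=d1/np.linalg.norm(d1);d2=d2/np.linalg.norm(d2)
    A=np.stack([d1,-d2],1);s=np.linalg.lstsq(A,o2-o1,rcond=None)[0]
    a=o1+s[0]*d1;b=o2+s[1]*d2
    return (a+b)/2,np.linalg.norm(a-b)
def blobs(img,lo,hi,amin=60):
    hsv=cv2.cvtColor(img,cv2.COLOR_BGR2HSV)
    k=cv2.inRange(hsv,np.array(lo),np.array(hi))
    cs,_=cv2.findContours(k,cv2.RETR_EXTERNAL,cv2.CHAIN_APPROX_NONE)
    return [c for c in cs if cv2.contourArea(c)>amin]
def rect(m,c,z):
    """contour -> plane z -> min area rect: centre, (long,short), yaw of long axis"""
    pts=np.array([plane(m,p[0],z)[:2] for p in c],np.float32)
    (cx,cy),_,_=r=cv2.minAreaRect(pts*1000)
    b=cv2.boxPoints(r)/1000
    e1,e2=b[1]-b[0],b[2]-b[1]
    if np.linalg.norm(e1)<np.linalg.norm(e2): e1,e2=e2,e1
    y=np.arctan2(e1[1],e1[0]); y=(y+np.pi/2)%np.pi-np.pi/2
    return b.mean(0),(np.linalg.norm(e1),np.linalg.norm(e2)),y
def grab(n,save=None):
    m=eyes.camera_model(n); i=eyes.get_image(n)
    if save: cv2.imwrite(f"pics/{save}.png",i)
    return m,i
E
python3 - <<'E'
from h import *
np.set_printoptions(precision=4,suppress=True)
for n in ["top","side"]:
    m=eyes.camera_model(n); i=cv2.imread(f"pics/a_{n}.png")
    print(n)
    hsv=cv2.cvtColor(i,cv2.COLOR_BGR2HSV)
    for uv in ([(203,243),(220,230),(414,240),(400,262),(335,254),(318,213),(287,262),(141,265),(297,199),(310,278)] if n=="top" else [(280,368),(318,184),(324,227),(345,255)]): print(uv,hsv[uv[1],uv[0]])
    for nm,lo,hi,z in [("lid",(35,40,150),(75,140,255),.045),("green",(50,150,60),(75,255,255),.045),("bluelid",(100,100,120),(125,255,255),.045),("red",(0,180,120),(5,255,255),.1),("yellow",(22,120,120),(32,255,255),.012),("blue",(100,100,40),(125,255,119),.094)]:
        for c in blobs(i,lo,hi,50):
            u=c[:,0].mean(0); 
            r=rect(m,c,z); print(nm,u,r[0],np.array(r[1]),round(r[2],3))
E
```

```text
top
(203, 243) [ 53  49 168]
(220, 230) [ 67 138 124]
(414, 240) [108 157 153]
(400, 262) [ 80  15 103]
(335, 254) [  1 181 162]
(318, 213) [ 26 161 173]
(287, 262) [ 75  13 121]
(141, 265) [ 42  13 101]
(297, 199) [106 171  61]
(310, 278) [90 15 33]
lid [413.9549 302.0868] [ 0.4296 -0.2716] [0.101 0.052] -0.072
lid [210.7009 305.2804] [0.4269 0.2745] [0.0997 0.0505] -0.205
lid [202.0755 241.9623] [0.5975 0.3026] [0.0995 0.0503] -0.088
bluelid [414.1584 239.7228] [ 0.6067 -0.2742] [0.0984 0.0479] 0.16
red [335.    253.875] [ 0.56  -0.054] [0.0259 0.0206] 0.17
blue [304.2949 236.1538] [0.6048 0.0273] [0.087  0.0211] -1.421
blue [206.9245 203.8868] [0.692  0.2835] [0.0522 0.0285] -0.751
blue [297.7907 198.7558] [0.7062 0.0427] [0.0868 0.0276] -1.407
side
(280, 368) [ 49  66 228]
(318, 184) [110 196 186]
(324, 227) [  1 209 172]
(345, 255) [10 39 39]
lid [280.7905 364.6351] [0.5956 0.3005] [0.1021 0.0572] -0.09
lid [364.3986 365.    ] [0.4249 0.2727] [0.1021 0.0565] -0.205
lid [380.2935 190.0435] [ 0.4271 -0.2745] [0.1017 0.0595] -0.072
green [279.4532 369.538 ] [0.5951 0.3044] [0.1194 0.096 ] -0.09
green [363.1378 368.2019] [0.4253 0.2764] [0.1184 0.0957] -0.208
green [379.7801 192.0524] [ 0.4272 -0.2691] [0.1179 0.0949] -0.079
bluelid [297.5833 250.95  ] [ 0.6166 -0.0131] [0.0895 0.0108] -1.417
bluelid [253.2459 250.7213] [0.7262 0.0048] [0.0894 0.013 ] -1.408
bluelid [318.4884 183.    ] [ 0.6045 -0.2732] [0.0981 0.0433] 0.164
red [324.1714 224.8857] [ 0.5574 -0.0581] [0.0277 0.0249] -1.42
blue [225.2892 367.8072] [0.6925 0.3485] [0.0543 0.0427] 0.527
blue [297.5116 274.2791] [0.5953 0.0998] [0.0547 0.0069] -1.392
blue [254.0806 272.0161] [0.6952 0.1089] [0.0757 0.015 ] -1.277
blue [566.9664 110.9916] [-0.1635 -0.7163] [0.2243 0.0739] 0.932
blue [545.8505  28.6978] [-0.1314 -1.3041] [0.743  0.3945] 1.402
blue [313.3719  26.2254] [ 0.7266 -1.0403] [1.3113 0.7802] 0.178
```

```bash
python3 - <<'E'
from h import *
i=cv2.imread("pics/a_top.png")[180:335,255:365]; cv2.imwrite("pics/b1.png",cv2.resize(i,None,fx=5,fy=3.8*5/5*1,interpolation=cv2.INTER_CUBIC)[:600])
i=cv2.imread("pics/a_side.png")[210:310,230:400]; cv2.imwrite("pics/b2.png",cv2.resize(i,None,fx=4.5,fy=4.5,interpolation=cv2.INTER_CUBIC))
E
```

```text
(no output)
```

View pics/b1.png

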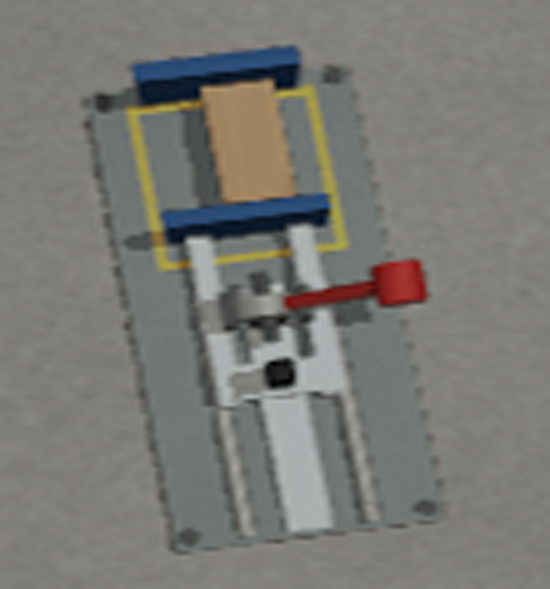

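View pics/b2.png

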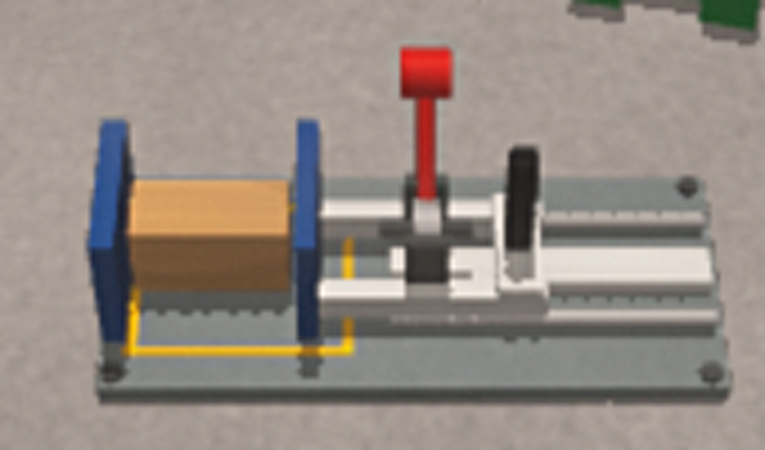

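```bash
python3 - <<'E'
from h import *
np.set_printoptions(precision=4,suppress=True)
mt=eyes.camera_model("top"); ms=eyes.camera_model("side")
T=lambda u,v:(255+(u+.5)/5-.5,180+(v+.5)/3.8-.5)
S=lambda u,v:(230+(u+.5)/4.5-.5,210+(v+.5)/4.5-.5)
y=np.array([plane(mt,T(*p),.012)[:2] for p in [(130,108),(313,90),(345,246),(160,268)]])
print("yellow",y,y.mean(0),[np.linalg.norm(y[k]-y[(k+1)%4]) for k in range(4)])
e=(y[0]-y[3]+y[1]-y[2]); print("yaw",np.arctan2(e[1],e[0]))
pl=np.array([plane(mt,T(*p),.012)[:2] for p in [(88,103),(354,72),(443,517),(172,552)]])
print("plate",pl.mean(0),[np.linalg.norm(pl[k]-pl[(k+1)%4]) for k in range(4)])
e=(pl[0]-pl[3]+pl[1]-pl[2]); print("yaw",np.arctan2(e[1],e[0]))
# stop top, fence top in top view: four corners each
for nm,q in [("stop",[(133,65),(297,46),(300,64),(136,83)]),("fence",[(162,212),(326,195),(329,211),(165,229)])]:
    print(nm,np.array([plane(mt,T(*p),.094)[:2] for p in q]).mean(0))
for nm,q in [("stopS",[(103,121),(127,121),(115,248),(90,248)]),("fenceS",[(299,120),(319,120),(317,248),(294,248)])]:
    print(nm,np.array([plane(ms,S(*p),.094)[:2] for p in q]).mean(0))
for p in [(103,340),(349,352),(349,235)]: print('yS',plane(ms,S(*p),.012)[:2])
print("knob",tri(mt,T(400,282),ms,S(427,72)))
print("post top",plane(mt,T(281,372),.114),plane(ms,S(524,150),.114))
E
```

```text
yellow [[ 0.6992  0.0936]
 [ 0.7135 -0.0092]
 [ 0.5968 -0.0273]
 [ 0.58    0.0755]] [0.6474 0.0332] [np.float64(0.10376864411119033), np.float64(0.11812639920563411), np.float64(0.10418641063958446), np.float64(0.12050881279571087)]
yaw 0.15213390761986398
plate [0.5512 0.0177] [np.float64(0.15148495731526268), np.float64(0.3311639119160465), np.float64(0.15011107417464045), np.float64(0.33184422018966886)]
yaw 0.15004007958022156
stop [0.7129 0.0437]
fence [0.6089 0.0277]
stopS [0.7105 0.0453]
fenceS [0.6074 0.0282]
yS [0.7109 0.0878]
yS [0.5778 0.0744]
yS [ 0.5915 -0.0063]
knob (array([ 0.5573, -0.0529,  0.1036]), np.float64(0.003559156700283663))
post top [0.4964 0.0089 0.114 ] [0.4962 0.0049 0.114 ]
```

```bash
cat >> h.py <<'E'
BAY=np.array([.6464,.0337]); CY=.155
U=np.array([np.cos(CY),np.sin(CY)]); V=np.array([-U[1],U[0]])
ORG=BAY-.095*U
def cl(x,y): return ORG+x*U+y*V
def go(p,yaw,tilt=None):
    """print delta in tool axes to world TCP target p and yaw"""
    o=sensors.get_obs(); Rc=R.from_quat(np.roll(o['tool_rot'],-1))
    ta=R.from_euler('z',yaw)*R.from_euler('x',np.pi)
    d=Rc.inv().apply(np.asarray(p)-o['tcp_pos']); rv=(Rc.inv()*ta).as_rotvec()
    print('t',round(o['t'],2),'tcp',o['tcp_pos'].round(4),'yaw',round(np.arctan2(*Rc.as_matrix()[[1,0],[0,0]]),4),'d(tool,start axes)',(d*1000).round(1),'rv',rv.round(4),'dworld',((np.asarray(p)-o['tcp_pos'])*1000).round(1),'F',o['wrist_force'].round(1),'gw',round(o['grip_width'],3),'j',o['joints'].round(2))
E
python3 - <<'E'
from h import *
mt=eyes.camera_model("top"); i=cv2.imread("pics/a_top.png")
g=cv2.cvtColor(i,cv2.COLOR_BGR2GRAY)[225:305,105:180]
k=(g<85).astype(np.uint8)*255
cs,_=cv2.findContours(k,cv2.RETR_EXTERNAL,cv2.CHAIN_APPROX_NONE)
c=max(cs,key=cv2.contourArea)+np.array([105,225])
print("tray",rect(mt,c,.045),cv2.boundingRect(c))
print("tray hand",np.mean([plane(mt,p,.045) for p in [(117.5,237),(165,237),(165,292),(116.5,292)]],0))
print("cap",plane(mt,(194,189),.15),"tape",plane(mt,(482,276),.048))
print("knob", cl(-.008,-.0715),"post",cl(-.058,0))
go([*cl(-.008,-.0715),.19],CY+np.pi/2)
E
```

```text
tray (array([0.53567386, 0.46564278], dtype=float32), (np.float32(0.14829737), np.float32(0.13019803)), np.float32(0.0026079416)) (115, 237, 51, 56)
tray hand [0.53559017 0.46349177 0.045     ]
cap [0.71720597 0.30591072 0.15      ] tape [ 0.50715559 -0.45686375  0.048     ]
knob [ 0.55567299 -0.05284397] post [0.49523424 0.01007984]
t 0.15 tcp [ 0.2372 -0.6046  0.2048] yaw 0.3739 d(tool,start axes) [ 498.  -397.4   15.4] rv [-1.2000e-03 -1.0000e-03 -1.3519e+00] dworld [318.4 551.8 -14.8] F [ 0.5 -0.7 -0.3] gw 0.997 j [ 1.13  0.63  0.04  1.52 -0.03  1.   -0.02]
```

Emit:
servo_tool(
  increments=[
    {"claw": 0,"translation": [0.02,-0.016,0],"dr": [0,0,0]},
    {"claw": 0,"translation": [0.03,-0.024,0],"dr": [0,0,0]},
    {"claw": 0,"translation": [0.03,-0.024,0],"dr": [0,0,0]},
    {"claw": 0,"translation": [0.03,-0.024,0],"dr": [0,0,0]},
    {"claw": 0,"translation": [0.03,-0.024,0],"dr": [0,0,0]},
    {"claw": 0,"translation": [0.03,-0.024,0],"dr": [0,0,0]},
    {"claw": 0,"translation": [0.03,-0.024,0],"dr": [0,0,0]},
    {"claw": 0,"translation": [0.03,-0.024,0],"dr": [0,0,0]},
    {"claw": 0,"translation": [0.03,-0.024,0],"dr": [0,0,0]},
    {"claw": 0,"translation": [0.03,-0.024,0],"dr": [0,0,0]},
  ],
)

```text
t: 0.98
tcp_pos: [0.4231, -0.2815, 0.2055]
tool_rot: [-0.0, 0.983, 0.186, -0.0]
wrist_force: [0.3, -0.8, 0.1]
grip_width: 0.501
```

Emit:
servo_tool(
  increments=[
    {"claw": 0,"translation": [0.03,-0.024,0],"dr": [0,0,0]},
    {"claw": 0,"translation": [0.03,-0.024,0],"dr": [0,0,0]},
    {"claw": 0,"translation": [0.03,-0.024,0],"dr": [0,0,0]},
    {"claw": 0,"translation": [0.03,-0.024,0],"dr": [0,0,0]},
    {"claw": 0,"translation": [0.03,-0.024,0],"dr": [0,0,0]},
    {"claw": 0,"translation": [0.03,-0.024,0],"dr": [0,0,0]},
    {"claw": 0,"translation": [0,0,0],"dr": [0,0,-0.12]},
    {"claw": 0,"translation": [0,0,0],"dr": [0,0,-0.12]},
    {"claw": 0,"translation": [0,0,0],"dr": [0,0,-0.12]},
    {"claw": 0,"translation": [0,0,0],"dr": [0,0,-0.12]},
  ],
)

```text
t: 1.82
tcp_pos: [0.5375, -0.083, 0.2052]
tool_rot: [-0.0, 0.909, 0.417, -0.0]
wrist_force: [-1.2, -1.5, 0.2]
grip_width: 0.499
```

Emit:
servo_tool(
  increments=[
    {"claw": 0,"translation": [0,0,0],"dr": [0,0,-0.12]},
    {"claw": 0,"translation": [0,0,0],"dr": [0,0,-0.12]},
    {"claw": 0,"translation": [0,0,0],"dr": [0,0,-0.12]},
    {"claw": 0,"translation": [0,0,0],"dr": [0,0,-0.12]},
    {"claw": 0,"translation": [0,0,0],"dr": [0,0,-0.12]},
    {"claw": 0,"translation": [0,0,0],"dr": [0,0,-0.12]},
    {"claw": 0,"translation": [0,0,0],"dr": [0,0,-0.12]},
    {"claw": 0,"translation": [0,0,0],"dr": [0,0,-0.03]},
    {"claw": 0,"translation": [0,0,0],"dr": [0,0,0]},
  ],
)

```text
t: 2.57
tcp_pos: [0.5374, -0.0836, 0.2052]
tool_rot: [-0.0, 0.651, 0.759, -0.0]
wrist_force: [-0.8, -0.2, 0.3]
grip_width: 0.498
```

```bash
python3 - <<'E'
from h import *
go([*cl(-.008,-.0715),.101],CY+np.pi/2)
m,i=grab("wrist","c_w")
E
```

```text
t 2.57 tcp [ 0.5374 -0.0836  0.2052] yaw 1.7242 d(tool,start axes) [ 27.6  22.8 104.2] rv [-0.0005 -0.0004 -0.0016] dworld [  18.3   30.8 -104.2] F [-0.8 -0.2  0.3] gw 0.498 j [ 0.35  0.5  -0.37  1.81  0.23  0.88  0.03]
```

View pics/c_w.png

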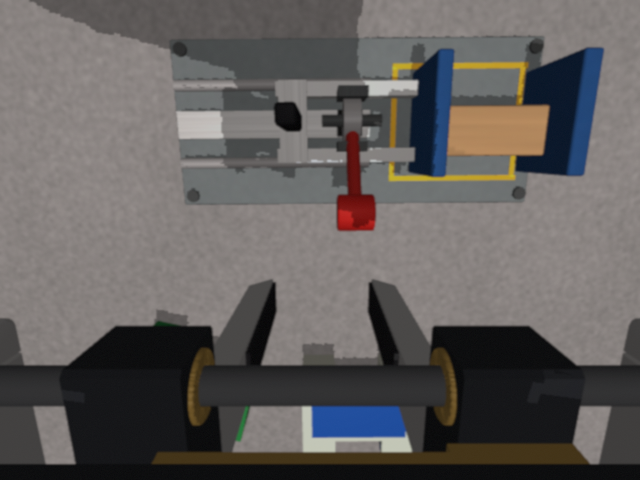

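The wrist view shows the clamp square on: the knob at (356,213), the post top at about (288,116) and the yellow outline spanning x 390-525, y 63-180. I'll cross-check against my clamp frame.

```bash
python3 - <<'E'
from h import *
np.set_printoptions(precision=4,suppress=True)
m=eyes.camera_model("wrist"); i=cv2.imread("pics/c_w.png")
c=max(blobs(i,(0,150,60),(6,255,255),50),key=cv2.contourArea)
def loc(p): d=np.asarray(p)[:2]-ORG; return np.array([d@U,d@V])*1000
def pp(uv,z): return loc(plane(m,uv,z))
print("knob sides x", pp((337,205),.101),pp((375,205),.101), "centre",pp((356,211),.108), plane(m,(356,211),.108))
print("yellow", [pp(q,.012) for q in [(393,63),(526,63),(516,180),(389,181)]],"exp x 35..155, y+-48")
print("plate", [pp(q,.012) for q in [(170,38),(543,38),(184,204)]],"exp -170,170,75")
print("stop top", [pp(q,.094) for q in [(588,48),(602,48),(585,174),(569,174)]])
print("fence top", [pp(q,.094) for q in [(441,50),(453,50),(446,175),(434,175)]])
print("post top",pp((288,107),.114))
print("spacer top",[pp(q,.062) for q in [(449,106),(549,105),(547,156),(449,156)]])
E
```

```text
knob sides x [-18.929  -65.8585] [  9.9809 -65.9673] centre [ -5.028  -69.4759] [ 0.5583 -0.0504  0.108 ]
yellow [array([35.0727, 52.484 ]), array([156.7387,  52.0121]), array([160.5183, -53.5036]), array([ 35.6635, -54.001 ])] exp x 35..155, y+-48
plate [array([-166.8621,   73.9348]), array([169.3938,  72.6243]), array([-168.2421,  -75.8943])] exp -170,170,75
stop top [array([158.1537,  43.7689]), array([168.0509,  43.7304]), array([170.6769, -43.7595]), array([158.4555, -43.7131])]
fence top [array([54.3149, 42.886 ]), array([62.8102, 42.8529]), array([ 64.5496, -44.1079]), array([ 55.3755, -44.0731])]
post top [-53.2928   2.9541]
spacer top [array([73.1882,  9.3326]), array([154.3574,   9.7848]), array([158.4715, -30.4494]), array([ 76.3032, -30.1366])]
```

Emit:
servo_tool(
  increments=[
    {"claw": 0,"translation": [0.0135,0.013,0],"dr": [0,0,-0.0015]},
    {"claw": 0,"translation": [0.014,0.013,0.02],"dr": [0,0,0]},
    {"claw": 0,"translation": [0,0,0.025],"dr": [0,0,0]},
    {"claw": 0,"translation": [0,0,0.025],"dr": [0,0,0]},
    {"claw": 0,"translation": [0,0,0.025],"dr": [0,0,0]},
    {"claw": 0,"translation": [0,0,0.022],"dr": [0,0,0]},
    {"claw": 0,"translation": [0,0,0],"dr": [0,0,0]},
  ],
)

```text
t: 3.2
tcp_pos: [0.5559, -0.0523, 0.0846]
tool_rot: [-0.003, 0.651, 0.759, -0.003]
wrist_force: [-0.1, -0.2, 0.5]
grip_width: 0.499
```

```bash
python3 - <<'E'
from h import *
go([*cl(-.005,-.0715),.088],CY+np.pi/2)
grab("wrist","d_w");grab("side","d_s")
E
```

```text
t 3.2 tcp [ 0.5559 -0.0523  0.0846] yaw 1.7245 d(tool,start axes) [-0.5  2.7 -3.4] rv [-0.0076 -0.0012 -0.0013] dworld [ 2.8 -0.1  3.4] F [-0.1 -0.2  0.5] gw 0.499 j [ 0.24  0.68 -0.3   1.87  0.32  0.64 -0.1 ]
```

View pics/d_w.png

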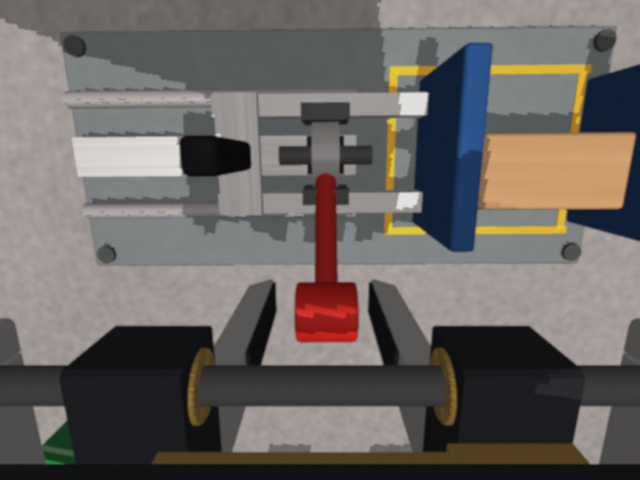

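View pics/d_s.png

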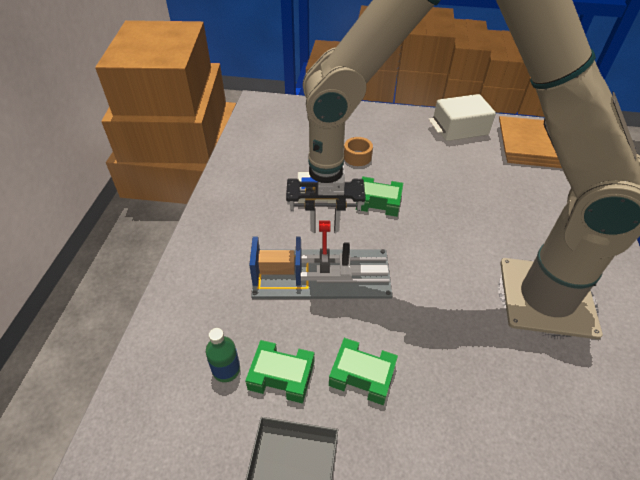

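Emit:
servo_tool(
  increments=[
    {"claw": 0,"translation": [0,0.0025,-0.002],"dr": [-0.004,0,0]},
    {"claw": -1,"translation": [0,0,0],"dr": [0,0,0]},
    {"claw": -1,"translation": [0,0,0],"dr": [0,0,0]},
    {"claw": -1,"translation": [0,0,0],"dr": [0,0,0]},
    {"claw": -1,"translation": [0,0,0],"dr": [0,0,0]},
  ],
)

```text
t: 3.72
tcp_pos: [0.5586, -0.0533, 0.0911]
tool_rot: [-0.0, 0.651, 0.759, -0.001]
wrist_force: [-7.1, -1.9, 8.0]
grip_width: 0.295
```

```bash
python3 - <<'E'
from h import *
go([*cl(-.005,-.0715),.088],CY+np.pi/2)
E
```

```text
t 3.72 tcp [ 0.5586 -0.0533  0.0911] yaw 1.7247 d(tool,start axes) [0.9 0.2 3.1] rv [-0.0016  0.0014 -0.0011] dworld [ 0.1  0.9 -3.1] F [-7.1 -1.9  8. ] gw 0.295 j [ 0.24  0.67 -0.31  1.87  0.32  0.65 -0.1 ]
```

Emit:
servo_tool(
  increments=[
    {"claw": -1,"translation": [0.0049,0,-0.0069],"dr": [0,0,0]},
    {"claw": -1,"translation": [0.0056,0,-0.0064],"dr": [0,0,0]},
    {"claw": -1,"translation": [0.0062,0,-0.0058],"dr": [0,0,0]},
    {"claw": -1,"translation": [0.0068,0,-0.0052],"dr": [0,0,0]},
    {"claw": -1,"translation": [0.0073,0,-0.0044],"dr": [0,0,0]},
    {"claw": -1,"translation": [0.0076,0,-0.0037],"dr": [0,0,0]},
    {"claw": -1,"translation": [0.008,0,-0.0029],"dr": [0,0,0]},
    {"claw": -1,"translation": [0.0082,0,-0.0021],"dr": [0,0,0]},
    {"claw": -1,"translation": [0.0084,0,-0.0013],"dr": [0,0,0]},
    {"claw": -1,"translation": [0.0085,0,-0.0004],"dr": [0,0,0]},
  ],
)

```text
t: 4.55
tcp_pos: [0.5476, 0.0151, 0.1302]
tool_rot: [0.001, 0.651, 0.759, -0.003]
wrist_force: [-7.2, -8.8, 3.4]
grip_width: 0.287
```

Emit:
servo_tool(
  increments=[
    {"claw": -1,"translation": [0.0085,0,0.0004],"dr": [0,0,0]},
    {"claw": -1,"translation": [0.0084,0,0.0013],"dr": [0,0,0]},
    {"claw": -1,"translation": [0.0082,0,0.0021],"dr": [0,0,0]},
    {"claw": -1,"translation": [0.008,0,0.0029],"dr": [0,0,0]},
    {"claw": -1,"translation": [0.0076,0,0.0037],"dr": [0,0,0]},
    {"claw": -1,"translation": [0.0073,0,0.0044],"dr": [0,0,0]},
    {"claw": -1,"translation": [0.0068,0,0.0052],"dr": [0,0,0]},
    {"claw": -1,"translation": [0.0062,0,0.0058],"dr": [0,0,0]},
    {"claw": -1,"translation": [0.0056,0,0.0064],"dr": [0,0,0]},
    {"claw": -1,"translation": [0,0,0],"dr": [0,0,0]},
  ],
)

```text
t: 5.38
tcp_pos: [0.5397, 0.0866, 0.0964]
tool_rot: [0.001, 0.65, 0.76, 0.002]
wrist_force: [-0.9, 0.4, -0.9]
grip_width: 0.009
```

```bash
python3 - <<'E'
from h import *
go([*cl(-.005,.0715),.088],CY+np.pi/2)
grab("wrist","e_w");grab("side","e_s")
E
```

```text
t 5.38 tcp [0.5397 0.0866 0.0964] yaw 1.7274 d(tool,start axes) [ 2.8 -2.7  8.4] rv [ 0.0032 -0.0013  0.0016] dworld [-3.1  2.3 -8.4] F [-0.9  0.4 -0.9] gw 0.009 j [-0.02  0.64 -0.29  1.91  0.3   0.63 -0.34]
```

View pics/e_s.png

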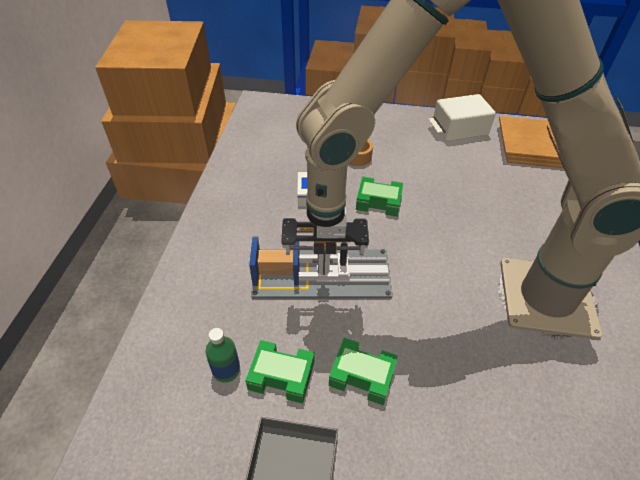

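View pics/e_w.png

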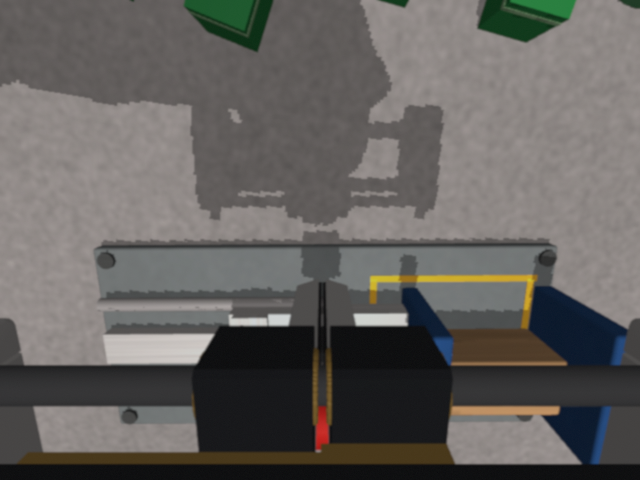

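The knob slipped out near upright; it is visible behind the closed fingers at (322,430). I'll back off upward and look again.

Emit:
servo_tool(
  increments=[
    {"claw": -1,"translation": [0,0,-0.03],"dr": [0,0,0]},
    {"claw": -1,"translation": [0,0,-0.03],"dr": [0,0,0]},
    {"claw": -1,"translation": [0,0,-0.03],"dr": [0,0,0]},
    {"claw": 0,"translation": [-0.03,0,-0.03],"dr": [0,0,0]},
    {"claw": 0,"translation": [-0.03,0,0],"dr": [0,0,0]},
    {"claw": 0,"translation": [-0.03,0,0],"dr": [0,0,0]},
    {"claw": 0,"translation": [-0.03,0,0],"dr": [0,0,0]},
    {"claw": 0,"translation": [-0.03,0,0],"dr": [0,0,0]},
    {"claw": 0,"translation": [0,0,0],"dr": [0,0,0]},
  ],
)

```text
t: 6.23
tcp_pos: [0.5633, -0.0723, 0.2168]
tool_rot: [0.003, 0.654, 0.756, -0.0]
wrist_force: [0.7, -1.2, -0.5]
grip_width: 0.393
```

```bash
python3 - <<'E'
from h import *
go([*cl(-.005,-.0715),.088],CY+np.pi/2)
grab("wrist","f_w");m,i=grab("side","f_s")
cv2.imwrite("pics/f_s2.png",cv2.resize(i[200:320,220:400],None,fx=4,fy=4))
E
```

```text
t 6.23 tcp [ 0.5633 -0.0723  0.2168] yaw 1.7146 d(tool,start axes) [ 21.   -2.2 128.7] rv [ 0.0038  0.0051 -0.0112] dworld [  -4.6   19.9 -128.8] F [ 0.7 -1.2 -0.5] gw 0.393 j [ 0.3   0.51 -0.34  1.74  0.21  0.93  0.02]
```

View pics/f_w.png

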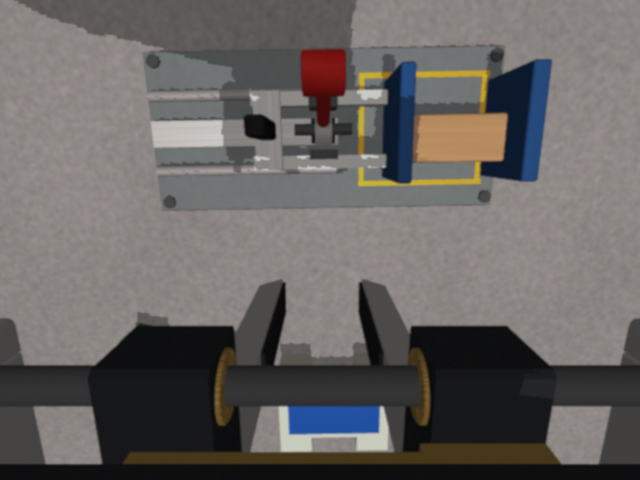

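View pics/f_s2.png

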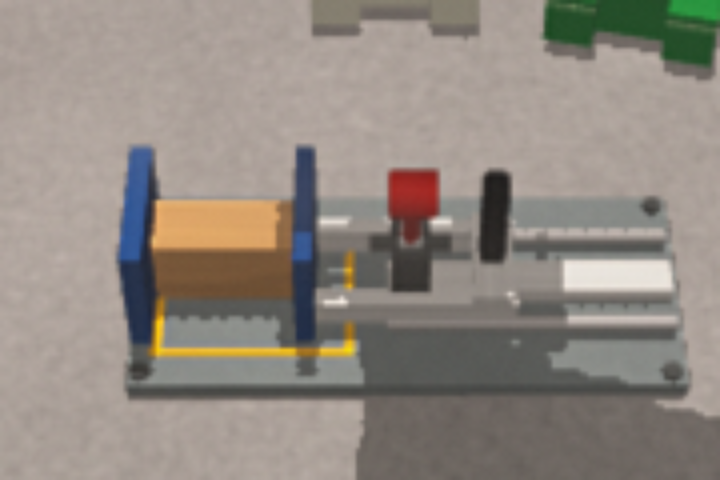

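```bash
cat >> h.py <<'E'
def loc(p): d=np.asarray(p)[:2]-ORG; return np.array([d@U,d@V])*1000
def knob():
    ms,i=grab("side"); mw,j=grab("wrist")
    a=max(blobs(i,(0,150,60),(6,255,255),30),key=cv2.contourArea)
    b=max(blobs(j,(0,150,60),(6,255,255),30),key=cv2.contourArea)
    print("side",cv2.boundingRect(a),"wrist",cv2.boundingRect(b))
    return ms,mw
E
python3 - <<'E'
from h import *
ms,mw=knob()
p,e=tri(ms,(323.3,247.5),mw,(323,74)); print(p,loc(p),e)
E
```

```text
side (317, 243, 12, 12) wrist (302, 67, 44, 72)
[0.54474586 0.05449714 0.14483083] [-2.22479623 36.24118843] 0.0022427440851205574
```

```bash
python3 - <<'E'
from h import *
go([*cl(-.003,-.004),.122],CY+np.pi/2)
E
```

```text
t 6.43 tcp [ 0.5628 -0.0622  0.2169] yaw 1.726 d(tool,start axes) [77.7 -1.  95. ] rv [ 0.0043 -0.001   0.0002] dworld [-12.6  76.8 -94.9] F [0.2 0.6 0.3] gw 0.497 j [ 0.29  0.51 -0.35  1.74  0.21  0.92  0.01]
```

Emit:
servo_tool(
  increments=[
    {"claw": -1,"translation": [0.025,0,0],"dr": [0,0,0]},
    {"claw": -1,"translation": [0.028,0,0],"dr": [0,0,0]},
    {"claw": -1,"translation": [0.025,0,0],"dr": [0,0,0]},
    {"claw": -1,"translation": [0,0,0.025],"dr": [0,0,0]},
    {"claw": -1,"translation": [0,0,0.025],"dr": [0,0,0]},
    {"claw": -1,"translation": [0,0,0.025],"dr": [0,0,0]},
    {"claw": -1,"translation": [0,0,0.02],"dr": [0,0,0]},
    {"claw": -1,"translation": [0,0,0],"dr": [0,0,0]},
  ],
)

```text
t: 7.1
tcp_pos: [0.548, 0.0155, 0.1186]
tool_rot: [-0.001, 0.649, 0.761, -0.001]
wrist_force: [-1.1, 0.1, 0.1]
grip_width: 0.003
```

Emit:
servo_tool(
  increments=[
    {"claw": -1,"translation": [0.005,0,0],"dr": [0,0,0]},
    {"claw": -1,"translation": [0.006,0,0],"dr": [0,0,0]},
    {"claw": -1,"translation": [0.006,0,0],"dr": [0,0,0]},
    {"claw": -1,"translation": [0.006,0,0.001],"dr": [0,0,0]},
    {"claw": -1,"translation": [0.006,0,0.002],"dr": [0,0,0]},
    {"claw": -1,"translation": [0.006,0,0.002],"dr": [0,0,0]},
    {"claw": -1,"translation": [0.006,0,0.003],"dr": [0,0,0]},
    {"claw": -1,"translation": [0.005,0,0.003],"dr": [0,0,0]},
    {"claw": -1,"translation": [0,0,0],"dr": [0,0,0]},
  ],
)

```text
t: 7.85
tcp_pos: [0.5436, 0.06, 0.1101]
tool_rot: [0.001, 0.65, 0.76, 0.001]
wrist_force: [1.7, -3.7, -1.1]
grip_width: 0.003
```

```bash
python3 - <<'E'
from h import *
go([*cl(-.003,.04),.122],CY+np.pi/2)
grab("wrist","g_w")
E
```

```text
t 7.85 tcp [0.5436 0.06   0.1101] yaw 1.7262 d(tool,start axes) [ -1.8  -0.5 -11.9] rv [0.0029 0.0001 0.0004] dworld [-0.2 -1.9 11.9] F [ 1.7 -3.7 -1.1] gw 0.003 j [ 0.03  0.62 -0.3   1.9   0.28  0.66 -0.28]
```

View pics/g_w.png

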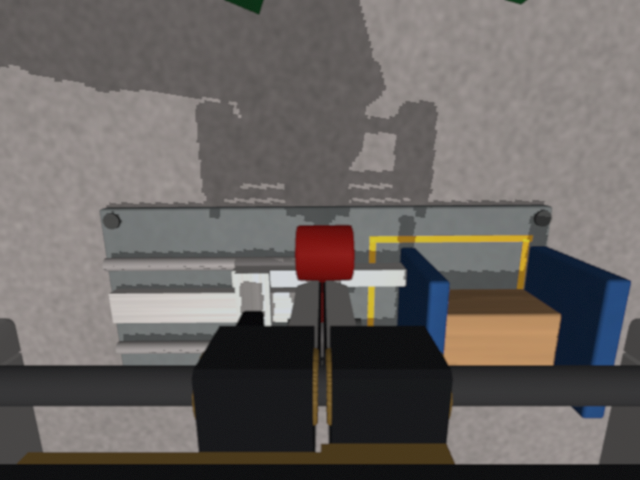

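Emit:
servo_tool(
  increments=[
    {"claw": -1,"translation": [0.005,0,0.003],"dr": [0,0,0]},
    {"claw": -1,"translation": [0,0,0],"dr": [0,0,0]},
    {"claw": -1,"translation": [-0.012,0,0],"dr": [0,0,0]},
    {"claw": -1,"translation": [0,0,-0.035],"dr": [0,0,0]},
    {"claw": -1,"translation": [0,0,-0.035],"dr": [0,0,0]},
    {"claw": -0.2,"translation": [-0.02,-0.02,-0.03],"dr": [0,0,0]},
    {"claw": -0.2,"translation": [-0.02,-0.03,0],"dr": [0,0,0]},
    {"claw": -0.2,"translation": [-0.02,0,0],"dr": [0,0,0]},
    {"claw": -0.2,"translation": [-0.02,0,0],"dr": [0,0,0]},
    {"claw": -0.2,"translation": [0,0,0],"dr": [0,0,0]},
  ],
)

```text
t: 8.73
tcp_pos: [0.5084, -0.0389, 0.2083]
tool_rot: [0.003, 0.653, 0.758, 0.002]
wrist_force: [-0.1, -0.7, -0.8]
grip_width: 0.324
```

```bash
python3 - <<'E'
from h import *
go([*cl(-.056,0),.088],CY+np.pi/2)
ms,mw=knob()
grab("wrist","h_w")
E
```

```text
t 8.73 tcp [ 0.5084 -0.0389  0.2083] yaw 1.7191 d(tool,start axes) [ 50.7  -4.5 120.2] rv [ 0.0058  0.002  -0.0067] dworld [ -11.2   49.3 -120.3] F [-0.1 -0.7 -0.8] gw 0.324 j [ 0.27  0.44 -0.35  1.9   0.2   0.83 -0.04]
side (317, 261, 13, 16) wrist (372, 66, 44, 104)
```

View pics/h_w.png

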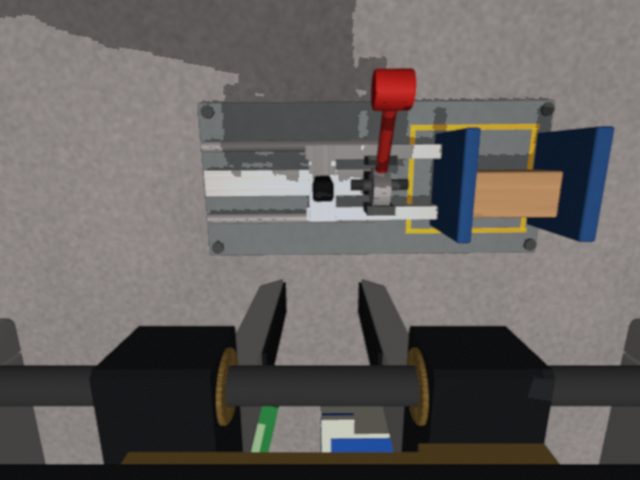

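```bash
python3 - <<'E'
from h import *
o=sensors.get_obs();m=eyes.camera_model("wrist")
p=plane(m,(322,183),.114);print(p,loc(p))
go([p[0],p[1],.088],CY+np.pi/2)
E
```

```text
[0.50106931 0.01692826 0.114     ] [-51.17761865   5.86549561]
t 8.88 tcp [ 0.5081 -0.0333  0.2079] yaw 1.7255 d(tool,start axes) [ 50.5   0.2 119.9] rv [ 0.005  -0.0014 -0.0003] dworld [  -7.    50.2 -119.9] F [-0.2 -0.5  0.5] gw 0.396 j [ 0.26  0.44 -0.36  1.9   0.2   0.83 -0.04]
```

Emit:
servo_tool(
  increments=[
    {"claw": -0.2,"translation": [0.024,-0.001,0],"dr": [0.005,-0.001,0]},
    {"claw": -0.2,"translation": [0.024,-0.001,0.015],"dr": [0,0,0]},
    {"claw": -0.2,"translation": [0,0,0.03],"dr": [0,0,0]},
    {"claw": -0.2,"translation": [0,0,0.03],"dr": [0,0,0]},
    {"claw": -0.2,"translation": [0,0,0.025],"dr": [0,0,0]},
    {"claw": -0.2,"translation": [0,0,0.02],"dr": [0,0,0]},
    {"claw": -1,"translation": [0,0,0],"dr": [0,0,0]},
    {"claw": -1,"translation": [0,0,0],"dr": [0,0,0]},
    {"claw": -1,"translation": [0,0,0],"dr": [0,0,0]},
    {"claw": -1,"translation": [0,0,0],"dr": [0,0,0]},
  ],
)

```text
t: 9.72
tcp_pos: [0.5001, 0.0137, 0.089]
tool_rot: [0.001, 0.65, 0.76, 0.001]
wrist_force: [0.7, 3.1, -3.0]
grip_width: 0.165
```

```bash
python3 - <<'E'
from h import *
go([*cl(-.056,0),.088],CY+np.pi/2)
grab("side","i_s")
E
```

```text
t 9.72 tcp [0.5001 0.0137 0.089 ] yaw 1.7261 d(tool,start axes) [-2.9 -3.3  1. ] rv [0.0029 0.0004 0.0003] dworld [-2.8 -3.3 -1. ] F [ 0.7  3.1 -3. ] gw 0.165 j [ 0.11  0.61 -0.28  2.04  0.31  0.54 -0.24]
```

Emit:
servo_tool(
  increments=[
    {"claw": -1,"translation": [0,-0.004,0],"dr": [0,0,0]},
    {"claw": -1,"translation": [0,-0.008,0],"dr": [0,0,0]},
    {"claw": -1,"translation": [0,-0.008,0],"dr": [0,0,0]},
    {"claw": -1,"translation": [0,-0.008,0],"dr": [0,0,0]},
    {"claw": -1,"translation": [0,-0.008,0],"dr": [0,0,0]},
    {"claw": -1,"translation": [0,-0.008,0],"dr": [0,0,0]},
    {"claw": -1,"translation": [0,-0.008,0],"dr": [0,0,0]},
    {"claw": -1,"translation": [0,-0.008,0],"dr": [0,0,0]},
    {"claw": -1,"translation": [0,-0.006,0],"dr": [0,0,0]},
    {"claw": -1,"translation": [0,-0.003,0],"dr": [0,0,0]},
  ],
)

```text
t: 10.6
tcp_pos: [0.4298, 0.0023, 0.0889]
tool_rot: [0.001, 0.65, 0.76, 0.0]
wrist_force: [0.3, 2.3, 6.9]
grip_width: 0.165
```

Emit:
servo_tool(
  increments=[
    {"claw": -1,"translation": [0,0,0],"dr": [0,0,0]},
    {"claw": -1,"translation": [0,0,0],"dr": [0,0,0]},
    {"claw": -1,"translation": [0,0,0],"dr": [0,0,0]},
  ],
)

```text
t: 10.85
tcp_pos: [0.4293, 0.0022, 0.0889]
tool_rot: [0.0, 0.65, 0.76, -0.001]
wrist_force: [-1.8, 3.3, 11.4]
grip_width: 0.166
```

```bash
python3 - <<'E'
from h import *
go([*cl(-.12,0),.088],CY+np.pi/2)
m,i=grab("side")
cv2.imwrite("pics/i_s2.png",cv2.resize(i[200:320,220:400],None,fx=4,fy=4))
E
```

```text
t 10.85 tcp [0.4293 0.0022 0.0889] yaw 1.7257 d(tool,start axes) [-2.4  4.4  0.9] rv [-0.0004  0.0013 -0.0001] dworld [ 4.7 -1.7 -0.9] F [-1.8  3.3 11.4] gw 0.166 j [ 0.11  0.54 -0.26  2.22  0.33  0.42 -0.26]
```

View pics/i_s2.png

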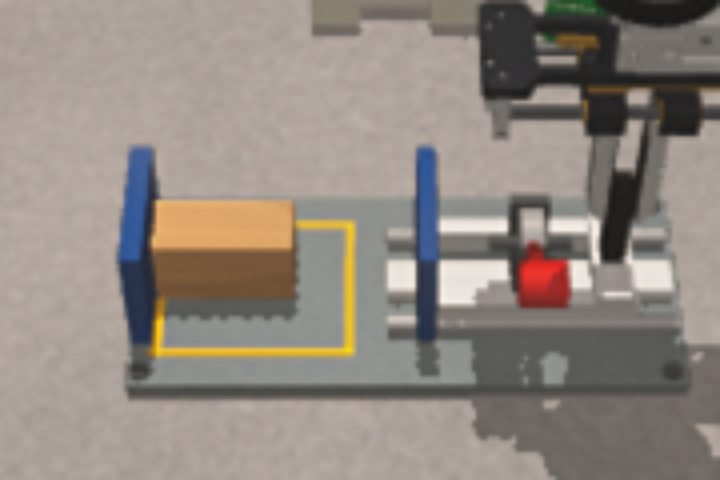

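Emit:
servo_tool(
  increments=[
    {"claw": -0.2,"translation": [0,0,0],"dr": [0,0,0]},
    {"claw": -0.2,"translation": [0,0,0],"dr": [0,0,0]},
    {"claw": -0.2,"translation": [0,0,-0.025],"dr": [0,0,0]},
    {"claw": -0.2,"translation": [0,0,-0.035],"dr": [0,0,0]},
    {"claw": -0.2,"translation": [0,0,-0.035],"dr": [0,0,0]},
    {"claw": -0.2,"translation": [0,0.02,-0.025],"dr": [0,0,0.1]},
    {"claw": 0.2,"translation": [0,0,0],"dr": [0,0,0.12]},
    {"claw": 0.2,"translation": [0,0,0],"dr": [0,0,0.12]},
    {"claw": 0.2,"translation": [0,0,0],"dr": [0,0,0.12]},
    {"claw": 0.2,"translation": [0,0,0],"dr": [0,0,0.12]},
  ],
)

```text
t: 11.73
tcp_pos: [0.4489, 0.0044, 0.2077]
tool_rot: [0.0, 0.842, 0.539, -0.001]
wrist_force: [-0.1, 0.1, -0.2]
grip_width: 0.596
```

Emit:
servo_tool(
  increments=[
    {"claw": 0.2,"translation": [0,0,0],"dr": [0,0,0.12]},
    {"claw": 0.2,"translation": [0,0,0],"dr": [0,0,0.12]},
    {"claw": 0.2,"translation": [0,0,0],"dr": [0,0,0.12]},
    {"claw": 0.2,"translation": [0,0,0],"dr": [0,0,0.12]},
    {"claw": 0.2,"translation": [0,0,0],"dr": [0,0,0.12]},
    {"claw": 0.2,"translation": [0,0,0],"dr": [0,0,0.12]},
    {"claw": 0.2,"translation": [0,0,0],"dr": [0,0,0.12]},
    {"claw": 0.2,"translation": [0,0,0],"dr": [0,0,0.12]},
    {"claw": 0.2,"translation": [0,0,0],"dr": [0,0,0.03]},
    {"claw": 0.2,"translation": [0,0,0],"dr": [0,0,0]},
  ],
)

```text
t: 12.57
tcp_pos: [0.4489, 0.0047, 0.2074]
tool_rot: [0.001, 0.997, 0.077, -0.001]
wrist_force: [-0.1, 0.2, -0.1]
grip_width: 0.601
```

```bash
python3 - <<'E'
from h import *
go([*cl(.115,-.01),.022],CY)
grab("wrist","j_w")
E
```

```text
t 12.57 tcp [0.4489 0.0047 0.2074] yaw 0.1538 d(tool,start axes) [220.1  11.4 184.9] rv [ 0.0014  0.0026 -0.0012] dworld [ 218.8   22.2 -185.4] F [-0.1  0.2 -0.1] gw 0.601 j [-0.09  0.34  0.02  2.05 -0.01  0.75 -1.48]
```

View pics/j_w.png

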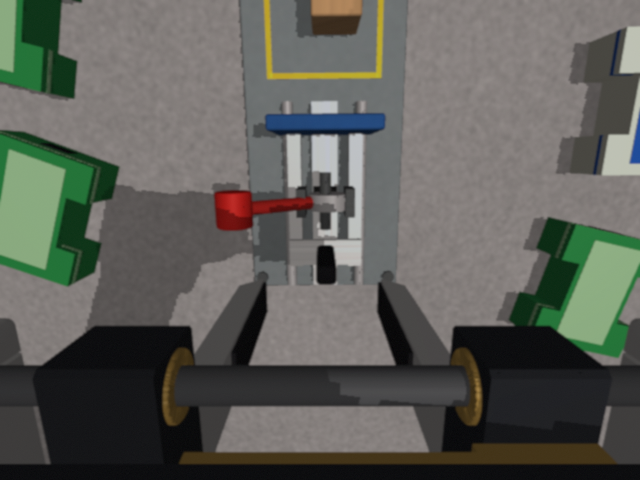

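Emit:
servo_tool(
  increments=[
    {"claw": 0.2,"translation": [0.03,0,-0.01],"dr": [0,0,0]},
    {"claw": 0.2,"translation": [0.035,0,-0.01],"dr": [0,0,0]},
    {"claw": 0.2,"translation": [0.035,0,0],"dr": [0,0,0]},
    {"claw": 0.2,"translation": [0.03,0,0],"dr": [0,0,0]},
    {"claw": 0.2,"translation": [0,0,0],"dr": [0,0,0]},
    {"claw": 0.2,"translation": [0,0,0],"dr": [0,0,0]},
  ],
)

```text
t: 13.12
tcp_pos: [0.5785, 0.0253, 0.2266]
tool_rot: [0.001, 0.997, 0.078, -0.001]
wrist_force: [-0.4, 0.3, 0.5]
grip_width: 0.603
```

```bash
python3 - <<'E'
from h import *
go([*cl(.115,-.01),.022],CY)
m,i=grab("wrist","k_w"); import pickle; pickle.dump(m,open('k.pkl','wb'))
E
```

```text
t 13.12 tcp [0.5785 0.0253 0.2266] yaw 0.1562 d(tool,start axes) [ 89.   12.1 204.4] rv [0.0009 0.0027 0.0012] dworld [  89.2    1.6 -204.6] F [-0.4  0.3  0.5] gw 0.603 j [-0.11  0.5   0.02  1.69 -0.01  0.95 -1.5 ]
```

View pics/k_w.png

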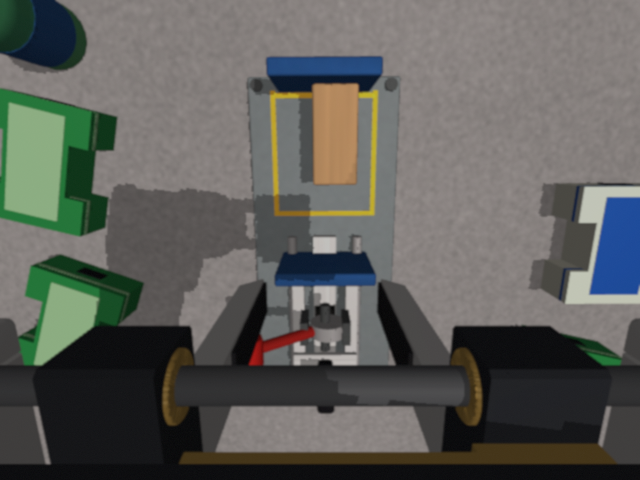

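```bash
python3 - <<'E'
from h import *
import pickle; m=pickle.load(open('k.pkl','rb'))
np.set_printoptions(precision=1,suppress=True)
i=cv2.imread("pics/k_w.png")
y=[plane(m,q,.012) for q in [(269,92),(379,92),(376,216),(274,216)]]
for p in y: print("yel",loc(p))
b=np.mean(y,0); print("bay",b,loc(b)); e=y[0]-y[3]+y[1]-y[2]; print('yaw',np.arctan2(e[1],e[0]))
for q in [(267,75),(382,75),(267,57),(381,57)]: print("stop",loc(plane(m,q,.094)))
for q in [(279,254),(372,254)]: print("fence",loc(plane(m,q,.094)))
for q in [(248,80),(400,80)]: print("plate",loc(plane(m,q,.012)))
hsv=cv2.cvtColor(i,cv2.COLOR_BGR2HSV);
c=max(blobs(i[:,290:380],(8,90,130),(18,255,255),500),key=cv2.contourArea)+np.array([290,0])
print(cv2.boundingRect(c)); r=rect(m,c,.062); print("spacer",r,loc(r[0]),r[0]*1000)
E
```

```text
yel [156.4  54. ]
yel [156.5 -54.2]
yel [ 33.4 -55.7]
yel [33.3 52.9]
bay [0.6 0.  0. ] [94.9 -0.7]
yaw 0.16581008098560807
stop [156.4  44.4]
stop [156.5 -44.3]
stop [169.   43.9]
stop [169.1 -43. ]
fence [13.6 39. ]
fence [ 13.6 -41.4]
plate [167.3  74.1]
plate [167.4 -74.2]
(312, 84, 47, 101)
spacer (array([0.7, 0. ], dtype=float32), (np.float32(0.08444042), np.float32(0.039632194)), np.float32(0.1557864)) [113.1  -9.3] [665.8  27.3]
```

Emit:
servo_tool(
  increments=[
    {"claw": 0.2,"translation": [0.03,0.004,0],"dr": [0,0,0]},
    {"claw": 0.2,"translation": [0.03,0.004,0.02],"dr": [0.001,0.002,0]},
    {"claw": 0.2,"translation": [0.0266,0.0035,0.03],"dr": [0,0,0]},
    {"claw": 0.2,"translation": [0,0,0.03],"dr": [0,0,0]},
    {"claw": 0.2,"translation": [0,0,0.03],"dr": [0,0,0]},
    {"claw": 0.2,"translation": [0,0,0.03],"dr": [0,0,0]},
    {"claw": 0.2,"translation": [0,0,0.03],"dr": [0,0,0]},
    {"claw": 0.2,"translation": [0,0,0.02],"dr": [0,0,0]},
    {"claw": 0.2,"translation": [0,0,0.01],"dr": [0,0,0]},
    {"claw": 0.2,"translation": [0,0,0],"dr": [0,0,0]},
  ],
)

```text
t: 14.0
tcp_pos: [0.6629, 0.0268, 0.0254]
tool_rot: [-0.0, 0.997, 0.078, -0.002]
wrist_force: [-1.1, -0.3, 1.2]
grip_width: 0.6
```

```bash
python3 - <<'E'
from h import *
go([.6658,.0273,.022],CY)
m,i=grab("wrist","l_w")
E
```

```text
t 14.0 tcp [0.6629 0.0268 0.0254] yaw 0.1552 d(tool,start axes) [ 3.  -0.   3.4] rv [-0.0004  0.0046  0.0002] dworld [ 2.9  0.5 -3.4] F [-1.1 -0.3  1.2] gw 0.6 j [-0.09  0.86  0.01  1.6  -0.02  0.68 -1.48]
```

View pics/l_w.png

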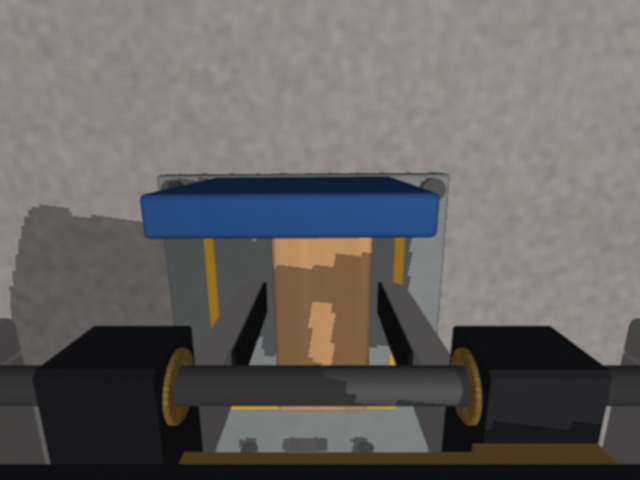

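Emit:
servo_tool(
  increments=[
    {"claw": -1,"translation": [0,0,0],"dr": [0,0,0]},
    {"claw": -1,"translation": [0,0,0],"dr": [0,0,0]},
    {"claw": -1,"translation": [0,0,0],"dr": [0,0,0]},
    {"claw": -1,"translation": [0,0,-0.01],"dr": [0,0,0]},
    {"claw": -1,"translation": [0,0,-0.025],"dr": [0,0,0]},
    {"claw": -1,"translation": [0,0,-0.03],"dr": [0,0,0]},
    {"claw": -1,"translation": [0,0,-0.03],"dr": [0,0,0]},
    {"claw": -1,"translation": [0,0,-0.03],"dr": [0,0,0]},
    {"claw": -1,"translation": [0,0,-0.02],"dr": [0,0,0]},
    {"claw": -1,"translation": [0,0,0],"dr": [0,0,0]},
  ],
)

```text
t: 14.88
tcp_pos: [0.6693, 0.0275, 0.1791]
tool_rot: [-0.0, 0.997, 0.078, 0.006]
wrist_force: [1.0, -0.0, -1.1]
grip_width: 0.421
```

Emit:
servo_tool(
  increments=[
    {"claw": -1,"translation": [-0.004,-0.025,0],"dr": [0,0,0]},
    {"claw": -1,"translation": [-0.005,-0.035,0],"dr": [0,0,0]},
    {"claw": -1,"translation": [-0.005,-0.035,0],"dr": [0,0,0]},
    {"claw": -1,"translation": [-0.005,-0.035,0],"dr": [0,0,0]},
    {"claw": -1,"translation": [-0.005,-0.035,0],"dr": [0,0,0]},
    {"claw": -1,"translation": [-0.005,-0.035,0],"dr": [0,0,0]},
    {"claw": -1,"translation": [-0.005,-0.035,0],"dr": [0,0,0]},
    {"claw": -1,"translation": [-0.005,-0.035,0],"dr": [0,0,0]},
    {"claw": -1,"translation": [-0.005,-0.035,0],"dr": [0,0,0]},
    {"claw": -1,"translation": [0,0,0],"dr": [0,0,0]},
  ],
)

```text
t: 15.72
tcp_pos: [0.5697, 0.3327, 0.1718]
tool_rot: [-0.004, 0.997, 0.083, -0.001]
wrist_force: [-0.7, 1.7, -0.6]
grip_width: 0.427
```

```bash
python3 - <<'E'
from h import *
go([.5356,.4645,.02],CY)
grab("wrist","m_w");m,i=grab("top","m_t")
E
```

```text
t 15.72 tcp [0.5697 0.3327 0.1718] yaw 0.1669 d(tool,start axes) [ -11.4 -134.5  152.8] rv [-0.0075  0.0017  0.0119] dworld [ -34.1  131.8 -151.8] F [-0.7  1.7 -0.6] gw 0.427 j [-0.58  0.68  0.03  1.52 -0.03  0.94 -1.95]
```

View pics/m_w.png

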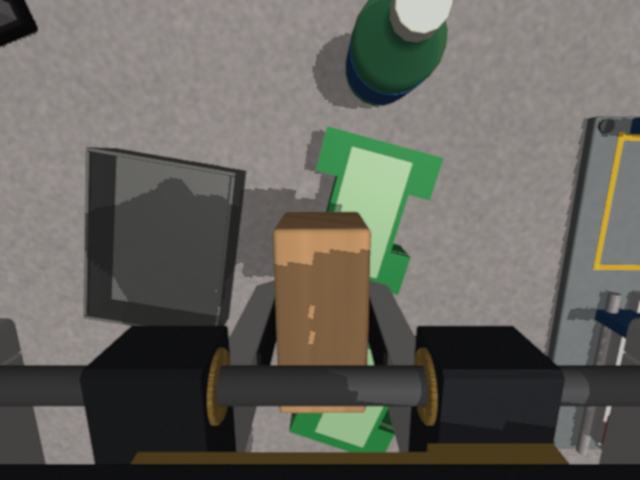

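View pics/m_t.png

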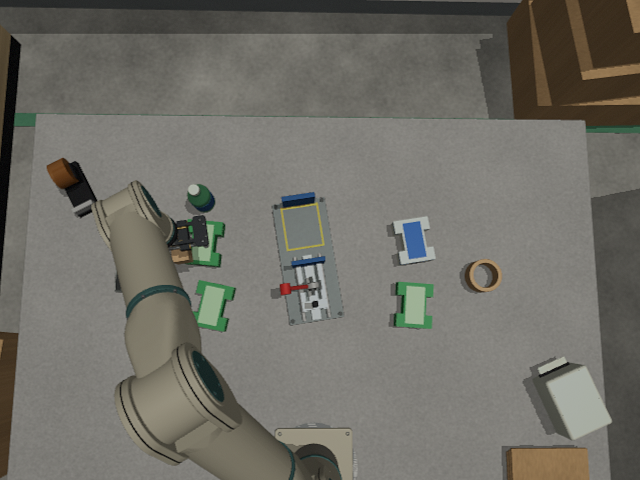

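```bash
python3 - <<'E'
from h import *
m=eyes.camera_model("wrist")
P=[plane(m,q,.045) for q in [(88,149),(245,170),(85,316)]]
print(P,np.linalg.norm(P[0]-P[1]),np.linalg.norm(P[0]-P[2])); c=(P[1]+P[2])/2; print(c)
go([c[0],c[1],.02],CY)
E
```

```text
[array([0.61796288, 0.51884176, 0.045     ]), array([0.62146833, 0.39421683, 0.045     ]), array([0.4729085 , 0.52038153, 0.045     ])] 0.1246742237515062 0.14506255025517248
[0.54718841 0.45729918 0.045     ]
t 15.82 tcp [0.5733 0.324  0.1718] yaw 0.1597 d(tool,start axes) [  -4.5 -135.7  151.8] rv [-0.0002  0.0006  0.0047] dworld [ -26.1  133.3 -151.8] F [ 0.8 -1.2 -1.9] gw 0.421 j [-0.58  0.68  0.04  1.53 -0.03  0.94 -1.94]
```

Emit:
servo_tool(
  increments=[
    {"claw": -1,"translation": [-0.002,-0.03,0],"dr": [0,0,0]},
    {"claw": -1,"translation": [-0.002,-0.035,0],"dr": [0,0,0]},
    {"claw": -1,"translation": [-0.003,-0.04,0],"dr": [0,0,0]},
    {"claw": -1,"translation": [-0.003,-0.035,0],"dr": [0,0,0]},
    {"claw": -1,"translation": [0,0,0.03],"dr": [0,0,0]},
    {"claw": -1,"translation": [0,0,0.03],"dr": [0,0,0]},
    {"claw": -1,"translation": [0,0,0.03],"dr": [0,0,0]},
    {"claw": -1,"translation": [0,0,0.025],"dr": [0,0,0]},
    {"claw": -1,"translation": [0,0,0],"dr": [0,0,0]},
  ],
)

```text
t: 16.57
tcp_pos: [0.5413, 0.4531, 0.0512]
tool_rot: [0.004, 0.997, 0.076, -0.004]
wrist_force: [-0.8, -1.3, -2.4]
grip_width: 0.422
```

```bash
python3 - <<'E'
from h import *
go([.541,.461,.017],CY)
m,i=grab("wrist","n_w"); grab("side","n_s")
E
```

```text
t 16.57 tcp [0.5413 0.4531 0.0512] yaw 0.1528 d(tool,start axes) [ 1.1 -8.1 34.1] rv [ 0.0077  0.0081 -0.0021] dworld [ -0.3   7.9 -34.2] F [-0.8 -1.3 -2.4] gw 0.422 j [-0.76  0.89  0.04  1.45 -0.04  0.82 -2.13]
```

View pics/n_w.png

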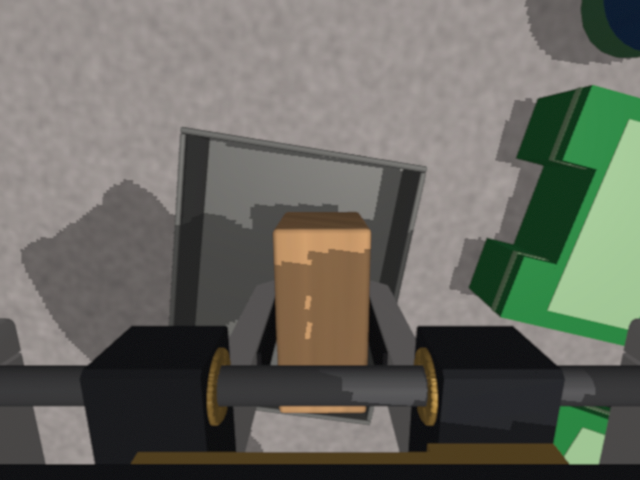

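View pics/n_s.png

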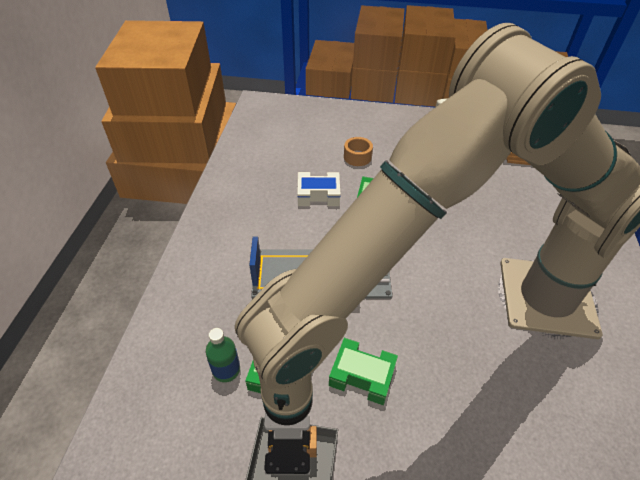

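```bash
python3 - <<'E'
from h import *
m=eyes.camera_model("wrist")
P=[plane(m,q,.045) for q in [(182,128),(425,168),(370,422)]]
print(np.array(P).round(4),np.linalg.norm(P[0]-P[1]),np.linalg.norm(P[2]-P[1])); c=(P[0]+P[2])/2; print(c)
go([c[0],c[1],.017],CY)
E
```

```text
[[0.6163 0.5366 0.045 ]
 [0.6157 0.4152 0.045 ]
 [0.4654 0.4152 0.045 ]] 0.12141307627755556 0.1502659957801107
[0.54088818 0.47586436 0.045     ]
t 16.67 tcp [0.5444 0.4565 0.0569] yaw 0.1532 d(tool,start axes) [ -0.5 -19.7  39.8] rv [ 0.0021  0.0002 -0.0018] dworld [ -3.5  19.3 -39.9] F [ 0.6  0.  -0.6] gw 0.426 j [-0.76  0.88  0.04  1.44 -0.04  0.82 -2.13]
```

Emit:
servo_tool(
  increments=[
    {"claw": -1,"translation": [-0.001,-0.016,0],"dr": [0,0,0]},
    {"claw": -1,"translation": [0,0,0.015],"dr": [0,0,0]},
    {"claw": -1,"translation": [0,0,0.015],"dr": [0,0,0]},
    {"claw": -1,"translation": [0,0,0.008],"dr": [0,0,0]},
    {"claw": -1,"translation": [0,0,0],"dr": [0,0,0]},
    {"claw": -1,"translation": [0,0,0],"dr": [0,0,0]},
  ],
)

```text
t: 17.17
tcp_pos: [0.5406, 0.4732, 0.0189]
tool_rot: [0.0, 0.997, 0.077, 0.0]
wrist_force: [-0.2, 0.9, -1.0]
grip_width: 0.423
```

```bash
python3 - <<'E'
from h import *
go([.541,.472,.017],CY)
m,i=grab("wrist","o_w")
E
```

```text
t 17.17 tcp [0.5406 0.4732 0.0189] yaw 0.1546 d(tool,start axes) [0.2 1.2 1.9] rv [ 0.001  -0.0007 -0.0004] dworld [ 0.4 -1.2 -1.9] F [-0.2  0.9 -1. ] gw 0.423 j [-0.78  0.94  0.04  1.43 -0.04  0.77 -2.14]
```

View pics/o_w.png

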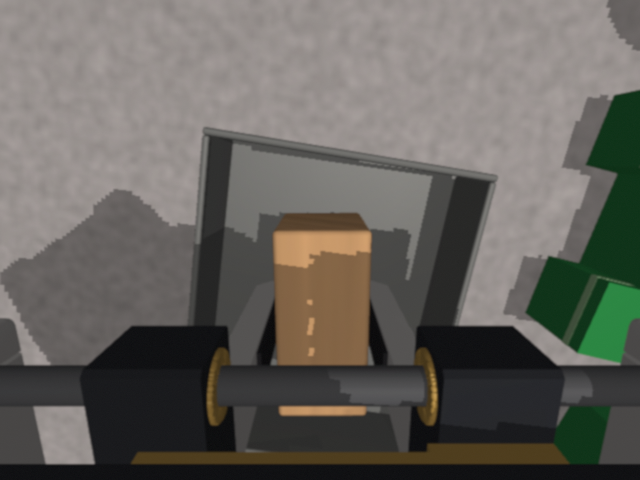

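Emit:
servo_tool(
  increments=[
    {"claw": -1,"translation": [0,0,0.003],"dr": [0,0,0]},
    {"claw": 0.1,"translation": [0,0,0],"dr": [0,0,0]},
    {"claw": 0.1,"translation": [0,0,0],"dr": [0,0,0]},
    {"claw": 0.1,"translation": [0,0,-0.02],"dr": [0,0,0]},
    {"claw": 0.1,"translation": [0,0,-0.04],"dr": [0,0,0]},
    {"claw": 0.1,"translation": [0,0,-0.04],"dr": [0,0,0]},
    {"claw": 0.8,"translation": [0,0,-0.04],"dr": [0,0,0]},
    {"claw": 0.8,"translation": [0,0,-0.04],"dr": [0,0,0]},
    {"claw": 0.8,"translation": [0,0,0],"dr": [0,0,0]},
  ],
)

```text
t: 17.97
tcp_pos: [0.5445, 0.4774, 0.206]
tool_rot: [-0.005, 0.997, 0.077, 0.007]
wrist_force: [1.2, 0.8, 0.8]
grip_width: 0.725
```

```bash
python3 - <<'E'
from h import *
grab("wrist","p_w"); go([.596,.302,.16],-.089)
E
```

```text
t 18.02 tcp [0.543  0.4761 0.2019] yaw 0.1548 d(tool,start axes) [ 25.1 180.4  41.2] rv [-0.0065 -0.009   0.2438] dworld [  53.  -174.1  -41.9] F [-1.  -0.4 -0.7] gw 0.772 j [-0.79  0.74  0.05  1.3  -0.04  1.09 -2.15]
```

View pics/p_w.png

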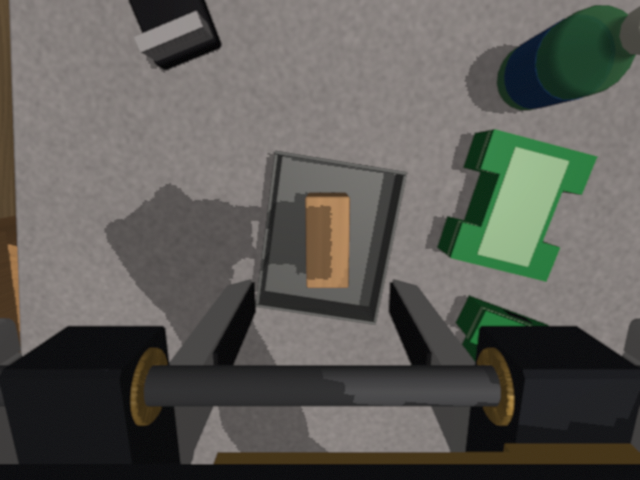

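Emit:
servo_tool(
  increments=[
    {"claw": 0.8,"translation": [0.002,0.03,0],"dr": [0,0,0]},
    {"claw": 0.8,"translation": [0.005,0.035,0],"dr": [0,0,0]},
    {"claw": 0.8,"translation": [0.005,0.035,0],"dr": [0,0,0]},
    {"claw": 0.8,"translation": [0.005,0.035,0],"dr": [0,0,0]},
    {"claw": 0.8,"translation": [0.004,0.03,0],"dr": [0,0,0]},
    {"claw": 0.8,"translation": [0.002,0.015,0],"dr": [0,0,0.044]},
    {"claw": 0.8,"translation": [0,0,0],"dr": [0,0,0.1]},
    {"claw": 0.8,"translation": [0,0,0],"dr": [0,0,0.1]},
    {"claw": 0.8,"translation": [0,0,0],"dr": [0,0,0]},
  ],
)

```text
t: 18.77
tcp_pos: [0.59, 0.3003, 0.1953]
tool_rot: [0.0, 0.999, -0.046, -0.0]
wrist_force: [0.7, -0.4, 0.0]
grip_width: 0.898
```

```bash
python3 - <<'E'
from h import *
go([.596,.302,.016],-.089)
grab("wrist","q_w")
m=eyes.camera_model("wrist"); i=cv2.imread("pics/q_w.png")
for c in blobs(i,(35,40,120),(75,140,255),800): print(cv2.boundingRect(c),rect(m,c,.045))
E
```

```text
t 18.77 tcp [0.59   0.3003 0.1953] yaw -0.0929 d(tool,start axes) [  5.9  -2.3 179.3] rv [ 0.0003  0.0007 -0.0039] dworld [   6.     1.7 -179.3] F [ 0.7 -0.4  0. ] gw 0.898 j [-0.58  0.66  0.11  1.49 -0.08  1.   -2.11]
(331, 406, 55, 31) (array([0.3941158 , 0.28101182], dtype=float32), (np.float32(0.052076183), np.float32(0.0362763)), np.float32(1.3717166))
(341, 343, 55, 22) (array([0.4678916, 0.266168 ], dtype=float32), (np.float32(0.052791312), np.float32(0.02284047)), np.float32(1.4831759))
(288, 170, 61, 112) (array([0.5972478 , 0.30334002], dtype=float32), (np.float32(0.10128127), np.float32(0.05276152)), np.float32(-0.086402416))
```

View pics/q_w.png

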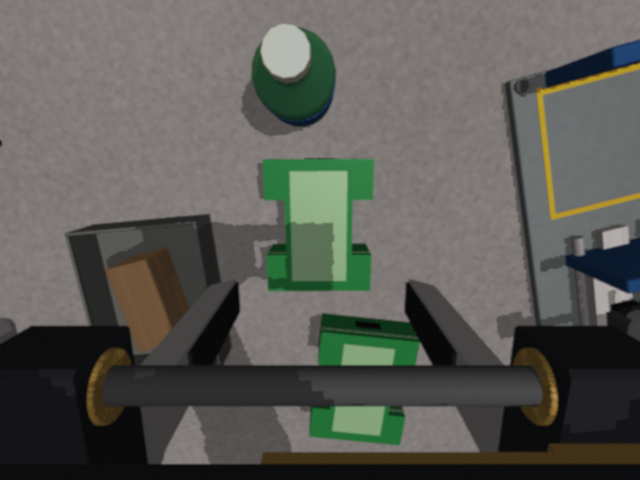

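Emit:
servo_tool(
  increments=[
    {"claw": 0.8,"translation": [0.007,-0.0025,0.015],"dr": [0,0,-0.005]},
    {"claw": 0.8,"translation": [0,0,0.03],"dr": [0,0,0]},
    {"claw": 0.8,"translation": [0,0,0.03],"dr": [0,0,0]},
    {"claw": 0.8,"translation": [0,0,0.03],"dr": [0,0,0]},
    {"claw": 0.8,"translation": [0,0,0.03],"dr": [0,0,0]},
    {"claw": 0.8,"translation": [0,0,0.025],"dr": [0,0,0]},
    {"claw": 0.8,"translation": [0,0,0.015],"dr": [0,0,0]},
    {"claw": 0.8,"translation": [0,0,0.008],"dr": [0,0,0]},
    {"claw": 0.8,"translation": [0,0,0],"dr": [0,0,0]},
    {"claw": 0.8,"translation": [0,0,0],"dr": [0,0,0]},
  ],
)

```text
t: 19.65
tcp_pos: [0.5981, 0.3025, 0.0135]
tool_rot: [-0.0, 0.999, -0.041, 0.0]
wrist_force: [0.8, 0.1, -0.3]
grip_width: 0.9
```

```bash
python3 - <<'E'
from h import *
go([.597,.3025,.010],-.088)
grab("wrist","r_w")
E
```

```text
t 19.65 tcp [0.5981 0.3025 0.0135] yaw -0.0823 d(tool,start axes) [-1.1  0.1  3.5] rv [-0.0005 -0.0009  0.0057] dworld [-1.1 -0.  -3.5] F [ 0.8  0.1 -0.3] gw 0.9 j [-0.56  0.89  0.08  1.59 -0.1   0.66 -2.08]
```

View pics/r_w.png

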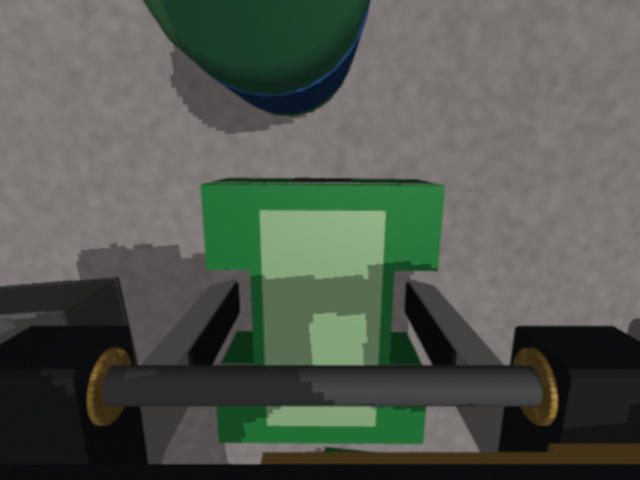

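Emit:
servo_tool(
  increments=[
    {"claw": 0.8,"translation": [-0.001,0,0.0035],"dr": [0,0,0]},
    {"claw": -1,"translation": [0,0,0],"dr": [0,0,0]},
    {"claw": -1,"translation": [0,0,0],"dr": [0,0,0]},
    {"claw": -1,"translation": [0,0,0],"dr": [0,0,0]},
    {"claw": -1,"translation": [0,0,0],"dr": [0,0,0]},
  ],
)

```text
t: 20.12
tcp_pos: [0.5974, 0.3021, 0.0105]
tool_rot: [-0.0, 0.999, -0.042, 0.001]
wrist_force: [0.3, -0.1, 0.2]
grip_width: 0.654
```

```bash
python3 - <<'E'
from h import *
go([*BAY,.15],CY)
E
```

```text
t 20.12 tcp [0.5974 0.3021 0.0105] yaw -0.0837 d(tool,start axes) [  71.5  263.3 -139.6] rv [-0.0004 -0.0017 -0.2387] dworld [  49.  -268.4  139.5] F [ 0.3 -0.1  0.2] gw 0.654 j [-0.56  0.89  0.08  1.59 -0.1   0.66 -2.08]
```

Emit:
servo_tool(
  increments=[
    {"claw": -1,"translation": [0,0,-0.01],"dr": [0,0,0]},
    {"claw": -1,"translation": [0,0,-0.03],"dr": [0,0,0]},
    {"claw": -1,"translation": [0,0,-0.03],"dr": [0,0,0]},
    {"claw": -1,"translation": [0,0,-0.03],"dr": [0,0,0]},
    {"claw": -1,"translation": [0,0,-0.03],"dr": [0,0,0]},
    {"claw": -1,"translation": [0.003,0.02,-0.01],"dr": [0,0,0]},
    {"claw": -1,"translation": [0.008,0.03,0],"dr": [0,0,0]},
    {"claw": -1,"translation": [0.008,0.03,0],"dr": [0,0,0]},
    {"claw": -1,"translation": [0.008,0.03,0],"dr": [0,0,0]},
    {"claw": -1,"translation": [0.008,0.03,0],"dr": [0,0,0]},
  ],
)

```text
t: 20.95
tcp_pos: [0.6198, 0.158, 0.1506]
tool_rot: [0.0, 0.999, -0.042, 0.0]
wrist_force: [1.1, 0.1, -3.2]
grip_width: 0.637
```

Emit:
servo_tool(
  increments=[
    {"claw": -1,"translation": [0.008,0.03,0],"dr": [0,0,0]},
    {"claw": -1,"translation": [0.008,0.03,0],"dr": [0,0,0]},
    {"claw": -1,"translation": [0.008,0.03,0],"dr": [0,0,0]},
    {"claw": -1,"translation": [0.008,0.03,0],"dr": [0,0,-0.039]},
    {"claw": -1,"translation": [0,0,0],"dr": [0,0,-0.1]},
    {"claw": -1,"translation": [0,0,0],"dr": [0,0,-0.1]},
    {"claw": -1,"translation": [0,0,0],"dr": [0,0,0]},
    {"claw": -1,"translation": [0,0,0],"dr": [0,0,0]},
  ],
)

```text
t: 21.62
tcp_pos: [0.6417, 0.0373, 0.1502]
tool_rot: [-0.0, 0.997, 0.076, 0.0]
wrist_force: [-0.4, 1.1, -2.2]
grip_width: 0.639
```

```bash
python3 - <<'E'
from h import *
go([*BAY,.0235],CY)
grab("wrist","s_w")
E
```

```text
t 21.62 tcp [0.6417 0.0373 0.1502] yaw 0.1525 d(tool,start axes) [  4.1   4.4 126.7] rv [-0.0005 -0.0007 -0.0025] dworld [   4.7   -3.6 -126.7] F [-0.4  1.1 -2.2] gw 0.639 j [-0.11  0.68  0.01  1.6  -0.01  0.87 -1.51]
```

View pics/s_w.png

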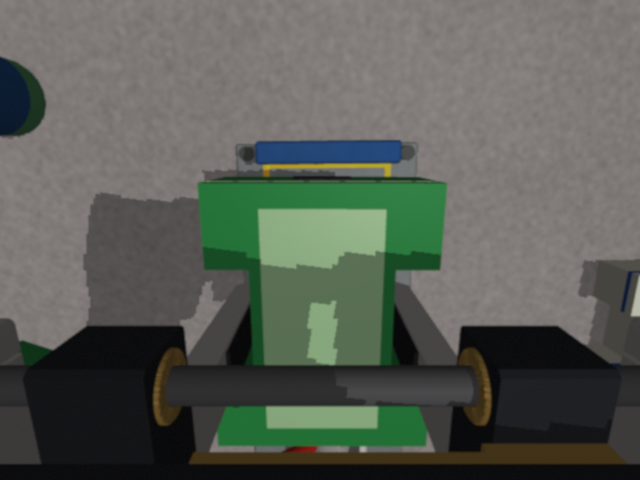

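Emit:
servo_tool(
  increments=[
    {"claw": -1,"translation": [0.002,0.0043,0],"dr": [0,0,-0.005]},
    {"claw": -1,"translation": [0,0,0.02],"dr": [0,0,0]},
    {"claw": -1,"translation": [0,0,0.025],"dr": [0,0,0]},
    {"claw": -1,"translation": [0,0,0.025],"dr": [0,0,0]},
    {"claw": -1,"translation": [0,0,0.02],"dr": [0,0,0]},
    {"claw": -1,"translation": [0,0,0.015],"dr": [0,0,0]},
    {"claw": -1,"translation": [0,0,0.01],"dr": [0,0,0]},
    {"claw": -1,"translation": [0,0,0.005],"dr": [0,0,0]},
    {"claw": -1,"translation": [0,0,0],"dr": [0,0,0]},
    {"claw": -1,"translation": [0,0,0],"dr": [0,0,0]},
  ],
)

```text
t: 22.5
tcp_pos: [0.6454, 0.0335, 0.0306]
tool_rot: [0.0, 0.997, 0.08, 0.001]
wrist_force: [-0.5, 0.3, -2.8]
grip_width: 0.636
```

```bash
python3 - <<'E'
from h import *
go([*cl(.093,0),.0235],CY)
grab("wrist","t_w")
E
```

```text
t 22.5 tcp [0.6454 0.0335 0.0306] yaw 0.1602 d(tool,start axes) [-1.  -0.1  7.1] rv [ 0.0003 -0.0021  0.0052] dworld [-1.  -0.1 -7.1] F [-0.5  0.3 -2.8] gw 0.636 j [-0.1   0.84  0.01  1.66 -0.01  0.64 -1.5 ]
```

View pics/t_w.png

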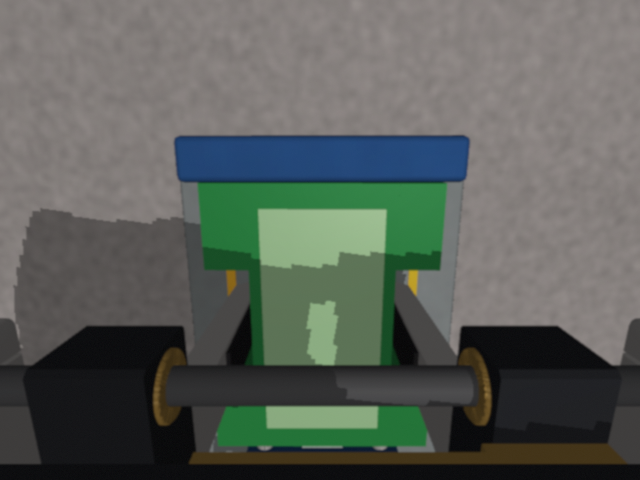

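Emit:
servo_tool(
  increments=[
    {"claw": -1,"translation": [-0.001,0,0.004],"dr": [0,0,0]},
    {"claw": -1,"translation": [0,0,0.003],"dr": [0,0,0]},
    {"claw": -1,"translation": [0,0,0.001],"dr": [0,0,0]},
    {"claw": -1,"translation": [0,0,0],"dr": [0,0,0]},
    {"claw": -1,"translation": [0,0,0],"dr": [0,0,0]},
  ],
)

```text
t: 22.97
tcp_pos: [0.6441, 0.0332, 0.0228]
tool_rot: [-0.0, 0.997, 0.08, 0.001]
wrist_force: [-1.1, -0.3, 3.4]
grip_width: 0.641
```

Emit:
servo_tool(
  increments=[
    {"claw": 0.7,"translation": [0,0,0],"dr": [0,0,0]},
    {"claw": 0.7,"translation": [0,0,0],"dr": [0,0,0]},
    {"claw": 0.7,"translation": [0,0,0],"dr": [0,0,0]},
    {"claw": 0.7,"translation": [0,0,-0.02],"dr": [0,0,0]},
    {"claw": 0.7,"translation": [0,0,-0.035],"dr": [0,0,0]},
    {"claw": 0.7,"translation": [0,0,-0.035],"dr": [0,0,0]},
    {"claw": 0.7,"translation": [0,0,-0.035],"dr": [0,0,0]},
    {"claw": 0.7,"translation": [0,0,-0.035],"dr": [0,0,0]},
    {"claw": 0.7,"translation": [0,0,0],"dr": [0,0,0]},
    {"claw": 0.7,"translation": [0,0,0],"dr": [0,0,0]},
  ],
)

```text
t: 23.8
tcp_pos: [0.6453, 0.0333, 0.1845]
tool_rot: [-0.0, 0.997, 0.08, 0.003]
wrist_force: [1.3, -0.3, 0.0]
grip_width: 0.848
```

```bash
python3 - <<'E'
from h import *
go([.4265,.2745,.19],-.206)
grab("wrist","u_w")
E
```

```text
t 23.8 tcp [0.6453 0.0333 0.1845] yaw 0.1602 d(tool,start axes) [-177.5 -273.    -6.8] rv [-0.0008 -0.0063  0.3662] dworld [-218.8  241.2    5.5] F [ 1.3 -0.3  0. ] gw 0.848 j [-0.1   0.64  0.01  1.56 -0.01  0.94 -1.5 ]
```

View pics/u_w.png

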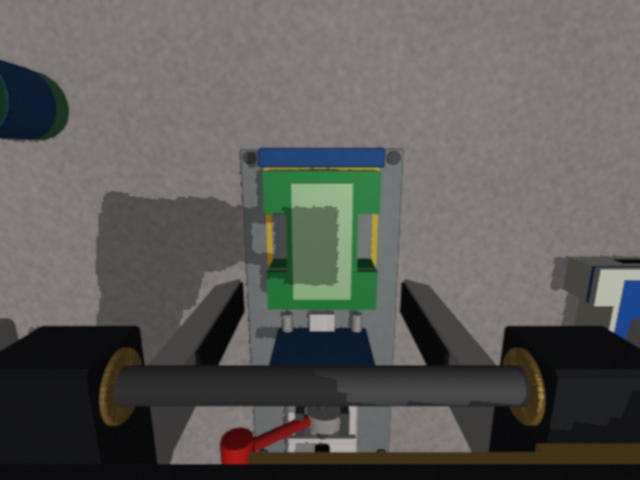

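Emit:
servo_tool(
  increments=[
    {"claw": 0.8,"translation": [-0.02,-0.031,0],"dr": [0,0,0]},
    {"claw": 0.8,"translation": [-0.02,-0.031,0],"dr": [0,0,0]},
    {"claw": 0.8,"translation": [-0.02,-0.031,0],"dr": [0,0,0]},
    {"claw": 0.8,"translation": [-0.02,-0.031,0],"dr": [0,0,0]},
    {"claw": 0.8,"translation": [-0.02,-0.031,0],"dr": [0,0,0]},
    {"claw": 0.8,"translation": [-0.02,-0.031,0],"dr": [0,0,0]},
    {"claw": 0.8,"translation": [-0.02,-0.031,0],"dr": [0,0,0]},
    {"claw": 0.8,"translation": [-0.02,-0.031,0],"dr": [0,0,0]},
    {"claw": 0.8,"translation": [-0.017,-0.025,0],"dr": [0,0,0]},
    {"claw": 0.8,"translation": [0,0,0],"dr": [0,0,0.09]},
  ],
)

```text
t: 24.68
tcp_pos: [0.4188, 0.2795, 0.18]
tool_rot: [-0.001, 0.999, 0.04, -0.003]
wrist_force: [0.1, 0.8, -0.6]
grip_width: 0.902
```

Emit:
servo_tool(
  increments=[
    {"claw": 0.8,"translation": [0,0,0],"dr": [0,0,0.1]},
    {"claw": 0.8,"translation": [0,0,0],"dr": [0,0,0.1]},
    {"claw": 0.8,"translation": [0,0,0],"dr": [0,0,0.075]},
    {"claw": 0.8,"translation": [0,0,0],"dr": [0,0,0]},
    {"claw": 0.8,"translation": [0,0,0],"dr": [0,0,0]},
  ],
)

```text
t: 25.1
tcp_pos: [0.4244, 0.274, 0.1805]
tool_rot: [0.001, 0.995, -0.101, -0.0]
wrist_force: [0.6, 0.2, -0.6]
grip_width: 0.9
```

```bash
python3 - <<'E'
from h import *
go([.4265,.2745,.010],-.206)
grab("wrist","v_w")
m=eyes.camera_model("wrist"); i=cv2.imread("pics/v_w.png")
for c in blobs(i,(35,40,100),(75,140,255),800): print(cv2.boundingRect(c),rect(m,c,.045))
E
```

```text
t 25.1 tcp [0.4244 0.274  0.1805] yaw -0.2023 d(tool,start axes) [  2.   -1.3 170.5] rv [0.0019 0.0007 0.0037] dworld [   2.1    0.5 -170.5] F [ 0.6  0.2 -0.6] gw 0.9 j [-0.71  0.46  0.11  1.94 -0.07  0.74 -2.33]
(289, 176, 63, 117) (array([0.42712495, 0.27485538], dtype=float32), (np.float32(0.10225322), np.float32(0.05258759)), np.float32(-0.2029351))
```

View pics/v_w.png

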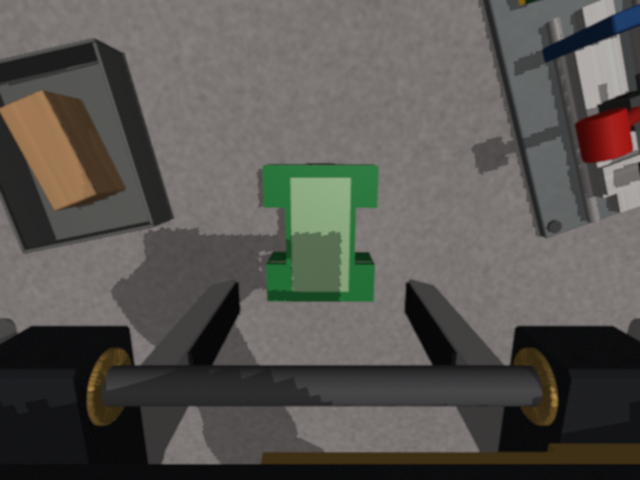

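Emit:
servo_tool(
  increments=[
    {"claw": 0.8,"translation": [0.0025,-0.0013,0.015],"dr": [0,0,0]},
    {"claw": 0.8,"translation": [0,0,0.03],"dr": [0,0,0]},
    {"claw": 0.8,"translation": [0,0,0.03],"dr": [0,0,0]},
    {"claw": 0.8,"translation": [0,0,0.03],"dr": [0,0,0]},
    {"claw": 0.8,"translation": [0,0,0.03],"dr": [0,0,0]},
    {"claw": 0.8,"translation": [0,0,0.02],"dr": [0,0,0]},
    {"claw": 0.8,"translation": [0,0,0.01],"dr": [0,0,0]},
    {"claw": 0.8,"translation": [0,0,0.0055],"dr": [0,0,0]},
    {"claw": 0.8,"translation": [0,0,0],"dr": [0,0,0]},
    {"claw": 0.8,"translation": [0,0,0],"dr": [0,0,0]},
  ],
)

```text
t: 25.98
tcp_pos: [0.4287, 0.2755, 0.0119]
tool_rot: [-0.001, 0.995, -0.102, 0.001]
wrist_force: [-0.1, -0.4, -0.5]
grip_width: 0.898
```

Emit:
servo_tool(
  increments=[
    {"claw": -1,"translation": [0,0,0],"dr": [0,0,0]},
    {"claw": -1,"translation": [0,0,0],"dr": [0,0,0]},
    {"claw": -1,"translation": [0,0,0],"dr": [0,0,0]},
    {"claw": -1,"translation": [0,0,0],"dr": [0,0,0]},
    {"claw": -1,"translation": [0,0,0],"dr": [0,0,0]},
  ],
)

```text
t: 26.4
tcp_pos: [0.4284, 0.2752, 0.012]
tool_rot: [-0.0, 0.995, -0.102, 0.001]
wrist_force: [-0.6, -0.6, 5.8]
grip_width: 0.636
```

```bash
python3 - <<'E'
from h import *
go([*cl(.093,0),.15],.158)
E
```

```text
t 26.4 tcp [0.4284 0.2752 0.012 ] yaw -0.2048 d(tool,start axes) [ 260.9  192.7 -137.8] rv [-3.000e-04 -1.500e-03 -3.628e-01] dworld [ 216.1 -241.8  138. ] F [-0.6 -0.6  5.8] gw 0.636 j [-0.67  0.75  0.06  2.05 -0.12  0.34 -2.29]
```

Emit:
servo_tool(
  increments=[
    {"claw": -1,"translation": [0,0,-0.01],"dr": [0,0,0]},
    {"claw": -1,"translation": [0,0,-0.03],"dr": [0,0,0]},
    {"claw": -1,"translation": [0,0,-0.035],"dr": [0,0,0]},
    {"claw": -1,"translation": [0,0,-0.035],"dr": [0,0,0]},
    {"claw": -1,"translation": [0,0,-0.03],"dr": [0,0,0]},
    {"claw": -1,"translation": [0.016,0.0127,-0.01],"dr": [0,0,0]},
    {"claw": -1,"translation": [0.025,0.018,0],"dr": [0,0,0]},
    {"claw": -1,"translation": [0.029,0.0215,0],"dr": [0,0,0]},
    {"claw": -1,"translation": [0.029,0.0215,0],"dr": [0,0,0]},
    {"claw": -1,"translation": [0.029,0.0215,0],"dr": [0,0,0]},
  ],
)

```text
t: 27.23
tcp_pos: [0.5343, 0.1548, 0.162]
tool_rot: [-0.0, 0.995, -0.102, 0.0]
wrist_force: [-0.4, -0.1, -1.9]
grip_width: 0.637
```

Emit:
servo_tool(
  increments=[
    {"claw": -1,"translation": [0.029,0.0215,0],"dr": [0,0,0]},
    {"claw": -1,"translation": [0.029,0.0215,0],"dr": [0,0,0]},
    {"claw": -1,"translation": [0.029,0.0215,0],"dr": [0,0,0]},
    {"claw": -1,"translation": [0.027,0.02,0],"dr": [0,0,0]},
    {"claw": -1,"translation": [0.02,0.014,0],"dr": [0,0,-0.063]},
    {"claw": -1,"translation": [0,0,0],"dr": [0,0,-0.1]},
    {"claw": -1,"translation": [0,0,0],"dr": [0,0,-0.1]},
    {"claw": -1,"translation": [0,0,0],"dr": [0,0,-0.1]},
    {"claw": -1,"translation": [0,0,0],"dr": [0,0,0]},
    {"claw": -1,"translation": [0,0,0],"dr": [0,0,0]},
  ],
)

```text
t: 28.07
tcp_pos: [0.6446, 0.0322, 0.1615]
tool_rot: [-0.0, 0.997, 0.078, 0.0]
wrist_force: [-0.2, 0.1, -2.2]
grip_width: 0.638
```

```bash
python3 - <<'E'
from h import *
go([*cl(.0945,0),.071],.158)
grab("wrist","w_w")
E
```

```text
t 28.07 tcp [0.6446 0.0322 0.1615] yaw 0.1554 d(tool,start axes) [ 1.5 -1.1 90.5] rv [-0.0004 -0.0002 -0.0026] dworld [  1.3   1.4 -90.5] F [-0.2  0.1 -2.2] gw 0.638 j [-0.09  0.67 -0.    1.58  0.    0.9  -1.51]
```

View pics/w_w.png

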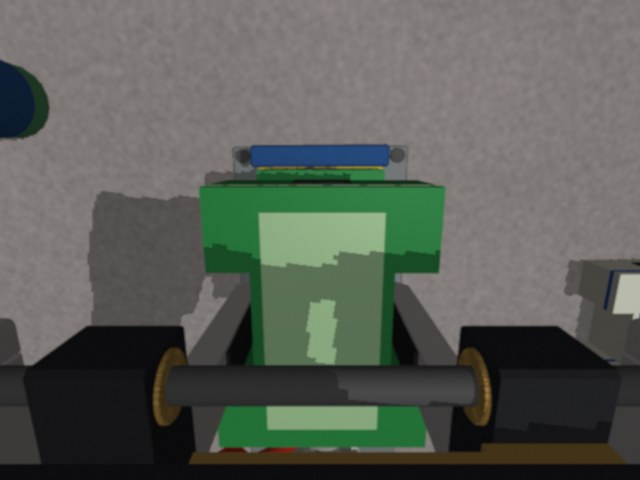

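Emit:
servo_tool(
  increments=[
    {"claw": -1,"translation": [0.0015,-0.001,0.01],"dr": [0,0,-0.0025]},
    {"claw": -1,"translation": [0,0,0.02],"dr": [0,0,0]},
    {"claw": -1,"translation": [0,0,0.02],"dr": [0,0,0]},
    {"claw": -1,"translation": [0,0,0.015],"dr": [0,0,0]},
    {"claw": -1,"translation": [0,0,0.01],"dr": [0,0,0]},
    {"claw": -1,"translation": [0,0,0.008],"dr": [0,0,0]},
    {"claw": -1,"translation": [0,0,0.005],"dr": [0,0,0]},
    {"claw": -1,"translation": [0,0,0.003],"dr": [0,0,0]},
    {"claw": -1,"translation": [0,0,0],"dr": [0,0,0]},
    {"claw": -1,"translation": [0,0,0],"dr": [0,0,0]},
  ],
)

```text
t: 28.95
tcp_pos: [0.6471, 0.0336, 0.071]
tool_rot: [-0.0, 0.997, 0.08, 0.001]
wrist_force: [0.1, -0.2, -1.7]
grip_width: 0.633
```

```bash
python3 - <<'E'
from h import *
go([*cl(.0945,0),.0695],.158)
grab("wrist","x_w")
E
```

```text
t 28.95 tcp [0.6471 0.0336 0.071 ] yaw 0.1606 d(tool,start axes) [-1.2 -0.2  1.5] rv [ 0.0001 -0.0021  0.0026] dworld [-1.2  0.  -1.5] F [ 0.1 -0.2 -1.7] gw 0.633 j [-0.09  0.78 -0.01  1.64  0.01  0.72 -1.51]
```

View pics/x_w.png

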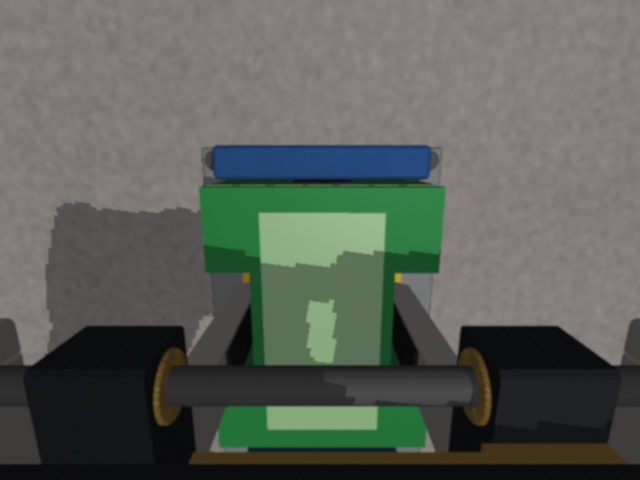

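Emit:
servo_tool(
  increments=[
    {"claw": -1,"translation": [-0.001,0,0.002],"dr": [0,0,0]},
    {"claw": -1,"translation": [0,0,0],"dr": [0,0,0]},
    {"claw": -1,"translation": [0,0,0],"dr": [0,0,0]},
    {"claw": 0.7,"translation": [0,0,0],"dr": [0,0,0]},
    {"claw": 0.7,"translation": [0,0,0],"dr": [0,0,0]},
    {"claw": 0.7,"translation": [0,0,0],"dr": [0,0,0]},
    {"claw": 0.7,"translation": [0,0,-0.02],"dr": [0,0,0]},
    {"claw": 0.7,"translation": [0,0,-0.035],"dr": [0,0,0]},
    {"claw": 0.7,"translation": [0,0,-0.035],"dr": [0,0,0]},
    {"claw": 0.7,"translation": [0,0,-0.035],"dr": [0,0,0]},
  ],
)

```text
t: 29.83
tcp_pos: [0.6451, 0.0333, 0.1948]
tool_rot: [-0.0, 0.997, 0.08, 0.0]
wrist_force: [1.0, 0.2, 0.3]
grip_width: 0.851
```

Emit:
servo_tool(
  increments=[
    {"claw": 0.7,"translation": [0,0,-0.01],"dr": [0,0,0]},
    {"claw": 0.7,"translation": [0,0,0],"dr": [0,0,0]},
  ],
)

```text
t: 30.0
tcp_pos: [0.648, 0.0335, 0.2075]
tool_rot: [-0.0, 0.997, 0.08, 0.004]
wrist_force: [-0.3, -0.2, 0.1]
grip_width: 0.848
```

```bash
python3 - <<'E'
from h import *
go([.428,-.273,.19],-.075)
grab("wrist","y_w")
m=eyes.camera_model("wrist"); i=cv2.imread("pics/y_w.png")
for c in blobs(i,(35,40,100),(75,140,255),800): 
    r=rect(m,c,.102); print(cv2.boundingRect(c),r,loc(r[0]))
E
```

```text
t 30.0 tcp [0.648  0.0335 0.2075] yaw 0.1607 d(tool,start axes) [-266.3  267.4   15.4] rv [-0.0004 -0.0086  0.2357] dworld [-220.  -306.5  -17.5] F [-0.3 -0.2  0.1] gw 0.848 j [-0.09  0.62 -0.    1.53  0.    0.99 -1.51]
(288, 188, 69, 126) (array([0.6427144 , 0.03286017], dtype=float32), (np.float32(0.100814246), np.float32(0.05150663)), np.float32(0.15883708)) [91.22891269 -0.26077817]
```

View pics/y_w.png

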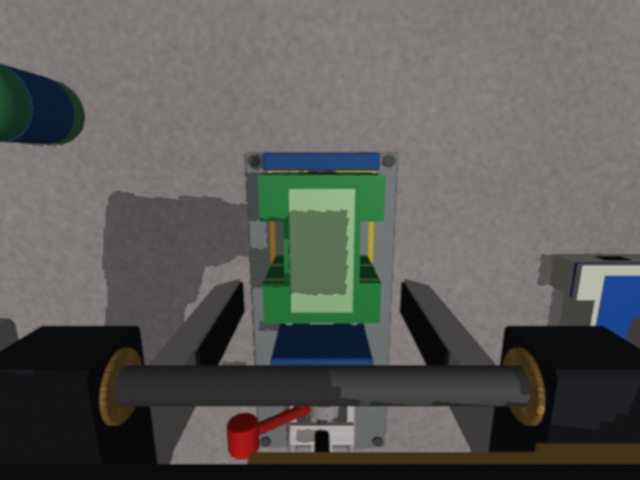

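Emit:
servo_tool(
  increments=[
    {"claw": 0.8,"translation": [-0.02,0.02,0],"dr": [0,0,0]},
    {"claw": 0.8,"translation": [-0.027,0.027,0],"dr": [0,0,0]},
    {"claw": 0.8,"translation": [-0.027,0.027,0],"dr": [0,0,0]},
    {"claw": 0.8,"translation": [-0.027,0.027,0],"dr": [0,0,0]},
    {"claw": 0.8,"translation": [-0.027,0.027,0],"dr": [0,0,0]},
    {"claw": 0.8,"translation": [-0.027,0.027,0],"dr": [0,0,0]},
    {"claw": 0.8,"translation": [-0.027,0.027,0],"dr": [0,0,0]},
    {"claw": 0.8,"translation": [-0.027,0.027,0],"dr": [0,0,0]},
    {"claw": 0.8,"translation": [-0.027,0.027,0],"dr": [0,0,0]},
    {"claw": 0.8,"translation": [-0.027,0.027,0],"dr": [0,0,0]},
  ],
)

```text
t: 30.88
tcp_pos: [0.4252, -0.2687, 0.2012]
tool_rot: [-0.001, 0.997, 0.08, -0.001]
wrist_force: [0.7, -0.4, -0.2]
grip_width: 0.901
```

Emit:
servo_tool(
  increments=[
    {"claw": 0.8,"translation": [-0.003,0.004,0.015],"dr": [0,0,0.036]},
    {"claw": 0.8,"translation": [0,0,0],"dr": [0,0,0.1]},
    {"claw": 0.8,"translation": [0,0,0],"dr": [0,0,0.1]},
    {"claw": 0.8,"translation": [0,0,0],"dr": [0,0,0]},
    {"claw": 0.8,"translation": [0,0,0],"dr": [0,0,0]},
  ],
)

```text
t: 31.3
tcp_pos: [0.4247, -0.2721, 0.1867]
tool_rot: [-0.001, 0.999, -0.036, -0.001]
wrist_force: [-0.2, 0.2, -0.5]
grip_width: 0.902
```

```bash
python3 - <<'E'
from h import *
go([.428,-.273,.010],-.075)
grab("wrist","z_w")
m=eyes.camera_model("wrist"); i=cv2.imread("pics/z_w.png")
for c in blobs(i,(35,40,100),(75,140,255),800): print(cv2.boundingRect(c),rect(m,c,.045))
E
```

```text
t 31.3 tcp [ 0.4247 -0.2721  0.1867] yaw -0.0722 d(tool,start axes) [  3.7   1.  176.7] rv [-0.0014  0.0021  0.0028] dworld [   3.3   -0.9 -176.7] F [-0.2  0.2 -0.5] gw 0.902 j [ 0.46  0.45  0.07  1.94 -0.05  0.76 -1.08]
(290, 173, 62, 115) (array([ 0.42957747, -0.27127102], dtype=float32), (np.float32(0.10196543), np.float32(0.052653182)), np.float32(-0.07180357))
```

View pics/z_w.png

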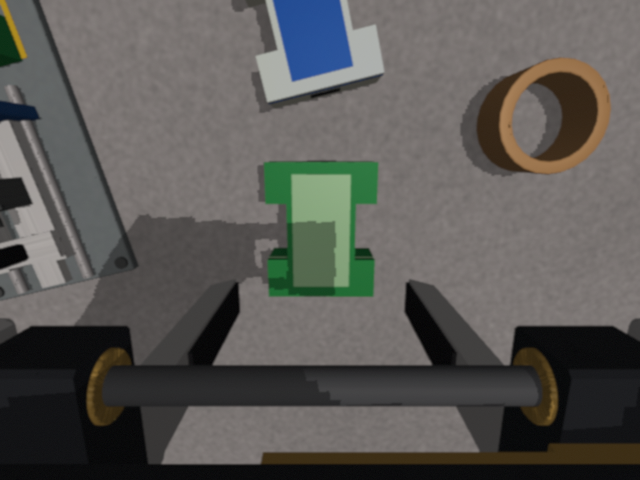

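Emit:
servo_tool(
  increments=[
    {"claw": 0.8,"translation": [0.0045,-0.0006,0.015],"dr": [0,0,0]},
    {"claw": 0.8,"translation": [0,0,0.03],"dr": [0,0,0]},
    {"claw": 0.8,"translation": [0,0,0.03],"dr": [0,0,0]},
    {"claw": 0.8,"translation": [0,0,0.03],"dr": [0,0,0]},
    {"claw": 0.8,"translation": [0,0,0.03],"dr": [0,0,0]},
    {"claw": 0.8,"translation": [0,0,0.02],"dr": [0,0,0]},
    {"claw": 0.8,"translation": [0,0,0.015],"dr": [0,0,0]},
    {"claw": 0.8,"translation": [0,0,0.005],"dr": [0,0,0]},
    {"claw": 0.8,"translation": [0,0,0],"dr": [0,0,0]},
    {"claw": 0.8,"translation": [0,0,0],"dr": [0,0,0]},
  ],
)

```text
t: 32.18
tcp_pos: [0.4306, -0.2724, 0.0134]
tool_rot: [-0.0, 0.999, -0.037, 0.001]
wrist_force: [0.4, 0.1, 0.6]
grip_width: 0.898
```

Emit:
servo_tool(
  increments=[
    {"claw": -1,"translation": [0,0,0],"dr": [0,0,0]},
    {"claw": -1,"translation": [0,0,0],"dr": [0,0,0]},
    {"claw": -1,"translation": [0,0,0],"dr": [0,0,0]},
    {"claw": -1,"translation": [0,0,0],"dr": [0,0,0]},
    {"claw": -1,"translation": [0,0,0],"dr": [0,0,0]},
  ],
)

```text
t: 32.6
tcp_pos: [0.4308, -0.2724, 0.0139]
tool_rot: [-0.0, 0.999, -0.037, 0.001]
wrist_force: [0.2, 1.5, 5.1]
grip_width: 0.636
```

```bash
python3 - <<'E'
from h import *
go([*cl(.093,0),.19],.158)
E
```

```text
t 32.6 tcp [ 0.4308 -0.2724  0.0139] yaw -0.075 d(tool,start axes) [ 190.5 -321.  -175.7] rv [ 1.00e-04 -2.00e-03 -2.33e-01] dworld [213.6 305.8 176.1] F [0.2 1.5 5.1] gw 0.636 j [ 0.49  0.74  0.03  2.05 -0.07  0.35 -1.07]
```

Emit:
servo_tool(
  increments=[
    {"claw": -1,"translation": [0,0,-0.01],"dr": [0,0,0]},
    {"claw": -1,"translation": [0,0,-0.03],"dr": [0,0,0]},
    {"claw": -1,"translation": [0,0,-0.035],"dr": [0,0,0]},
    {"claw": -1,"translation": [0,0,-0.035],"dr": [0,0,0]},
    {"claw": -1,"translation": [0,0,-0.035],"dr": [0,0,0]},
    {"claw": -1,"translation": [0.01,-0.017,-0.015],"dr": [0,0,0]},
    {"claw": -1,"translation": [0.018,-0.03,0],"dr": [0,0,0]},
    {"claw": -1,"translation": [0.019,-0.032,0],"dr": [0,0,0]},
    {"claw": -1,"translation": [0.019,-0.032,0],"dr": [0,0,0]},
    {"claw": -1,"translation": [0.019,-0.032,0],"dr": [0,0,0]},
  ],
)

```text
t: 33.43
tcp_pos: [0.526, -0.135, 0.1742]
tool_rot: [-0.0, 0.999, -0.038, 0.001]
wrist_force: [0.9, -0.9, -1.5]
grip_width: 0.635
```

Emit:
servo_tool(
  increments=[
    {"claw": -1,"translation": [0.019,-0.032,0],"dr": [0,0,0]},
    {"claw": -1,"translation": [0.019,-0.032,0],"dr": [0,0,0]},
    {"claw": -1,"translation": [0.019,-0.032,0],"dr": [0,0,0]},
    {"claw": -1,"translation": [0.019,-0.032,0],"dr": [0,0,0]},
    {"claw": -1,"translation": [0.019,-0.032,0],"dr": [0,0,0]},
    {"claw": -1,"translation": [0.01,-0.018,0],"dr": [0,0,-0.033]},
    {"claw": -1,"translation": [0,0,0],"dr": [0,0,-0.1]},
    {"claw": -1,"translation": [0,0,0],"dr": [0,0,-0.1]},
    {"claw": -1,"translation": [0,0,0],"dr": [0,0,0]},
    {"claw": -1,"translation": [0,0,0],"dr": [0,0,0]},
  ],
)

```text
t: 34.27
tcp_pos: [0.6433, 0.0328, 0.1736]
tool_rot: [0.0, 0.997, 0.077, 0.0]
wrist_force: [0.4, -0.9, -2.6]
grip_width: 0.636
```

```bash
python3 - <<'E'
from h import *
go([*cl(.0945,0),.117],.158)
grab("wrist","aa_w")
E
```

```text
t 34.27 tcp [0.6433 0.0328 0.1736] yaw 0.1547 d(tool,start axes) [ 2.7 -0.4 56.6] rv [ 0.     -0.0003 -0.0033] dworld [  2.6   0.8 -56.6] F [ 0.4 -0.9 -2.6] gw 0.636 j [-0.1   0.65  0.02  1.57 -0.01  0.92 -1.5 ]
```

View pics/aa_w.png

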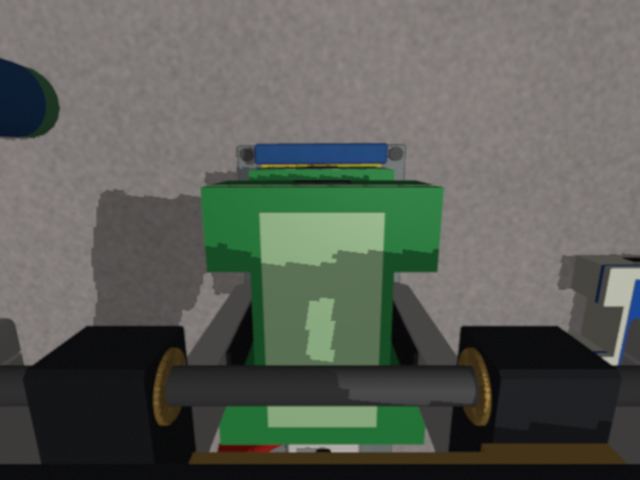

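Emit:
servo_tool(
  increments=[
    {"claw": -1,"translation": [0.0015,-0.0003,0.005],"dr": [0,0,-0.003]},
    {"claw": -1,"translation": [0,0,0.015],"dr": [0,0,0]},
    {"claw": -1,"translation": [0,0,0.015],"dr": [0,0,0]},
    {"claw": -1,"translation": [0,0,0.01],"dr": [0,0,0]},
    {"claw": -1,"translation": [0,0,0.006],"dr": [0,0,0]},
    {"claw": -1,"translation": [0,0,0.004],"dr": [0,0,0]},
    {"claw": -1,"translation": [0,0,0.002],"dr": [0,0,0]},
    {"claw": -1,"translation": [0,0,0],"dr": [0,0,0]},
    {"claw": -1,"translation": [0,0,0],"dr": [0,0,0]},
  ],
)

```text
t: 35.07
tcp_pos: [0.6458, 0.0338, 0.117]
tool_rot: [-0.0, 0.997, 0.08, 0.001]
wrist_force: [0.2, 0.2, -2.6]
grip_width: 0.637
```

```bash
python3 - <<'E'
from h import *
go([*cl(.0945,0),.116],.158)
E
```

```text
t 35.07 tcp [0.6458 0.0338 0.117 ] yaw 0.1606 d(tool,start axes) [0.1 0.2 1. ] rv [ 0.0001 -0.0022  0.0026] dworld [ 0.1 -0.2 -1. ] F [ 0.2  0.2 -2.6] gw 0.637 j [-0.1   0.72  0.01  1.61 -0.01  0.81 -1.5 ]
```

Emit:
servo_tool(
  increments=[
    {"claw": -1,"translation": [0,0,0.0015],"dr": [0,0,0]},
    {"claw": -1,"translation": [0,0,0],"dr": [0,0,0]},
    {"claw": -1,"translation": [0,0,0],"dr": [0,0,0]},
    {"claw": 0.7,"translation": [0,0,0],"dr": [0,0,0]},
    {"claw": 0.7,"translation": [0,0,0],"dr": [0,0,0]},
    {"claw": 0.7,"translation": [0,0,0],"dr": [0,0,0]},
    {"claw": 0.7,"translation": [0,0,-0.02],"dr": [0,0,0]},
    {"claw": 0.7,"translation": [0,0,-0.035],"dr": [0,0,0]},
    {"claw": 0.7,"translation": [0,0,-0.035],"dr": [0,0,0]},
    {"claw": 0.7,"translation": [0,0,0],"dr": [0,0,0]},
  ],
)

```text
t: 35.9
tcp_pos: [0.6497, 0.0341, 0.212]
tool_rot: [-0.0, 0.997, 0.08, 0.007]
wrist_force: [1.3, 0.5, 0.8]
grip_width: 0.849
```

Emit:
servo_tool(
  increments=[
    {"claw": 0.8,"translation": [-0.008,0.025,0],"dr": [0,0,0]},
    {"claw": 0.8,"translation": [-0.011,0.037,0],"dr": [0,0,0]},
    {"claw": 0.8,"translation": [-0.011,0.037,0],"dr": [0,0,0]},
    {"claw": 0.8,"translation": [-0.011,0.037,0],"dr": [0,0,0]},
    {"claw": 0.8,"translation": [-0.011,0.037,0],"dr": [0,0,0]},
    {"claw": 0.8,"translation": [-0.011,0.037,0],"dr": [0,0,0]},
    {"claw": 0.8,"translation": [-0.011,0.037,0],"dr": [0,0,0]},
    {"claw": 0.8,"translation": [-0.011,0.037,0],"dr": [0,0,0]},
    {"claw": 0.8,"translation": [-0.004,0.013,0.01],"dr": [0,0,0]},
    {"claw": 0.8,"translation": [0,0,0],"dr": [0,0,0]},
  ],
)

```text
t: 36.73
tcp_pos: [0.6018, -0.2797, 0.193]
tool_rot: [0.001, 0.997, 0.076, -0.001]
wrist_force: [-0.9, -0.3, -0.7]
grip_width: 0.9
```

```bash
python3 - <<'E'
from h import *
go([.606,-.274,.010],.162)
grab("wrist","ab_w")
m=eyes.camera_model("wrist"); i=cv2.imread("pics/ab_w.png")
for c in blobs(i,(100,100,60),(125,255,255),800): print(cv2.boundingRect(c),rect(m,c,.045))
m,i=grab("side","ab_s")
E
```

```text
t 36.73 tcp [ 0.6018 -0.2797  0.193 ] yaw 0.1527 d(tool,start axes) [  5.5  -5.4 183. ] rv [ 0.0021  0.0027 -0.0093] dworld [   4.2    5.7 -183. ] F [-0.9 -0.3 -0.7] gw 0.9 j [ 0.38  0.66  0.02  1.49 -0.01  0.99 -1.02]
(287, 174, 57, 109) (array([ 0.6074147 , -0.26884976], dtype=float32), (np.float32(0.098232485), np.float32(0.049128845)), np.float32(0.15646648))
```

View pics/ab_w.png

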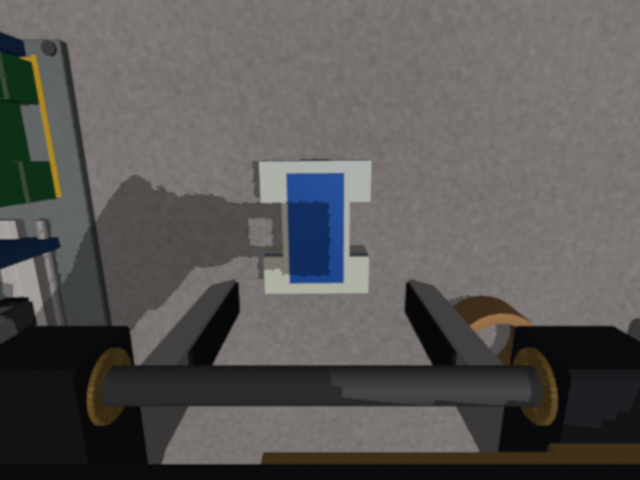

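View pics/ab_s.png

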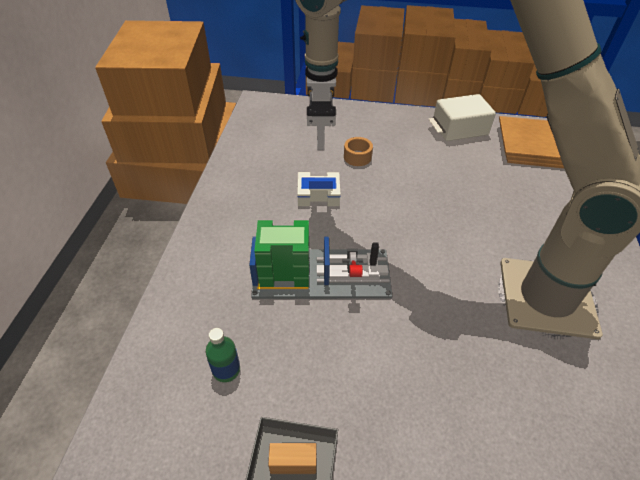

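Emit:
servo_tool(
  increments=[
    {"claw": 0.8,"translation": [0.005,-0.006,0.005],"dr": [0,0,-0.005]},
    {"claw": 0.8,"translation": [0,0,0],"dr": [0,0,0]},
    {"claw": 0.8,"translation": [0,0,0],"dr": [0,0,0]},
    {"claw": 0.8,"translation": [0,0,0],"dr": [0,0,0]},
  ],
)

```text
t: 37.17
tcp_pos: [0.6096, -0.2651, 0.1901]
tool_rot: [-0.0, 0.996, 0.084, 0.001]
wrist_force: [0.6, 0.2, 0.9]
grip_width: 0.898
```

```bash
python3 - <<'E'
from h import *
m,i=grab("wrist","ac_w")
for c in blobs(i,(100,100,60),(125,255,255),800): 
    r=rect(m,c,.045); print(cv2.boundingRect(c),r); go([*r[0],.012],r[2])
E
```

```text
(303, 186, 58, 109) (array([ 0.6061303 , -0.27350155], dtype=float32), (np.float32(0.09889635), np.float32(0.04910337)), np.float32(0.15631449))
t 37.22 tcp [ 0.6094 -0.2658  0.1902] yaw 0.1676 d(tool,start axes) [ -4.8   7.1 178.1] rv [ 0.0001 -0.0014  0.0113] dworld [  -3.3   -7.7 -178.2] F [ 0.2 -0.9  0.7] gw 0.901 j [ 0.36  0.66  0.01  1.49 -0.01  0.99 -1.02]
```

Emit:
servo_tool(
  increments=[
    {"claw": 0.8,"translation": [-0.0045,0.0072,0.015],"dr": [0,0,0.009]},
    {"claw": 0.8,"translation": [0,0,0.03],"dr": [0,0,0]},
    {"claw": 0.8,"translation": [0,0,0.03],"dr": [0,0,0]},
    {"claw": 0.8,"translation": [0,0,0.03],"dr": [0,0,0]},
    {"claw": 0.8,"translation": [0,0,0.03],"dr": [0,0,0]},
    {"claw": 0.8,"translation": [0,0,0.023],"dr": [0,0,0]},
    {"claw": 0.8,"translation": [0,0,0.015],"dr": [0,0,0]},
    {"claw": 0.8,"translation": [0,0,0.005],"dr": [0,0,0]},
    {"claw": 0.8,"translation": [0,0,0],"dr": [0,0,0]},
    {"claw": 0.8,"translation": [0,0,0],"dr": [0,0,0]},
  ],
)

```text
t: 38.05
tcp_pos: [0.6065, -0.2749, 0.0127]
tool_rot: [0.0, 0.997, 0.078, 0.001]
wrist_force: [-0.5, 0.4, 0.2]
grip_width: 0.9
```

```bash
python3 - <<'E'
from h import *
m,i=grab("wrist","ad_w")
go([.606,-.2735,.012],.157)
E
```

```text
t 38.1 tcp [ 0.6069 -0.2752  0.0133] yaw 0.1567 d(tool,start axes) [-0.7 -1.8  1.3] rv [ 0.0014 -0.003  -0.0003] dworld [-0.9  1.7 -1.3] F [ 1.5  1.  -0. ] gw 0.9 j [ 0.38  0.88  0.01  1.6  -0.01  0.65 -1.02]
```

View pics/ad_w.png

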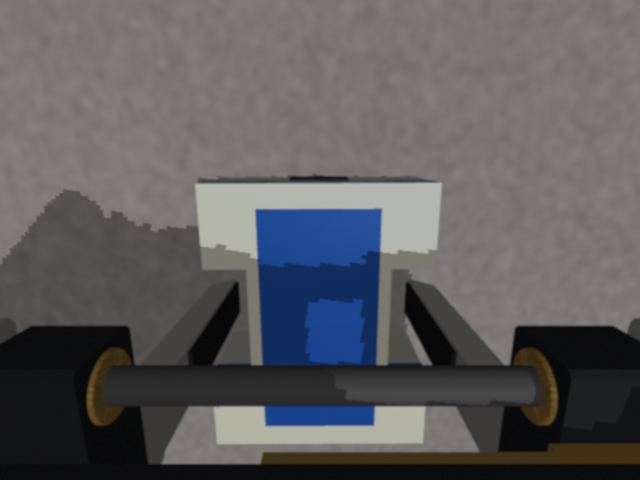

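Emit:
servo_tool(
  increments=[
    {"claw": -1,"translation": [0,-0.0015,0],"dr": [0,0,0]},
    {"claw": -1,"translation": [0,0,0],"dr": [0,0,0]},
    {"claw": -1,"translation": [0,0,0],"dr": [0,0,0]},
    {"claw": -1,"translation": [0,0,0],"dr": [0,0,0]},
    {"claw": -1,"translation": [0,0,0],"dr": [0,0,0]},
  ],
)

```text
t: 38.52
tcp_pos: [0.6059, -0.2735, 0.0126]
tool_rot: [0.0, 0.997, 0.078, 0.001]
wrist_force: [-0.5, -1.3, 3.6]
grip_width: 0.633
```

```bash
python3 - <<'E'
from h import *
go([*cl(.0935,0),.205],.158)
E
```

```text
t 38.52 tcp [ 0.6059 -0.2735  0.0126] yaw 0.1569 d(tool,start axes) [  86.8 -296.9 -192.5] rv [ 0.0006 -0.0018 -0.0011] dworld [ 39.  306.9 192.4] F [-0.5 -1.3  3.6] gw 0.633 j [ 0.38  0.88  0.01  1.61 -0.01  0.65 -1.02]
```

Emit:
servo_tool(
  increments=[
    {"claw": -1,"translation": [0,0,-0.01],"dr": [0,0,0]},
    {"claw": -1,"translation": [0,0,-0.03],"dr": [0,0,0]},
    {"claw": -1,"translation": [0,0,-0.035],"dr": [0,0,0]},
    {"claw": -1,"translation": [0,0,-0.035],"dr": [0,0,0]},
    {"claw": -1,"translation": [0,0,-0.035],"dr": [0,0,0]},
    {"claw": -1,"translation": [0,0,-0.03],"dr": [0,0,0]},
    {"claw": -1,"translation": [0,0,-0.017],"dr": [0,0,0]},
    {"claw": -1,"translation": [0.005,-0.017,0],"dr": [0,0,0]},
    {"claw": -1,"translation": [0.01,-0.034,0],"dr": [0,0,0]},
    {"claw": -1,"translation": [0.01,-0.034,0],"dr": [0,0,0]},
  ],
)

```text
t: 39.35
tcp_pos: [0.616, -0.1863, 0.2046]
tool_rot: [0.0, 0.997, 0.076, 0.001]
wrist_force: [0.0, 1.0, -3.7]
grip_width: 0.636
```

Emit:
servo_tool(
  increments=[
    {"claw": -1,"translation": [0.01,-0.034,0],"dr": [0,0,0]},
    {"claw": -1,"translation": [0.01,-0.034,0],"dr": [0,0,0]},
    {"claw": -1,"translation": [0.01,-0.034,0],"dr": [0,0,0]},
    {"claw": -1,"translation": [0.01,-0.034,0],"dr": [0,0,0]},
    {"claw": -1,"translation": [0.01,-0.034,0],"dr": [0,0,0]},
    {"claw": -1,"translation": [0.008,-0.026,0],"dr": [0,0,0]},
    {"claw": -1,"translation": [0.003,-0.015,0],"dr": [0,0,0]},
    {"claw": -1,"translation": [0,0,0],"dr": [0,0,0]},
    {"claw": -1,"translation": [0,0,0],"dr": [0,0,0]},
    {"claw": -1,"translation": [0,0,0],"dr": [0,0,0]},
  ],
)

```text
t: 40.18
tcp_pos: [0.6437, 0.0296, 0.204]
tool_rot: [0.001, 0.997, 0.077, 0.0]
wrist_force: [-0.3, -0.2, -2.1]
grip_width: 0.635
```

```bash
python3 - <<'E'
from h import *
m,i=grab("wrist","ae_w")
go([*cl(.0935,0),.161],.158)
grab("side","ae_s")
E
```

```text
t 40.23 tcp [0.6439 0.0292 0.204 ] yaw 0.1532 d(tool,start axes) [ 1.7 -4.1 43. ] rv [ 0.0021 -0.0003 -0.0048] dworld [  1.1   4.2 -43. ] F [ 0.1 -0.5 -2.9] gw 0.636 j [-0.1   0.62  0.02  1.54 -0.01  0.98 -1.5 ]
```

View pics/ae_w.png

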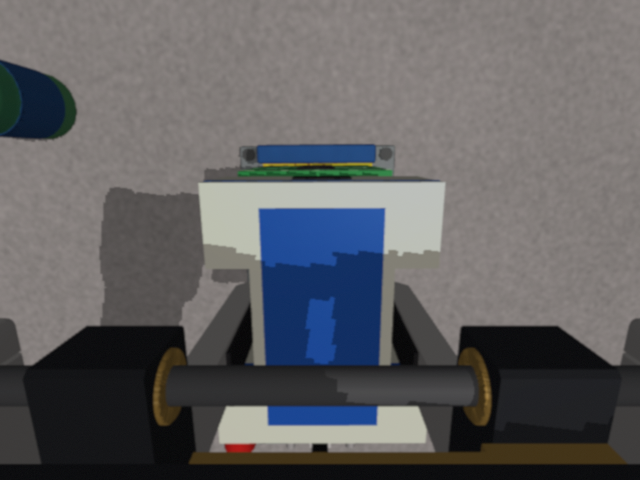

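View pics/ae_s.png

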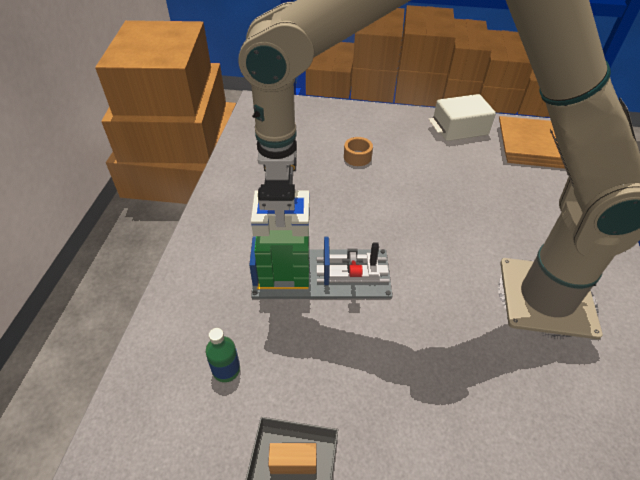

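Emit:
servo_tool(
  increments=[
    {"claw": -1,"translation": [0.001,-0.004,0.003],"dr": [0,0,-0.004]},
    {"claw": -1,"translation": [0,0,0.012],"dr": [0,0,0]},
    {"claw": -1,"translation": [0,0,0.012],"dr": [0,0,0]},
    {"claw": -1,"translation": [0,0,0.008],"dr": [0,0,0]},
    {"claw": -1,"translation": [0,0,0.005],"dr": [0,0,0]},
    {"claw": -1,"translation": [0,0,0.002],"dr": [0,0,0]},
    {"claw": -1,"translation": [0,0,0],"dr": [0,0,0]},
    {"claw": -1,"translation": [0,0,0],"dr": [0,0,0]},
    {"claw": -1,"translation": [0,0,0],"dr": [0,0,0]},
  ],
)

```text
t: 41.03
tcp_pos: [0.645, 0.0367, 0.1626]
tool_rot: [-0.0, 0.997, 0.08, 0.001]
wrist_force: [-0.3, 0.3, -2.4]
grip_width: 0.638
```

```bash
python3 - <<'E'
from h import *
go([*cl(.0935,0),.1596],.158)
E
```

```text
t 41.03 tcp [0.645  0.0367 0.1626] yaw 0.1607 d(tool,start axes) [-0.6  3.1  3. ] rv [ 0.0001 -0.0022  0.0027] dworld [-0.1 -3.2 -3. ] F [-0.3  0.3 -2.4] gw 0.638 j [-0.11  0.67  0.02  1.58 -0.01  0.9  -1.5 ]
```

Emit:
servo_tool(
  increments=[
    {"claw": -1,"translation": [0,0.003,0.001],"dr": [0,0,0.002]},
    {"claw": -1,"translation": [0,0,0.001],"dr": [0,0,0]},
    {"claw": -1,"translation": [0,0,0.001],"dr": [0,0,0]},
    {"claw": -1,"translation": [0,0,0],"dr": [0,0,0]},
    {"claw": -1,"translation": [0,0,0],"dr": [0,0,0]},
  ],
)

```text
t: 41.45
tcp_pos: [0.6453, 0.0331, 0.1596]
tool_rot: [0.0, 0.997, 0.079, 0.001]
wrist_force: [-0.5, -1.7, 1.9]
grip_width: 0.635
```

Emit:
servo_tool(
  increments=[
    {"claw": 0.7,"translation": [0,0,0.0005],"dr": [0,0,0]},
    {"claw": 0.7,"translation": [0,0,0],"dr": [0,0,0]},
    {"claw": 0.7,"translation": [0,0,0],"dr": [0,0,0]},
    {"claw": 0.7,"translation": [0,0,-0.02],"dr": [0,0,0]},
    {"claw": 0.7,"translation": [0,0,-0.03],"dr": [0,0,0]},
    {"claw": 0.7,"translation": [0,0,-0.035],"dr": [0,0,0]},
    {"claw": 0.7,"translation": [0,0,-0.015],"dr": [0,0,0]},
    {"claw": 0.7,"translation": [0,0,0],"dr": [0,0,0]},
    {"claw": 0.7,"translation": [0,0,0],"dr": [0,0,0]},
  ],
)

```text
t: 42.2
tcp_pos: [0.6453, 0.034, 0.2592]
tool_rot: [-0.0, 0.997, 0.079, 0.001]
wrist_force: [0.1, 0.3, -0.5]
grip_width: 0.851
```

```bash
python3 - <<'E'
from h import *
m,i=grab("wrist","af_w")
for c in blobs(i,(100,100,60),(125,255,255),800): 
    r=rect(m,c,.192); print(cv2.boundingRect(c),r,loc(r[0]))
go([*cl(-.124,0),.26],.158+np.pi/2)
m,i=grab("side")
cv2.imwrite("pics/af_s.png",cv2.resize(i[150:320,220:420],None,fx=3.5,fy=3.5))
E
```

```text
(286, 189, 75, 139) (array([0.6453396 , 0.03324744], dtype=float32), (np.float32(0.09826072), np.float32(0.04922228)), np.float32(0.15862358)) [93.88245457 -0.28343007]
(273, 150, 99, 14) (array([0.7141499 , 0.04488347], dtype=float32), (np.float32(0.06310199), np.float32(0.008100768)), np.float32(-1.4122136)) [163.66417962   0.5901595 ]
t 42.25 tcp [0.6444 0.0339 0.2578] yaw 0.159 d(tool,start axes) [-217.1   -0.4   -2.2] rv [-1.0000e-04 -3.0000e-04 -1.5698e+00] dworld [-214.4  -34.     2.2] F [ 1.  -0.3 -0.5] gw 0.852 j [-0.11  0.57  0.02  1.46 -0.01  1.1  -1.5 ]
```

View pics/af_w.png

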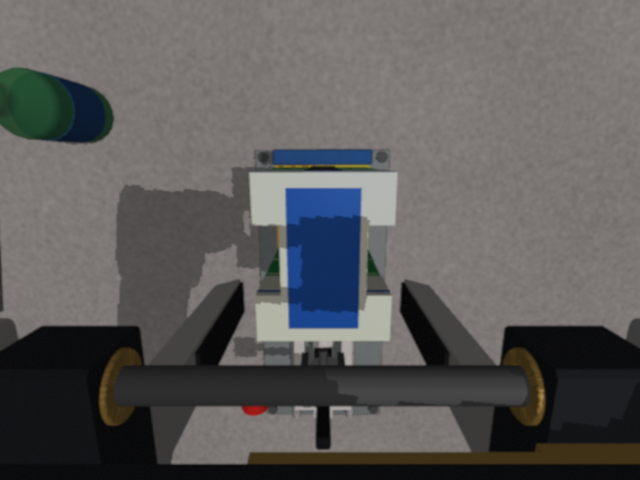

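View pics/af_s.png

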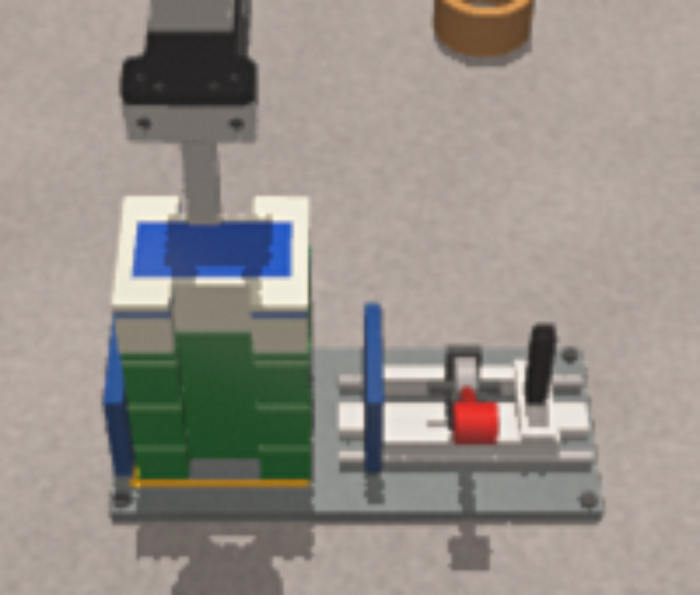

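Emit:
servo_tool(
  increments=[
    {"claw": -0.2,"translation": [-0.025,0,0],"dr": [0,0,0]},
    {"claw": -0.2,"translation": [-0.035,0,0],"dr": [0,0,0]},
    {"claw": -0.2,"translation": [-0.035,0,0],"dr": [0,0,0]},
    {"claw": -0.2,"translation": [-0.035,0,0],"dr": [0,0,0]},
    {"claw": -0.2,"translation": [-0.035,0,0],"dr": [0,0,0]},
    {"claw": -0.2,"translation": [-0.035,0,0],"dr": [0,0,0]},
    {"claw": -0.2,"translation": [-0.017,0,0.02],"dr": [0,0,0]},
    {"claw": -0.2,"translation": [0,0,0.03],"dr": [0,0,0]},
    {"claw": -0.2,"translation": [0,0,0],"dr": [0,0,0]},
    {"claw": -0.2,"translation": [0,0,0],"dr": [0,0,0]},
  ],
)

```text
t: 43.13
tcp_pos: [0.4293, -0.0006, 0.2071]
tool_rot: [-0.0, 0.997, 0.079, -0.002]
wrist_force: [0.1, 1.1, -0.3]
grip_width: 0.399
```

```bash
python3 - <<'E'
from h import *
m,i=grab("wrist","ag_w")
go([*cl(-.124,0.002),.088],.158)
E
```

```text
t 43.18 tcp [ 0.4309 -0.0005  0.2081] yaw 0.159 d(tool,start axes) [ -0.7  -2.5 120.1] rv [-0.0002  0.0004  0.001 ] dworld [  -1.1    2.4 -120.1] F [ 0.2 -1.3 -0.6] gw 0.398 j [-0.08  0.32  0.02  2.09 -0.01  0.73 -1.47]
```

View pics/ag_w.png

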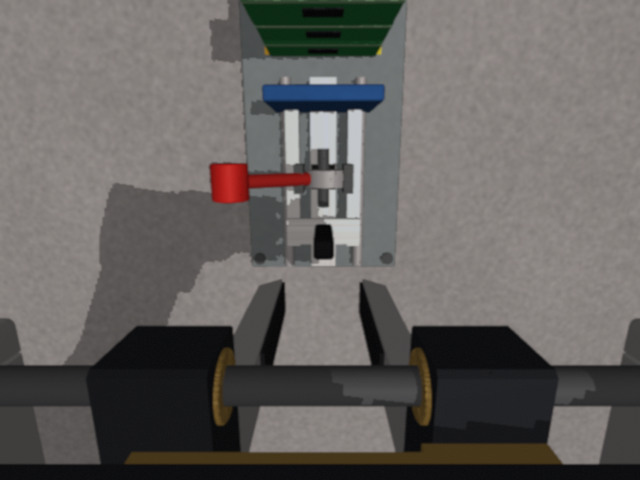

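Emit:
servo_tool(
  increments=[
    {"claw": -0.2,"translation": [0,0,0.02],"dr": [0,0,0]},
    {"claw": -0.2,"translation": [0,0,0.03],"dr": [0,0,0]},
    {"claw": -0.2,"translation": [0,0,0.03],"dr": [0,0,0]},
    {"claw": -0.2,"translation": [0,0,0.025],"dr": [0,0,0]},
    {"claw": -0.2,"translation": [0,0,0.015],"dr": [0,0,0]},
    {"claw": -0.2,"translation": [0,0,0],"dr": [0,0,0]},
    {"claw": -1,"translation": [0,0,0],"dr": [0,0,0]},
    {"claw": -1,"translation": [0,0,0],"dr": [0,0,0]},
    {"claw": -1,"translation": [0,0,0],"dr": [0,0,0]},
    {"claw": -1,"translation": [0,0,0],"dr": [0,0,0]},
  ],
)

```text
t: 44.02
tcp_pos: [0.4323, -0.0013, 0.0895]
tool_rot: [0.0, 0.997, 0.079, 0.002]
wrist_force: [-0.1, 1.1, 2.4]
grip_width: 0.168
```

```bash
python3 - <<'E'
from h import *
go([*cl(-.08,0.0),.088],.158)
E
```

```text
t 44.02 tcp [ 0.4323 -0.0013  0.0895] yaw 0.1585 d(tool,start axes) [41.9 -1.4  1.7] rv [ 0.0012 -0.0042  0.0005] dworld [41.2  8.  -1.5] F [-0.1  1.1  2.4] gw 0.168 j [-0.07  0.53  0.01  2.22 -0.01  0.39 -1.46]
```

Emit:
servo_tool(
  increments=[
    {"claw": -1,"translation": [0.004,0,0],"dr": [0,0,0]},
    {"claw": -1,"translation": [0.006,0,0],"dr": [0,0,0]},
    {"claw": -1,"translation": [0.006,0,0],"dr": [0,0,0]},
    {"claw": -1,"translation": [0.006,0,0],"dr": [0,0,0]},
    {"claw": -1,"translation": [0.006,0,0],"dr": [0,0,0]},
    {"claw": -1,"translation": [0.004,0,0],"dr": [0,0,0]},
    {"claw": -1,"translation": [0.002,0,0],"dr": [0,0,0]},
    {"claw": -1,"translation": [0,0,0],"dr": [0,0,0]},
    {"claw": -1,"translation": [0,0,0],"dr": [0,0,0]},
  ],
)

```text
t: 44.77
tcp_pos: [0.4661, 0.0043, 0.0895]
tool_rot: [0.0, 0.997, 0.079, 0.002]
wrist_force: [1.0, -3.2, 6.9]
grip_width: 0.164
```

Emit:
servo_tool(
  increments=[
    {"claw": -1,"translation": [0.001,0,0],"dr": [0,0,0]},
    {"claw": -1,"translation": [0.001,0,0],"dr": [0,0,0]},
    {"claw": -1,"translation": [0.001,0,0],"dr": [0,0,0]},
    {"claw": -1,"translation": [0.001,0,0],"dr": [0,0,0]},
    {"claw": -1,"translation": [0,0,0],"dr": [0,0,0]},
  ],
)

```text
t: 45.18
tcp_pos: [0.4686, 0.0047, 0.0895]
tool_rot: [0.0, 0.997, 0.079, 0.001]
wrist_force: [-2.3, -2.4, 8.1]
grip_width: 0.165
```

```bash
python3 - <<'E'
from h import *
go([*cl(-.08,0.0),.088],.158)
m,i=grab("side")
cv2.imwrite("pics/ah_s.png",cv2.resize(i[150:320,220:420],None,fx=3.5,fy=3.5))
E
```

```text
t 45.18 tcp [0.4686 0.0047 0.0895] yaw 0.1582 d(tool,start axes) [ 5.1 -1.2  1.5] rv [ 0.0008 -0.0019  0.0002] dworld [ 4.9  2.  -1.5] F [-2.3 -2.4  8.1] gw 0.165 j [-0.08  0.56  0.01  2.12 -0.01  0.45 -1.47]
```

View pics/ah_s.png

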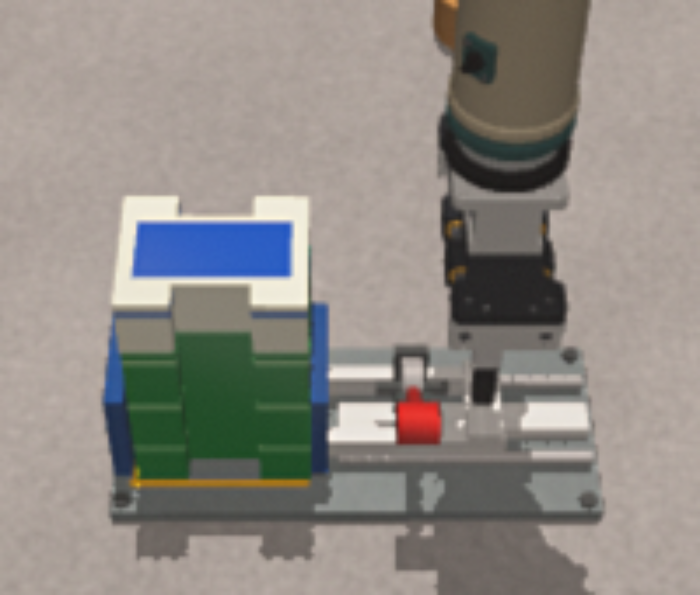

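Emit:
servo_tool(
  increments=[
    {"claw": -1,"translation": [0.001,0,0],"dr": [0,0,0]},
    {"claw": -1,"translation": [0.001,0,0],"dr": [0,0,0]},
    {"claw": -1,"translation": [0.001,0,0],"dr": [0,0,0]},
    {"claw": -1,"translation": [0,0,0],"dr": [0,0,0]},
  ],
)

```text
t: 45.57
tcp_pos: [0.4687, 0.0048, 0.0895]
tool_rot: [0.0, 0.997, 0.079, -0.002]
wrist_force: [-6.5, -3.3, 15.2]
grip_width: 0.173
```

Emit:
servo_tool(
  increments=[
    {"claw": -1,"translation": [0.001,0,0],"dr": [0,0,0]},
    {"claw": -1,"translation": [0.001,0,0],"dr": [0,0,0]},
    {"claw": -1,"translation": [0,0,0],"dr": [0,0,0]},
    {"claw": -1,"translation": [0,0,0],"dr": [0,0,0]},
  ],
)

```text
t: 45.9
tcp_pos: [0.4691, 0.0048, 0.0894]
tool_rot: [0.0, 0.997, 0.079, -0.003]
wrist_force: [-10.1, -3.5, 17.6]
grip_width: 0.169
```

Emit:
servo_tool(
  increments=[
    {"claw": -1,"translation": [0.001,0,0],"dr": [0,0,0]},
    {"claw": -1,"translation": [0.001,0,0],"dr": [0,0,0]},
    {"claw": -1,"translation": [0,0,0],"dr": [0,0,0]},
    {"claw": -1,"translation": [0,0,0],"dr": [0,0,0]},
  ],
)

```text
t: 46.23
tcp_pos: [0.4705, 0.005, 0.0894]
tool_rot: [0.0, 0.997, 0.079, -0.004]
wrist_force: [-9.9, -4.2, 19.2]
grip_width: 0.164
```

Emit:
servo_tool(
  increments=[
    {"claw": -1,"translation": [0.001,0,0],"dr": [0,0,0]},
    {"claw": -1,"translation": [0.001,0,0],"dr": [0,0,0]},
    {"claw": -1,"translation": [0,0,0],"dr": [0,0,0]},
    {"claw": -1,"translation": [0,0,0],"dr": [0,0,0]},
  ],
)

```text
t: 46.57
tcp_pos: [0.4719, 0.0053, 0.0894]
tool_rot: [0.0, 0.997, 0.079, -0.004]
wrist_force: [-11.5, -4.0, 20.3]
grip_width: 0.172
```

Emit:
servo_tool(
  increments=[
    {"claw": -1,"translation": [0.001,0,0],"dr": [0,0,0]},
    {"claw": -1,"translation": [0.001,0,0],"dr": [0,0,0]},
    {"claw": -1,"translation": [0,0,0],"dr": [0,0,0]},
    {"claw": -1,"translation": [0,0,0],"dr": [0,0,0]},
  ],
)

```text
t: 46.9
tcp_pos: [0.4721, 0.0053, 0.0893]
tool_rot: [0.001, 0.997, 0.079, -0.006]
wrist_force: [-14.2, -3.7, 22.1]
grip_width: 0.164
```

```bash
python3 - <<'E'
from h import *
go([*cl(-.08,0.0),.088],.158)
m,i=grab("side")
cv2.imwrite("pics/ai_s.png",cv2.resize(i[150:320,220:420],None,fx=3.5,fy=3.5))
m,i=grab("wrist","ai_w")
E
```

```text
t 46.9 tcp [0.4721 0.0053 0.0893] yaw 0.1576 d(tool,start axes) [ 1.6 -1.2  1.3] rv [ 0.0002  0.0115 -0.0004] dworld [ 1.4  1.4 -1.3] F [-14.2  -3.7  22.1] gw 0.164 j [-0.08  0.57  0.01  2.1  -0.01  0.48 -1.47]
```

View pics/ai_s.png

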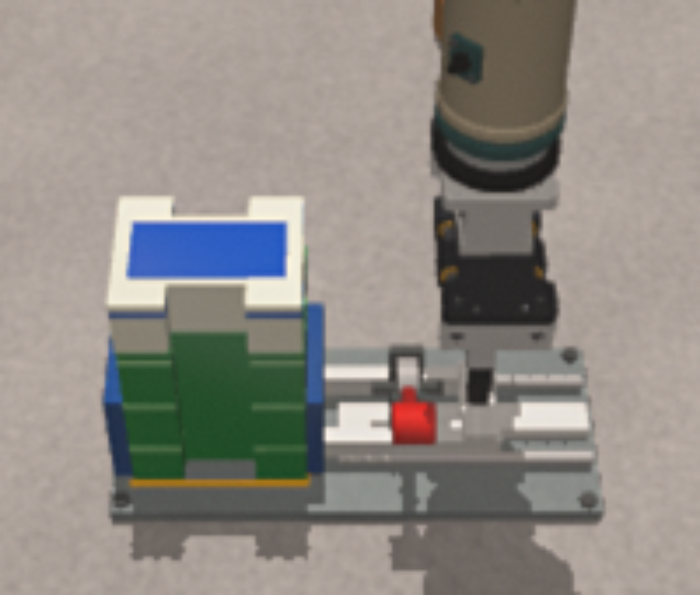

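View pics/ai_w.png

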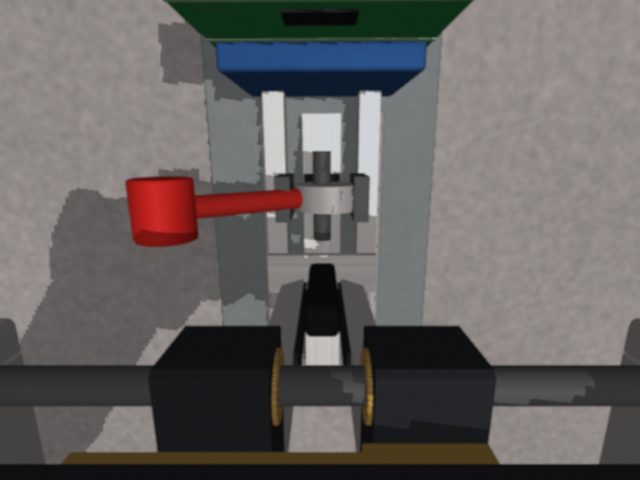

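Emit:
servo_tool(
  increments=[
    {"claw": -1,"translation": [0.001,0,0],"dr": [0,0,0]},
    {"claw": -1,"translation": [0.001,0,0],"dr": [0,0,0]},
    {"claw": -1,"translation": [0,0,0],"dr": [0,0,0]},
    {"claw": -1,"translation": [0,0,0],"dr": [0,0,0]},
  ],
)

```text
t: 47.33
tcp_pos: [0.4724, 0.0053, 0.0892]
tool_rot: [0.001, 0.997, 0.079, -0.007]
wrist_force: [-16.1, -4.3, 25.4]
grip_width: 0.167
```

Emit:
servo_tool(
  increments=[
    {"claw": -0.4,"translation": [0,0,0],"dr": [0,0,0]},
    {"claw": -0.4,"translation": [0,0,0],"dr": [0,0,0]},
    {"claw": -0.4,"translation": [-0.004,0,-0.015],"dr": [0,0,0]},
    {"claw": -0.4,"translation": [0,0,-0.03],"dr": [0,0,0]},
    {"claw": -0.4,"translation": [0,0,-0.035],"dr": [0,0,0]},
    {"claw": -1,"translation": [0,0,-0.025],"dr": [0,0,0]},
    {"claw": -1,"translation": [0,0,0],"dr": [0,0,0]},
    {"claw": -1,"translation": [0,0,0],"dr": [0,0,0]},
  ],
)

```text
t: 48.0
tcp_pos: [0.4786, 0.0073, 0.1947]
tool_rot: [-0.0, 0.997, 0.08, 0.003]
wrist_force: [-0.2, 0.7, 0.0]
grip_width: 0.124
```

```bash
python3 - <<'E'
from h import *
go([*cl(-.034,.118),.095],.158)
m,i=grab("wrist","aj_w")
E
```

```text
t 48.0 tcp [0.4786 0.0073 0.1947] yaw 0.1592 d(tool,start axes) [  40.8 -118.    99.9] rv [ 0.0001 -0.0054  0.0012] dworld [ 22.1 123.1 -99.7] F [-0.2  0.7  0. ] gw 0.124 j [-0.09  0.4   0.02  2.   -0.01  0.74 -1.47]
```

View pics/aj_w.png

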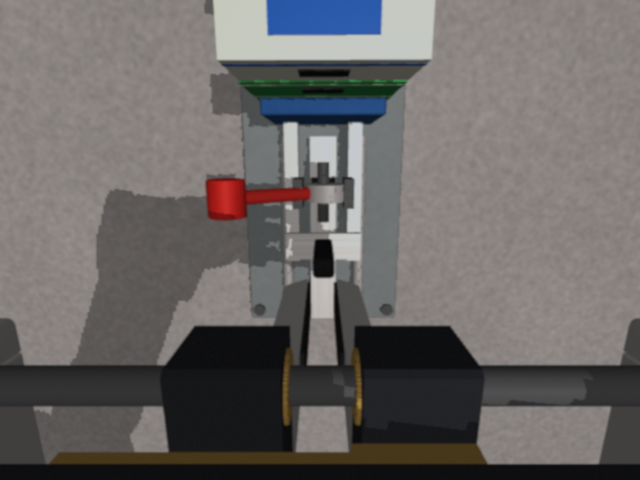

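```bash
python3 - <<'E'
from h import *
m=eyes.camera_model("wrist")
for z in (.1,.11): print(loc(plane(m,(226,196),z)))
for u in [(322,85),]: pass
print("fence top back edge",loc(plane(m,(322,100),.094)))
m2,i=grab("side","aj_s")
a=max(blobs(i,(0,150,60),(6,255,255),30),key=cv2.contourArea); x,y,w,h=cv2.boundingRect(a); print(x,y,w,h)
p,e=tri(m,(226,196),m2,(x+w/2,y+h/2)); print(loc(p),p[2],e)
E
```

```text
[-34.62932387  69.79672235]
[-33.57326815  67.23923492]
fence top back edge [31.96344825  0.17637435]
332 261 12 16
[-35.41916871  67.92110183] 0.1072568707061266 0.0030974859399942522
```

Emit:
servo_tool(
  increments=[
    {"claw": -1,"translation": [0.013,-0.03,0],"dr": [0,0,0]},
    {"claw": -1,"translation": [0.014,-0.04,0],"dr": [0,0,0]},
    {"claw": -1,"translation": [0.014,-0.04,0],"dr": [0,0,0]},
    {"claw": -1,"translation": [0,-0.008,0.02],"dr": [0,0,0]},
    {"claw": -1,"translation": [0,0,0.03],"dr": [0,0,0]},
    {"claw": -1,"translation": [0,0,0.03],"dr": [0,0,0]},
    {"claw": -1,"translation": [0,0,0.015],"dr": [0,0,0]},
    {"claw": -1,"translation": [0,0,0],"dr": [0,0,0]},
    {"claw": -1,"translation": [0,0,0],"dr": [0,0,0]},
  ],
)

```text
t: 48.85
tcp_pos: [0.4974, 0.1281, 0.0967]
tool_rot: [0.0, 0.997, 0.079, -0.002]
wrist_force: [0.2, -0.2, -0.1]
grip_width: 0.005
```

```bash
python3 - <<'E'
from h import *
go([*cl(-.034,.118),.095],.158)
m,i=grab("wrist","ak_w")
E
```

```text
t 48.85 tcp [0.4974 0.1281 0.0967] yaw 0.1588 d(tool,start axes) [ 3.6 -1.7  1.7] rv [0.0005 0.0031 0.0008] dworld [ 3.3  2.2 -1.7] F [ 0.2 -0.2 -0.1] gw 0.005 j [-0.31  0.6   0.01  1.99 -0.01  0.55 -1.71]
```

View pics/ak_w.png

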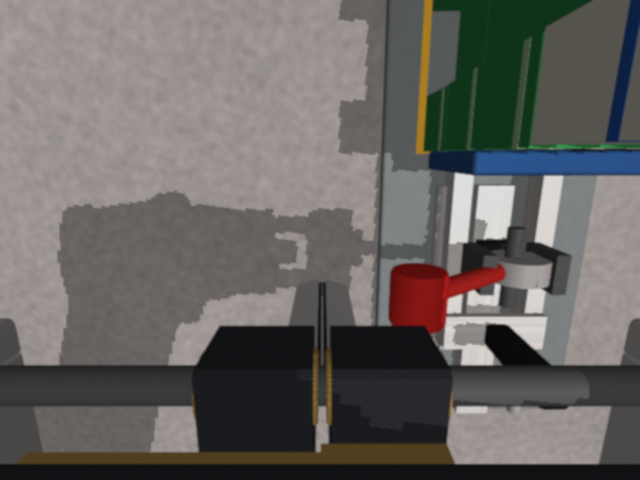

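Emit:
servo_tool(
  increments=[
    {"claw": -1,"translation": [0.001,0.0065,0],"dr": [0,0,0]},
    {"claw": -1,"translation": [0.001,0.0065,0],"dr": [0,0,0]},
    {"claw": -1,"translation": [0.001,0.007,-0.001],"dr": [0,0,0]},
    {"claw": -1,"translation": [0,0.007,-0.005],"dr": [0,0,0]},
    {"claw": -1,"translation": [0,0.0075,-0.005],"dr": [0,0,0]},
    {"claw": -1,"translation": [0,0.007,-0.005],"dr": [0,0,0]},
    {"claw": -1,"translation": [0,0.0075,-0.005],"dr": [0,0,0]},
    {"claw": -1,"translation": [0,0.007,-0.002],"dr": [0,0,0]},
    {"claw": -1,"translation": [0,0.007,-0.002],"dr": [0,0,0]},
    {"claw": -1,"translation": [0,0.007,-0.002],"dr": [0,0,0]},
  ],
)

```text
t: 49.73
tcp_pos: [0.5121, 0.074, 0.131]
tool_rot: [-0.009, 0.997, 0.083, 0.002]
wrist_force: [-18.4, 32.9, 52.3]
grip_width: 0.006
```

```bash
python3 - <<'E'
from h import *
go([*cl(-.034,.026),.127],.158)
m,i=grab("wrist","al_w")
E
```

```text
t 49.73 tcp [0.5121 0.074  0.131 ] yaw 0.1658 d(tool,start axes) [-2.9 34.6  3.4] rv [-0.0171 -0.0055  0.0079] dworld [  2.8 -34.6  -4. ] F [-18.4  32.9  52.3] gw 0.006 j [-0.17  0.54 -0.02  1.97 -0.01  0.63 -1.59]
```

View pics/al_w.png

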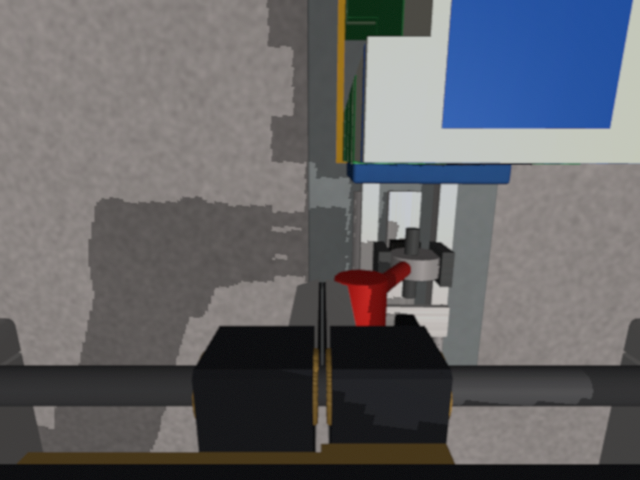

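Emit:
servo_tool(
  increments=[
    {"claw": -1,"translation": [0,-0.006,-0.004],"dr": [0,0,0]},
    {"claw": -1,"translation": [0,-0.008,0],"dr": [0,0,0]},
    {"claw": -1,"translation": [0,-0.01,0],"dr": [0,0,0]},
    {"claw": -1,"translation": [0,0,0],"dr": [0,0,0]},
  ],
)

```text
t: 50.12
tcp_pos: [0.5089, 0.0849, 0.1297]
tool_rot: [-0.0, 0.997, 0.08, 0.001]
wrist_force: [-1.5, 0.1, 0.4]
grip_width: 0.007
```

```bash
python3 - <<'E'
from h import *
m,i=grab("wrist","am_w")
go([*cl(-.034,.026),.127],.158)
m2,i2=grab("side","am_s")
cv2.imwrite("pics/am_s2.png",cv2.resize(i2[150:320,220:420],None,fx=3.5,fy=3.5))
for q in (i,i2): 
    a=max(blobs(q,(0,150,60),(6,255,255),30),key=cv2.contourArea); print(cv2.boundingRect(a))
E
```

```text
t 50.17 tcp [0.5089 0.0837 0.1293] yaw 0.1596 d(tool,start axes) [-1.  44.6  2.3] rv [ 0.0002 -0.0009  0.0016] dworld [  6.1 -44.2  -2.3] F [ 0.3  0.2 -0. ] gw 0.006 j [-0.22  0.55 -0.    1.97  0.    0.63 -1.63]
(360, 260, 67, 66)Traceback (most recent call last):
  File "<stdin>", line 7, in <module>
ValueError: max() iterable argument is empty
```

View pics/am_w.png

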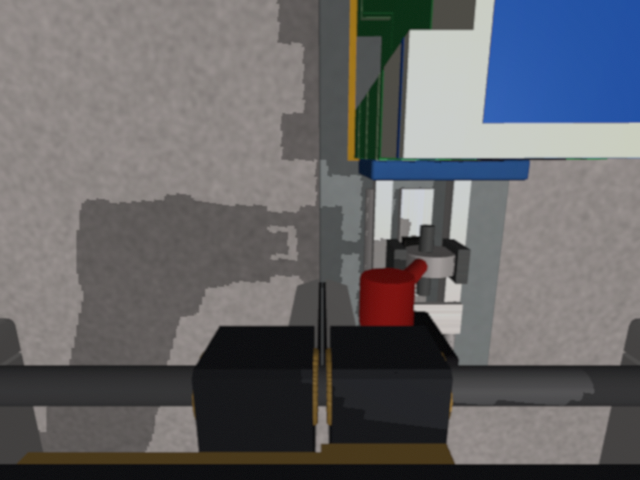

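View pics/am_s2.png

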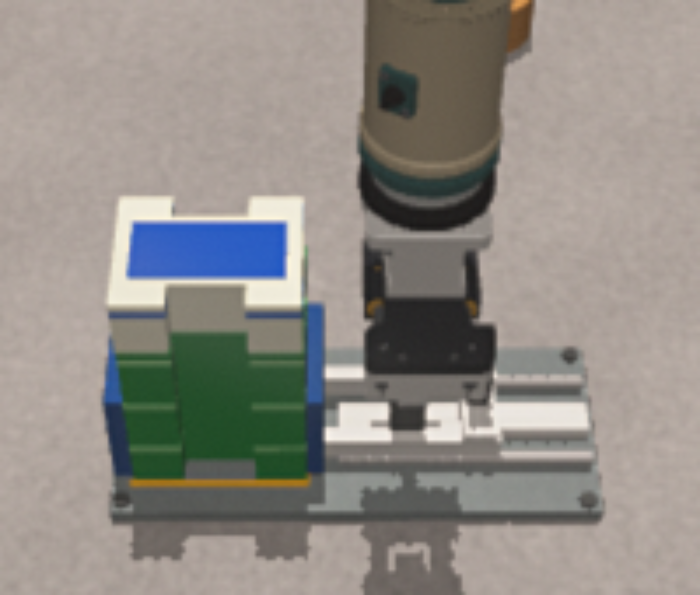

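Emit:
servo_tool(
  increments=[
    {"claw": -1,"translation": [-0.001,0,0.01],"dr": [0,0,0]},
    {"claw": -1,"translation": [0,0,0.009],"dr": [0,0,0]},
    {"claw": -1,"translation": [0,0.004,0],"dr": [0,0,0]},
    {"claw": -1,"translation": [0,0.005,0],"dr": [0,0,0]},
    {"claw": -1,"translation": [0,0.0055,-0.0028],"dr": [0,0,0]},
    {"claw": -1,"translation": [0,0.006,-0.0028],"dr": [0,0,0]},
    {"claw": -1,"translation": [0,0,0],"dr": [0,0,0]},
  ],
)

```text
t: 50.8
tcp_pos: [0.5118, 0.0611, 0.1168]
tool_rot: [0.0, 0.997, 0.078, 0.001]
wrist_force: [0.5, 0.2, 0.1]
grip_width: 0.002
```

```bash
python3 - <<'E'
from h import *
go([*cl(-.034,.0434),.1184],.158)
m,i=grab("wrist","an_w")
E
```

```text
t 50.8 tcp [0.5118 0.0611 0.1168] yaw 0.1565 d(tool,start axes) [-0.2  4.4 -1.6] rv [ 0.001  -0.0018 -0.0015] dworld [ 0.5 -4.4  1.6] F [0.5 0.2 0.1] gw 0.002 j [-0.17  0.56 -0.01  1.98  0.01  0.6  -1.6 ]
```

View pics/an_w.png

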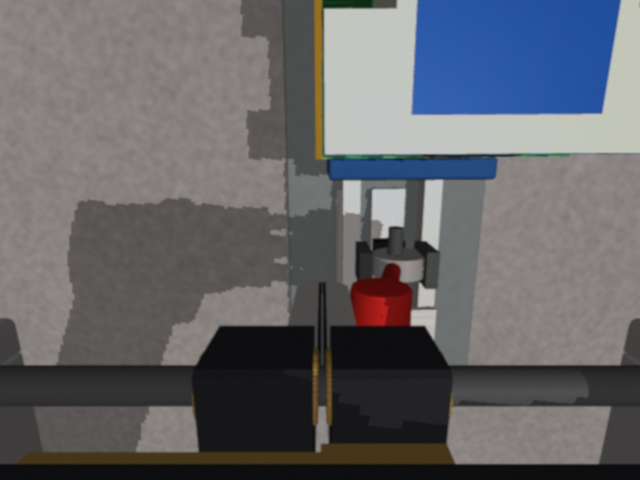

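Emit:
servo_tool(
  increments=[
    {"claw": -1,"translation": [0,0.005,-0.0015],"dr": [0,0,0]},
    {"claw": -1,"translation": [0,0.0055,-0.0015],"dr": [0,0,0]},
    {"claw": -1,"translation": [0,0.0055,-0.0015],"dr": [0,0,0]},
    {"claw": -1,"translation": [0,0.0055,-0.0005],"dr": [0,0,0]},
    {"claw": -1,"translation": [0,0,0],"dr": [0,0,0]},
  ],
)

```text
t: 51.27
tcp_pos: [0.5152, 0.04, 0.1213]
tool_rot: [0.0, 0.997, 0.078, 0.001]
wrist_force: [0.0, 0.3, 0.1]
grip_width: 0.005
```

```bash
python3 - <<'E'
from h import *
go([*cl(-.034,.0265),.123],.158)
m,i=grab("wrist","ao_w")
E
```

```text
t 51.27 tcp [0.5152 0.04   0.1213] yaw 0.1569 d(tool,start axes) [-0.4  0.  -1.7] rv [ 0.0011 -0.0019 -0.0011] dworld [-0.4 -0.1  1.7] F [0.  0.3 0.1] gw 0.005 j [-0.13  0.56 -0.01  1.97  0.01  0.61 -1.56]
```

View pics/ao_w.png

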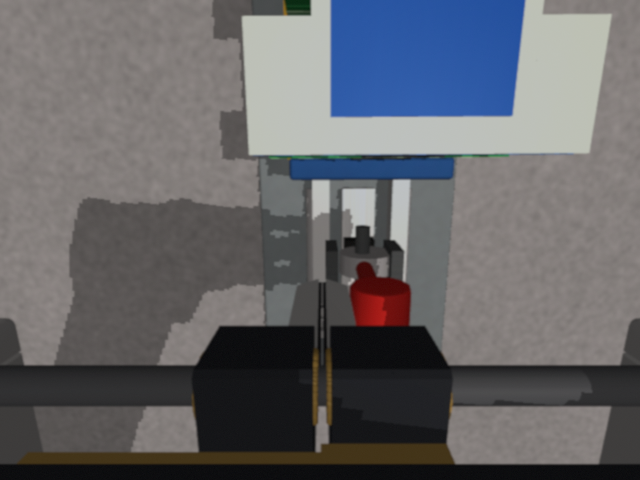

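Emit:
servo_tool(
  increments=[
    {"claw": -1,"translation": [0,0.0055,0],"dr": [0,0,0]},
    {"claw": -1,"translation": [0,0.0055,0],"dr": [0,0,0]},
    {"claw": -1,"translation": [0,0.0055,0],"dr": [0,0,0]},
    {"claw": -1,"translation": [0,0.0055,0.0005],"dr": [0,0,0]},
    {"claw": -1,"translation": [0,0,0],"dr": [0,0,0]},
    {"claw": -1,"translation": [0,0,0],"dr": [0,0,0]},
  ],
)

```text
t: 51.82
tcp_pos: [0.518, 0.0186, 0.1202]
tool_rot: [0.001, 0.997, 0.079, 0.0]
wrist_force: [0.2, 0.4, 0.4]
grip_width: 0.004
```

```bash
python3 - <<'E'
from h import *
go([*cl(-.034,.0),.123],.158)
m,i=grab("wrist","ap_w")
m2,i2=grab("side","ap_s")
cv2.imwrite("pics/ap_s2.png",cv2.resize(i2[150:320,220:420],None,fx=3.5,fy=3.5))
E
```

```text
t 51.82 tcp [0.518  0.0186 0.1202] yaw 0.1574 d(tool,start axes) [ 0.1  4.9 -2.8] rv [ 0.0013 -0.0005 -0.0006] dworld [ 0.9 -4.8  2.8] F [0.2 0.4 0.4] gw 0.004 j [-0.08  0.56 -0.01  1.97  0.01  0.61 -1.52]
```

View pics/ap_w.png

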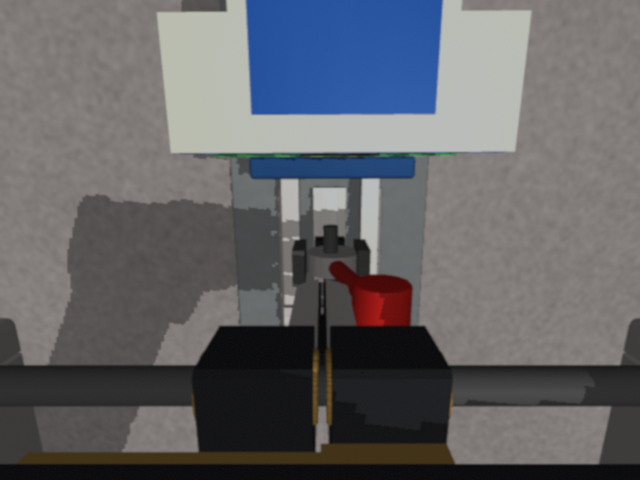

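Emit:
servo_tool(
  increments=[
    {"claw": -1,"translation": [0,0.0055,0.0005],"dr": [0,0,0]},
    {"claw": -1,"translation": [0,0.0055,0.0005],"dr": [0,0,0]},
    {"claw": -1,"translation": [0,0.005,0.001],"dr": [0,0,0]},
    {"claw": -1,"translation": [0,0.005,0.001],"dr": [0,0,0]},
    {"claw": -1,"translation": [0,0,0],"dr": [0,0,0]},
    {"claw": -1,"translation": [0,0,0],"dr": [0,0,0]},
  ],
)

```text
t: 52.42
tcp_pos: [0.521, 0.0009, 0.1168]
tool_rot: [-0.001, 0.997, 0.08, -0.0]
wrist_force: [-0.2, 4.6, -3.5]
grip_width: 0.005
```

```bash
python3 - <<'E'
from h import *
go([*cl(-.034,.0),.123],.158)
m,i=grab("wrist","aq_w")
E
```

```text
t 52.42 tcp [0.521  0.0009 0.1168] yaw 0.1598 d(tool,start axes) [  0.  -13.1  -6.2] rv [-0.0022 -0.0002  0.0018] dworld [-2.  12.9  6.2] F [-0.2  4.6 -3.5] gw 0.005 j [-0.04  0.57 -0.02  1.96  0.01  0.61 -1.48]
```

View pics/aq_w.png

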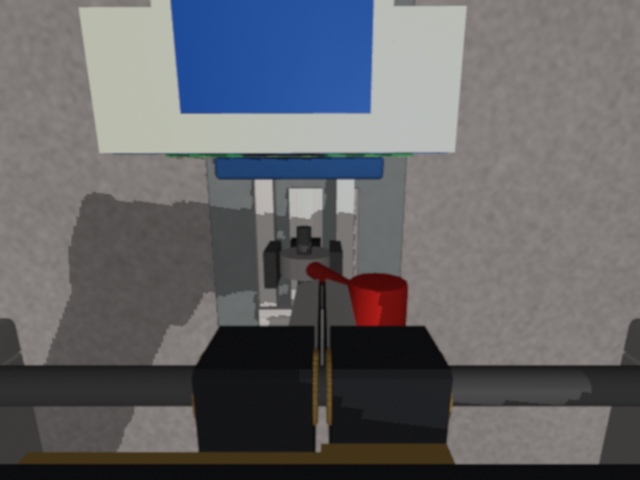

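Emit:
servo_tool(
  increments=[
    {"claw": -1,"translation": [0,-0.006,0],"dr": [0,0,0]},
    {"claw": -1,"translation": [0,-0.003,-0.02],"dr": [0,0,0]},
    {"claw": -1,"translation": [0,0,-0.03],"dr": [0,0,0]},
    {"claw": -1,"translation": [0,0.018,0],"dr": [0,0,0]},
    {"claw": -1,"translation": [0,0.018,0],"dr": [0,0,0]},
    {"claw": -1,"translation": [0,0.006,0],"dr": [0,0,0]},
    {"claw": -1,"translation": [0,0,0],"dr": [0,0,0]},
    {"claw": -1,"translation": [0,0,0],"dr": [0,0,0]},
  ],
)

```text
t: 53.13
tcp_pos: [0.5262, -0.0331, 0.1671]
tool_rot: [-0.0, 0.997, 0.079, 0.0]
wrist_force: [-0.9, -0.2, -0.5]
grip_width: 0.005
```

```bash
python3 - <<'E'
from h import *
go([*cl(-.034,-.046),.148],.158)
m,i=grab("wrist","ar_w")
m2,i2=grab("side","ar_s")
cv2.imwrite("pics/ar_s2.png",cv2.resize(i2[150:320,220:420],None,fx=3.5,fy=3.5))
E
```

```text
t 53.13 tcp [ 0.5262 -0.0331  0.1671] yaw 0.158 d(tool,start axes) [ 0.1 -1.5 19.1] rv [-0.0003 -0.0002 -0.    ] dworld [ -0.2   1.5 -19.1] F [-0.9 -0.2 -0.5] gw 0.005 j [ 0.02  0.5  -0.02  1.9   0.01  0.74 -1.41]
```

View pics/ar_w.png

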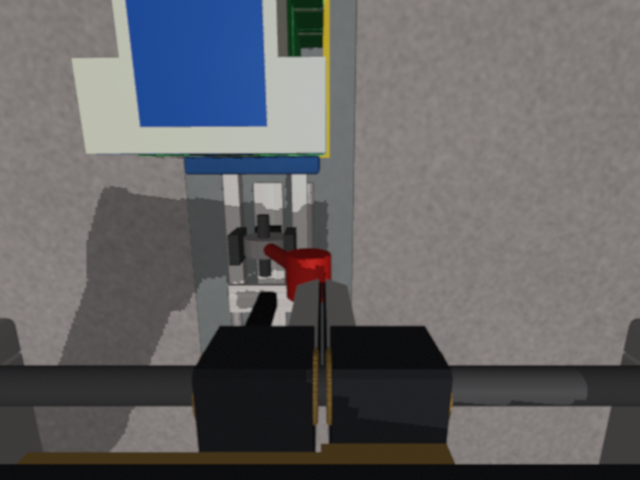

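View pics/ar_s2.png

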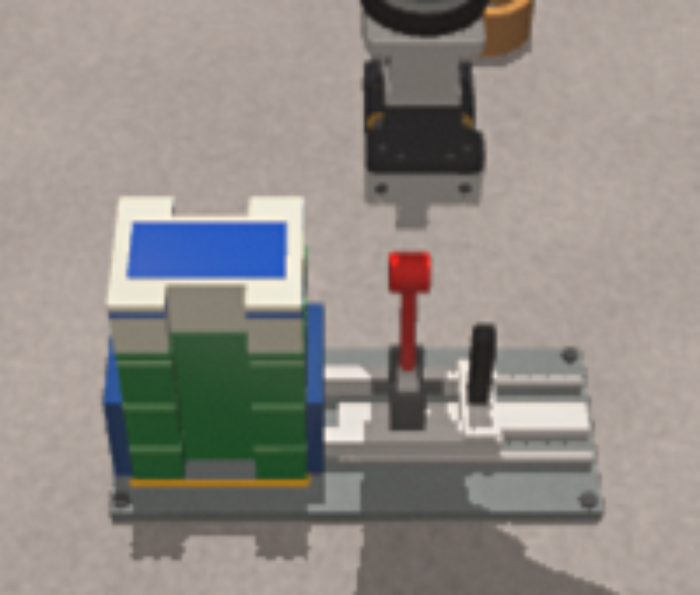

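Emit:
servo_tool(
  increments=[
    {"claw": -1,"translation": [0,-0.001,0.01],"dr": [0,0,0]},
    {"claw": -1,"translation": [0,0,0.011],"dr": [0,0,0]},
    {"claw": -1,"translation": [0,0.004,0.002],"dr": [0,0,0]},
    {"claw": -1,"translation": [0,0.004,0.002],"dr": [0,0,0]},
    {"claw": -1,"translation": [0,0.0035,0.0026],"dr": [0,0,0]},
    {"claw": -1,"translation": [0,0.0035,0.0026],"dr": [0,0,0]},
    {"claw": -1,"translation": [0,0,0],"dr": [0,0,0]},
  ],
)

```text
t: 53.82
tcp_pos: [0.5283, -0.0478, 0.1364]
tool_rot: [0.0, 0.997, 0.079, -0.0]
wrist_force: [-0.7, -0.9, -0.4]
grip_width: 0.006
```

```bash
python3 - <<'E'
from h import *
go([*cl(-.034,-.063),.134],.158)
m,i=grab("wrist","as_w")
E
```

```text
t 53.82 tcp [ 0.5283 -0.0478  0.1364] yaw 0.1579 d(tool,start axes) [0.2 0.7 2.4] rv [ 0.0002  0.0004 -0.0001] dworld [ 0.4 -0.6 -2.4] F [-0.7 -0.9 -0.4] gw 0.006 j [ 0.05  0.55 -0.02  1.92  0.01  0.67 -1.39]
```

View pics/as_w.png

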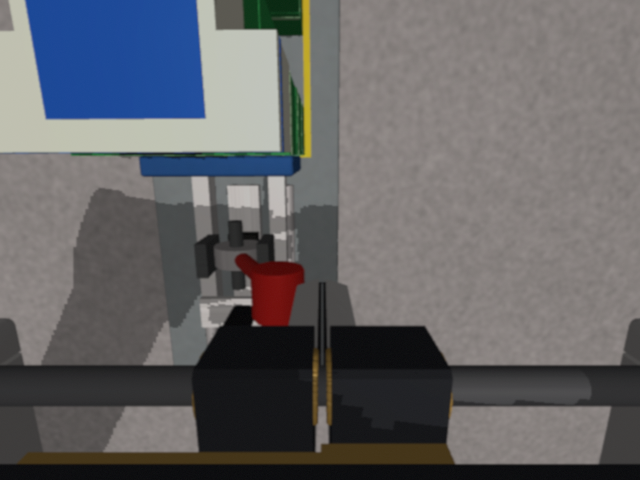

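```bash
python3 - <<'E'
from h import *
m,i=grab("wrist"); m2,i2=grab("side","at_s")
a=max(blobs(i2,(0,150,60),(6,255,255),20),key=cv2.contourArea); print(cv2.boundingRect(a))
cv2.imwrite("pics/at_s2.png",cv2.resize(i2[150:320,220:420],None,fx=3.5,fy=3.5))
for z in (.125,.135): print(loc(plane(m,(277,285),z)))
# far rim of knob top/visible end face bottom edge
b=cv2.boundingRect(max(blobs(i,(0,150,60),(6,255,255),20),key=cv2.contourArea)); print(b)
ms,i3=m2,cv2.imread("pics/ar_s.png"); a=[cv2.boundingRect(c) for c in blobs(i3,(0,150,60),(6,255,255),20)]; print(a)
# predicted pixel of knob for lever angles
for ph in (-.3,-.4,-.5,-.6): 
    p=[*cl(-.034,.085*np.sin(ph)),.055+.085*np.cos(ph)]; print(ph,proj(m2,p).round(1),proj(m,p).round(1))
E
```

```text
(331, 223, 12, 33)
[-31.8484688  -37.73913764]
[-28.26556838 -39.00326054]
(237, 254, 68, 72)
[(331, 222, 12, 34)]
-0.3 [336.  230.3] [250.  296.3]
-0.4 [335.9 228.6] [266.3 294.3]
-0.5 [335.8 227.4] [281.8 291.8]
-0.6 [335.6 226.5] [296.  288.9]
```

View pics/at_s2.png

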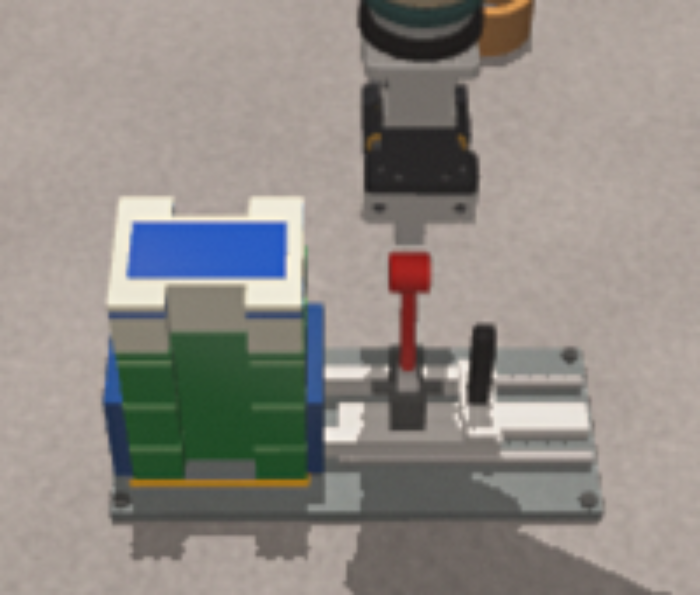

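Emit:
servo_tool(
  increments=[
    {"claw": -1,"translation": [0,0,-0.022],"dr": [0,0,0]},
    {"claw": -1,"translation": [0,-0.012,0],"dr": [0,0,0]},
    {"claw": -1,"translation": [0,-0.012,0],"dr": [0,0,0]},
    {"claw": -1,"translation": [0,0,0],"dr": [0,0,0]},
    {"claw": -1,"translation": [0,0,0.006],"dr": [0,0,0]},
    {"claw": -1,"translation": [0,0,0.005],"dr": [0,0,0]},
    {"claw": -1,"translation": [0,0.002,0.003],"dr": [0,0,0]},
    {"claw": -1,"translation": [0,0,0],"dr": [0,0,0]},
  ],
)

```text
t: 54.63
tcp_pos: [0.5248, -0.0255, 0.1447]
tool_rot: [-0.0, 0.997, 0.079, -0.0]
wrist_force: [-1.3, 1.9, 5.4]
grip_width: 0.007
```

```bash
python3 - <<'E'
from h import *
go([*cl(-.034,-.042),.143],.158)
E
```

```text
t 54.63 tcp [ 0.5248 -0.0255  0.1447] yaw 0.1579 d(tool,start axes) [0.3 2.3 1.7] rv [-0.0006  0.0005 -0.0001] dworld [ 0.6 -2.2 -1.7] F [-1.3  1.9  5.4] gw 0.007 j [ 0.01  0.53 -0.02  1.93  0.01  0.68 -1.43]
```

Emit:
servo_tool(
  increments=[
    {"claw": -1,"translation": [0,0.004,0.0025],"dr": [0,0,0]},
    {"claw": -1,"translation": [0,0.004,0.0025],"dr": [0,0,0]},
    {"claw": -1,"translation": [0,0.004,0.0027],"dr": [0,0,0]},
    {"claw": -1,"translation": [0,0.004,0.0027],"dr": [0,0,0]},
    {"claw": -1,"translation": [0,0,0],"dr": [0,0,0]},
  ],
)

```text
t: 55.05
tcp_pos: [0.5277, -0.043, 0.1347]
tool_rot: [0.001, 0.997, 0.078, 0.0]
wrist_force: [-1.0, -1.6, 6.0]
grip_width: 0.002
```

```bash
python3 - <<'E'
from h import *
m,i=grab("wrist","au_w")
go([*cl(-.034,-.056),.134],.158)
m2,i2=grab("side","au_s"); a=max(blobs(i2,(0,150,60),(6,255,255),20),key=cv2.contourArea); print(cv2.boundingRect(a))
E
```

```text
t 55.1 tcp [ 0.5277 -0.043   0.1347] yaw 0.1568 d(tool,start axes) [ 0.1 -1.5  0.7] rv [ 0.0013 -0.0002 -0.0012] dworld [-0.1  1.5 -0.7] F [-0.4 -1.9  5.9] gw 0.006 j [ 0.04  0.55 -0.02  1.93  0.02  0.66 -1.4 ]
(331, 220, 11, 35)
```

View pics/au_w.png

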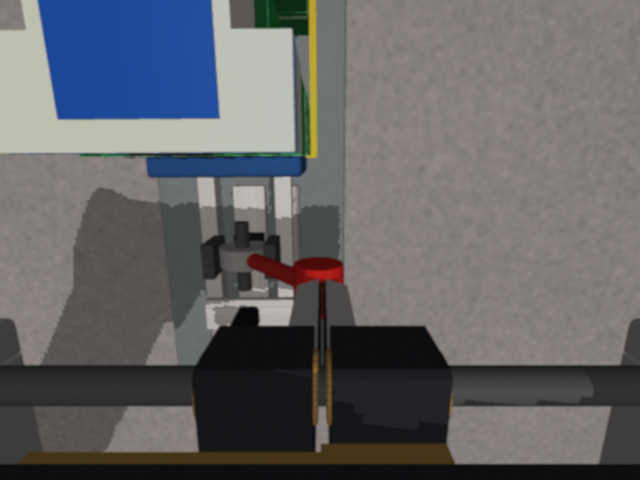

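Emit:
servo_tool(
  increments=[
    {"claw": -1,"translation": [0,0.0032,0.003],"dr": [0,0,0]},
    {"claw": -1,"translation": [0,0.003,0.0032],"dr": [0,0,0]},
    {"claw": -1,"translation": [0,0.003,0.0032],"dr": [0,0,0]},
    {"claw": -1,"translation": [0,0.0028,0.0034],"dr": [0,0,0]},
    {"claw": -1,"translation": [0,0,0],"dr": [0,0,0]},
  ],
)

```text
t: 55.57
tcp_pos: [0.5297, -0.056, 0.1219]
tool_rot: [0.001, 0.997, 0.078, 0.0]
wrist_force: [0.7, -0.1, -0.5]
grip_width: 0.005
```

Emit:
servo_tool(
  increments=[
    {"claw": -1,"translation": [0,0.0025,0.003],"dr": [0,0,0]},
    {"claw": -1,"translation": [0,0.002,0.003],"dr": [0,0,0]},
    {"claw": -1,"translation": [0,0,0],"dr": [0,0,0]},
    {"claw": -1,"translation": [0,0,0],"dr": [0,0,0]},
  ],
)

```text
t: 55.9
tcp_pos: [0.5307, -0.0585, 0.1157]
tool_rot: [0.0, 0.997, 0.079, 0.0]
wrist_force: [-1.5, -1.7, 4.6]
grip_width: 0.004
```

```bash
python3 - <<'E'
from h import *
m,i=grab("wrist","av_w")
go([*cl(-.034,-.074),.114],.158)
E
```

```text
t 55.95 tcp [ 0.5307 -0.0584  0.1158] yaw 0.1582 d(tool,start axes) [-0.4  0.8  1.8] rv [ 0.0009 -0.0009  0.0002] dworld [-0.3 -0.9 -1.8] F [-0.2 -3.1  4.4] gw 0.005 j [ 0.07  0.59 -0.02  1.93  0.02  0.62 -1.37]
```

View pics/av_w.png

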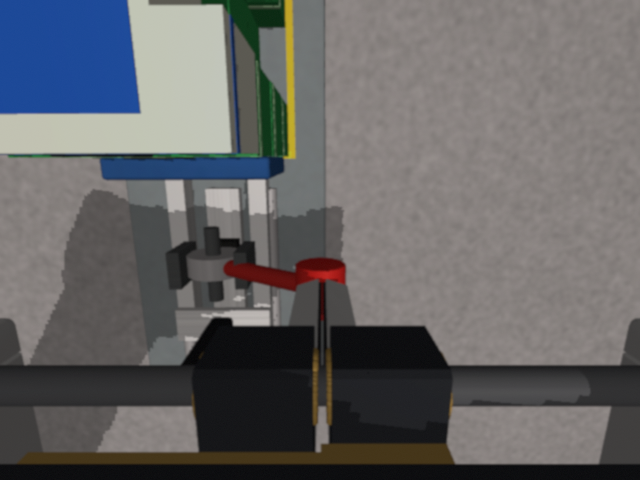

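Emit:
servo_tool(
  increments=[
    {"claw": -1,"translation": [0,0.001,0.0015],"dr": [0,0,0]},
    {"claw": -1,"translation": [0,0,0.0015],"dr": [0,0,0]},
    {"claw": -1,"translation": [0,0,0],"dr": [0,0,0]},
    {"claw": -1,"translation": [0,0,0],"dr": [0,0,0]},
  ],
)

```text
t: 56.28
tcp_pos: [0.531, -0.059, 0.1149]
tool_rot: [0.0, 0.997, 0.079, 0.001]
wrist_force: [-4.2, -1.4, 22.1]
grip_width: 0.005
```

Emit:
servo_tool(
  increments=[
    {"claw": -1,"translation": [0,0,-0.03],"dr": [0,0,0]},
    {"claw": -1,"translation": [0,0,-0.03],"dr": [0,0,0]},
    {"claw": -1,"translation": [-0.02,0.02,-0.03],"dr": [0,0,0]},
    {"claw": -1,"translation": [-0.03,0.03,-0.02],"dr": [0,0,0]},
    {"claw": -1,"translation": [-0.03,0.03,0],"dr": [0,0,0]},
    {"claw": -1,"translation": [0,0.03,0],"dr": [0,0,0]},
    {"claw": -1,"translation": [0,0.03,0],"dr": [0,0,0]},
    {"claw": -1,"translation": [0,0.03,0],"dr": [0,0,0]},
    {"claw": -1,"translation": [0,0,0],"dr": [0,0,0]},
    {"claw": -1,"translation": [0,0,0],"dr": [0,0,0]},
  ],
)

```text
t: 57.12
tcp_pos: [0.4811, -0.2358, 0.2197]
tool_rot: [-0.0, 0.997, 0.078, -0.0]
wrist_force: [0.5, 0.1, 0.0]
grip_width: 0.01
```

```bash
python3 - <<'E'
from h import *
grab("wrist","ax_w"); m2,i2=grab("side","ax_s"); mt,it=grab("top","ax_t")
go([.5,0,.2],.158)
a=[cv2.boundingRect(c) for c in blobs(i2,(0,150,60),(6,255,255),20)]; b=[cv2.boundingRect(c) for c in blobs(it,(0,150,60),(6,255,255),20)]
print(a,b)
for ph in (-1,-.9,-.8,-.7): 
    p=[*cl(-.034,.085*np.sin(ph)),.055+.085*np.cos(ph)]; print(ph,proj(m2,p).round(1),proj(mt,p).round(1))
for c in blobs(it,(100,100,60),(125,255,255),100): r=rect(mt,c,.192); print(cv2.boundingRect(c),r,loc(r[0]))
E
```

```text
t 57.27 tcp [ 0.4816 -0.2327  0.2201] yaw 0.1608 d(tool,start axes) [  55.4 -226.7   20.5] rv [-0.0017 -0.0002  0.0028] dworld [ 18.4 232.7 -20.1] F [-0.7 -0.5  0.4] gw 0.005 j [ 0.4   0.45 -0.    1.82 -0.    0.88 -1.01]
[(330, 221, 12, 33)] [(314, 259, 28, 13)]
-1 [335.  226.3] [336.1 265.1]
-0.9 [335.1 225.9] [334.4 265.1]
-0.8 [335.3 225.7] [332.4 265.2]
-0.7 [335.4 225.9] [330.1 265.3]
(289, 241, 34, 10) (array([0.56861496, 0.02244088], dtype=float32), (np.float32(0.0821659), np.float32(0.01118323)), np.float32(-1.4116336)) [16.40929959  0.88432423]
(289, 193, 25, 41) (array([0.6492063 , 0.03349673], dtype=float32), (np.float32(0.098343365), np.float32(0.048075624)), np.float32(0.16106904)) [97.74125744 -0.63406329]
```

View pics/ax_s.png

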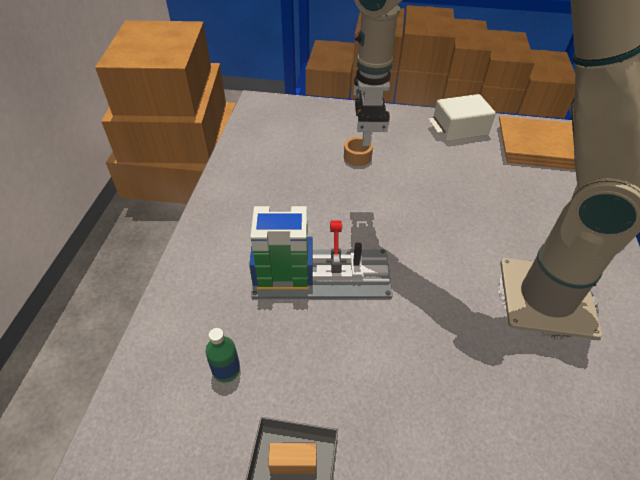

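View pics/ax_t.png

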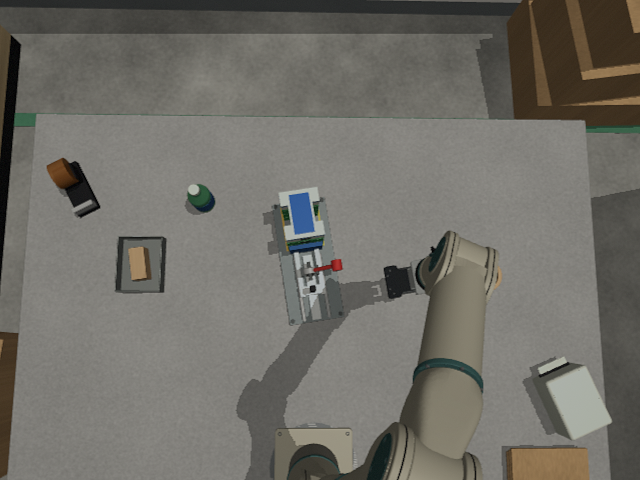

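```bash
python3 - <<'E'
from h import *
i=cv2.imread("pics/ax_s.png")[200:305,240:325]; cv2.imwrite("pics/ay.png",cv2.resize(i,None,fx=5.6,fy=5.6,interpolation=cv2.INTER_CUBIC))
E
```

```text
(no output)
```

View pics/ay.png

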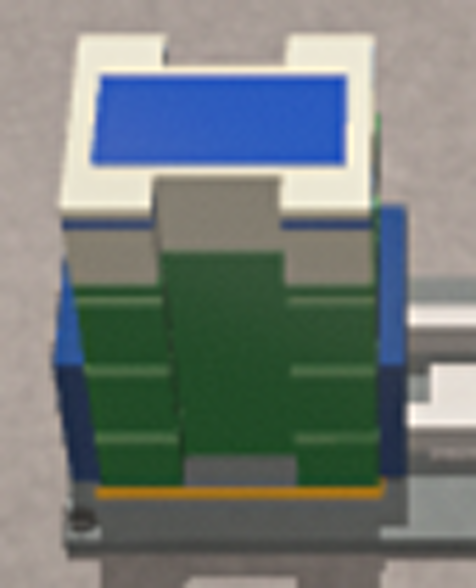

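View pics/ax_w.png

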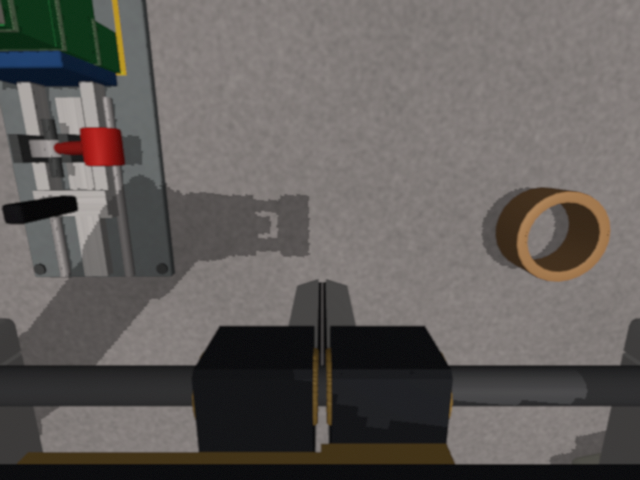

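```bash
python3 - <<'E'
from h import *
m=eyes.camera_model("side")
q=lambda u,v:(240+(u+.5)/5.6-.5,200+(v+.5)/5.6-.5)
a=loc(plane(m,q(55,362),.094));b=loc(plane(m,q(406,362),.094));c=loc(plane(m,q(379,362),.094))
print(a,b,c,"outer span",a[0]-b[0],"expect 144 at fence=0")
mt=eyes.camera_model("top"); i=cv2.imread("pics/ax_t.png")
g=cv2.cvtColor(i,cv2.COLOR_BGR2GRAY)[225:305,105:180]
k=cv2.findContours((g<85).astype(np.uint8),cv2.RETR_EXTERNAL,cv2.CHAIN_APPROX_NONE)[0]
print("tray",rect(mt,max(k,key=cv2.contourArea)+np.array([105,225]),.045))
s=[c for c in blobs(i[225:305,105:180],(8,80,80),(20,255,255),50)]
for c in s: print("spacer",rect(mt,c+np.array([105,225]),.053))
print("cap",plane(mt,(194,189),.15))
E
```

```text
[166.50515813  44.34980169] [21.71347901 43.45426574] [32.86784982 43.52325548] outer span 144.79167912116964 expect 144 at fence=0
tray (array([0.535674  , 0.46551168], dtype=float32), (np.float32(0.14829728), np.float32(0.12993586)), np.float32(0.0026105642))
spacer (array([0.5387329, 0.471231 ], dtype=float32), (np.float32(0.08502354), np.float32(0.040635634)), np.float32(0.15559018))
cap [0.71720597 0.30591072 0.15      ]
```

Fence reads about +0.8 mm, the spacer is 6 mm from the tray centre, the lever is at its stop, and the bystanders are unmoved. I'll hand the job in.

```bash
python3 - <<'E'
from rig import robot
print(robot.job_done())
E
```

```text
the job is handed in; nothing more can be done
None
```

I finished the whole job and handed it in at about 57 s of the 210 s allowed; no verdict was reported. I freed the cam, slid the fence back and put the spacer in the tray. I then stacked three green cases with the white one on top, pushed the fence up until the column stalled against the stop, and pressed the lever back to its lock.

**Last checks**
- **Column:** it looks straight and flush with both fence and stop. The white case's centre measured about 3 mm from the outline's in my frame; the top camera reads a little long there. It was square to the clamp within 0.01 rad.
- **Fence:** about +0.8 mm from the side-view span.
- **Lever:** at the lock angle in the top view, and pressed against its hard stop with about 22 N.
- **Spacer:** within about 7 mm of the tray's centre, and the tray stayed where it was at the start.
- **Bystanders:** the bottle and tape roll look unmoved in the pictures, but I did not measure them again at the end.

**What went wrong on the way**
- **First flip:** the knob slipped out of the grip just past upright, so I finished that flip by pushing with closed fingers.
- **Flipping back:** one push jammed against the knob and the wrist force reached about 64 N. That is under the 120 N limit, and the contact was on the fingers as far as I could see. I backed off and pushed again with almost no force.
- **Locking press:** the first press missed the knob. I moved the fingers over it and repeated.

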